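# Load the UV bay with cartons and start its timer

## Robot

A 6-joint arm with a two-finger parallel gripper is mounted at the origin on a cart in front of the work surface, level with it; the furniture and walls round the work are solid. World frame = base frame: x ahead of the robot, y to its left, z up, the work surface at z = 0. Lengths are in m, angles in rad, forces in N, time in s.
With the tool pointing down it reaches from about 0.425 to 0.95 m from the base axis. Payload 14.7 kg.
Tool frame: the origin (TCP) lies on the centre line of the jaws, within the pads' length; the fingertips stand 19 mm ahead of it and the grasp point (between the pads) is the TCP (manip.tip_reach is the distance from the TCP to the fingertips, in m); z points along the fingers, y is the direction in which the jaws open and shut (so a half turn about z gives the same grasp; the last joint's range is limited). The gripper opens to 85 mm and grips with 20 to 120 N. Pads are 22 mm wide; open, the fingers measure 114 mm over their backs; the gripper's body (76 mm by 85 mm) begins 54 mm behind the grasp point. The pads swing forward as they close: fully open they stand 13 mm farther back than shut.
Start: joints at [1.247, 0.48, 1.596, -0, 1.065, -0.047], TCP at [0.178, 0.625, 0.25] pointing down, gripper open.
Joint ranges: [-2.75, 2.75], [-0.82, 2.05], [0.23, 2.67], [-1.56, 4.7], [0.09, 2.69], [-2.92, 2.92]. Speed limits (rad/s): [1.89, 1.89, 2.39, 3.01, 3.01, 3.01].

## Interface

Orientations are given as a 3x3 rotation matrix whose columns are the frame's x, y, z axes.
In Python, from station import manip, imaging, order gives the robot as it stands. The module is installed in compiled form; this text tells all that it offers.
- The arm moves only by the shell command python3 -m pendant 'ROWS' [FORCE]. ROWS is JSON, a list of rows, each an object of numbers: "wx", "wy", "wz": the turn, a rotation vector about the tool's x, y, z in rad; "tx", "ty", "tz": the shift along the tool's x, y, z in m; "hand": the finger opening in m, from 0 to 0.0854. In form: [{"wx": .., "wy": .., "wz": .., "tx": .., "ty": .., "tz": .., "hand": ..}, ...]. A call has 1 to 8 rows; each row shifts and turns the commanded pose from where the row before left it, along the tool's axes as they then stand; what a row does not reach is not made up. A row lasts 1/8 s, in which the tool goes at most 62.5 mm and 10.7 degrees, less where a joint would pass 70% of its speed; a pose out of reach is approached as far as the arm can. A call with a gripper value outside its range is refused whole. The fingers move at their own pace and stop on an object; FORCE is the grip in N (left out, the last holds). Time passes only in rows, so rows that do not move let the fingers close. It gives the time, the measured TCP pose, the force and the opening at its end, in the units of the state.
- manip.read_state(): the state, without advancing time (a new reading comes with each control period).
- imaging.grab_frame(name): name is "scene" or "top" or "wrist"; returns a dict with "pixels" (480x640x3 uint8, red, green, blue), "fx", "fy", "cx", "cy" (pixels), "R" (3x3) and "t" (3): a world point X has camera coordinates R X + t. Camera axes: x right, y down, z forward; pixel columns grow to the right and rows downward; lengths in m; the calibration is good to about 2 mm. A picture is of the moment at which its call begins. There is no depth.
- order.close_job(): hands the job in, once; it reports no verdict.
The state is a dict: "time_s": time; "q": joint angles; "joint_velocities": joint speeds; "joint_torque": joint torques, N m; "position": TCP position; "tcp_rot": TCP orientation; "ft_force": force on the tool from outside, world axes, zero at the start; "ft_torque": the same for the moment, N m; "opening": finger opening in m.
Only numpy, scipy, OpenCV 4.12 (cv2) and the standard library are available. Lean on these libraries where they do the work, as an engineer would, in place of code of your own. Each camera call takes 0.05 s, during which the arm holds its last target.

## Task

Load the small cartons into the UV lamp bay: set them down on the open (left) part of the fence and, holding the wooden push stick by its upright grip, feed them with it along the fence until every carton lies wholly beneath the lamp tubes, its long side flat against the fence (three just fit if the first is fed right up to the end stop and the others are closed up behind it). The gripper itself must not touch a carton that has gone in under the lamps, and the tape, gauze pad and vial are to be left where they are. Put the push stick back standing on its mat and, only after all cartons are in, wind the clockwork timer counter-clockwise, in as many turns of the hand as it takes, right up to its stop.

Things in the scene. Friction and masses are not known exactly. Their poses are not given: they have to be found in the camera images.
- bay: UV lamp bay, fixed. Origin on the table in the corner where fence and end stop meet; y runs along the fence from the stop to the open infeed end (robot's left), x away from the robot, through the fence. Fence face at x = 0, 24 mm high, 10 mm thick, y 0 to 485 mm; stop face at y = 0, 34 mm high. Cartons lie on the bare table at x < 0 and are fed towards -y. Axes of all bay points are the same.
- bay_lamps (a point): point on the table at x = -27 mm, y = 142 mm of the bay: middle of the lane under the lamps. Two glass tubes (underside 58 mm up) hang over the lane from y = 0 to 285 mm on bracket arms, 92 mm high, at y = 0 and 285 mm, x -80 to +29 mm.
- bay_guard (a point): middle of the underside of the steel guard bar that hangs in front of the lamp lane, 32 mm above the table; bar from x = -74 to -80 mm, y = -7 to 290 mm of the bay, 32 to 48 mm up. A carton cannot pass under it; the foot of the push stick can, all along.
- bay_infeed (a point): point on the table at x = -27 mm, y = 390 mm of the bay: middle of the infeed (y 293 to 485 mm), where nothing hangs above; room for two cartons in a row against the fence.
- stick_grip (a point): push stick (plywood, loose, 120 g), at the middle of its upright grip, 75 mm above the underside of the stick. The grip is 36 mm along the stick's x, 14 mm across (y) and ends 94 mm above the underside; grasp it across its 14 mm. The foot is a board 14 mm thick and 40 mm wide that stands on the table by itself and runs from x = -34 to +106 mm of the grip; x points to the notched end.
- stick_notch (a point): apex of the stick's 90 degree bird's-mouth notch, 110 mm ahead of the grip along the stick's x, 7 mm above its underside. Two prongs, 28 mm long and 9 mm thick with square ends, leave the apex at +45 and -45 degrees to x; they hold the rear outer corner of a carton.
- stick_middle (a point): middle of the push stick's length, on its underside, 45 mm ahead of the grip.
- mat: black rubber mat of the push stick, 190 x 75 x 3 mm, fixed; origin at the centre of its underside, x along its length.
- timer_dial (a joint): dial of the clockwork timer: 0 is run down, it grows counter-clockwise seen from above, up to the stop at 5.24 rad (fully wound). It stays where it is left and turns very easily (0.01 N m).
- dial_grip (a point): on the dial's axis, 40 mm above the table, at mid height of the dial's grip bar (34 mm along this point's x, 8 mm across, from 33 to 46 mm above the table; the dial disc below it ends at 32 mm). The timer is fixed, 68 mm in diameter; the point turns with the dial.
- carton_1_center (a point): small carton, 86 x 54 x 40 mm (x, y, z), 65 to 120 g, loose, at its centre, 20 mm above its underside; may be absent (there are two or three).
- carton_1: the same carton, origin at the centre of its underside.
- carton_2_center (a point): small carton, 86 x 54 x 40 mm (x, y, z), 65 to 120 g, loose, at its centre, 20 mm above its underside; may be absent (there are two or three).
- carton_2: the same carton, origin at the centre of its underside.
- carton_3_center (a point): small carton, 86 x 54 x 40 mm (x, y, z), 65 to 120 g, loose, at its centre, 20 mm above its underside; may be absent (there are two or three).
- carton_3: the same carton, origin at the centre of its underside.
- tape_roll: roll of tape, 100 mm across, 25 mm high; a bystander; origin at the centre of its underside.
- gauze: folded gauze pad, 80 x 80 x 12 mm; a bystander; origin at the centre of its underside.
- vial_a: sample vial with screw cap, 23 mm across, 72 mm high; a bystander; origin at the centre of its underside.

How it is judged:
On the way, in this order (a step that is already met when the one before it is completed fails the run):
1. every carton lies wholly under the lamp tubes, its long side flat against the fence (x of carton_1_center in the frame of bay between -0.034 and -0.015 m and y of carton_1_center in the frame of bay between 0.037 and 0.245 m and angle between the x axis of each of carton_1_center, carton_2_center, carton_3_center and the y axis of bay, either way round below 0.1 rad and height (world z) of each of carton_1_center, carton_2_center, carton_3_center below 0.032 m and x of carton_2_center in the frame of bay between -0.034 and -0.015 m and y of carton_2_center in the frame of bay between 0.037 and 0.245 m and x of carton_3_center in the frame of bay between -0.034 and -0.015 m and y of carton_3_center in the frame of bay between 0.037 and 0.245 m), for 0.2 s.
2. then the timer is wound up to its stop (value of joint timer_dial above 5.05 rad), for 0.2 s.
At the end, for the whole second after the job is handed in: Every carton lies on the table, its centre 37 to 245 mm from the end stop and within 34 mm of the fence face, its long side along the fence within 0.1 rad; the stick stands on its mat, its middle within 35 mm of the mat centre; the dial is above 5.05 rad (all of step 1 and horizontal distance between stick_middle and mat below 0.035 m and angle between stick_grip's own z axis and vertical below 0.1 rad and height (world z) of stick_grip below 0.085 m and value of joint timer_dial above 5.05 rad); the robot touches nothing.
It fails at once if the gripper touches a carton that has gone in under the lamps (carton centre nearer than 280 mm to the stop) ((contact force between the fingers and carton_1 above 0.5 N and y of carton_1_center in the frame of bay below 0.28 m and x of carton_1_center in the frame of bay above -0.08 m and height (world z) of carton_1_center below 0.055 m) or (contact force between the fingers and carton_2 above 0.5 N and y of carton_2_center in the frame of bay below 0.28 m and x of carton_2_center in the frame of bay above -0.08 m and height (world z) of carton_2_center below 0.055 m) or (contact force between the fingers and carton_3 above 0.5 N and y of carton_3_center in the frame of bay below 0.28 m and x of carton_3_center in the frame of bay above -0.08 m and height (world z) of carton_3_center below 0.055 m)).
It fails at once if the tape, gauze pad or vial is disturbed (moved more than 30 mm) (distance of any of tape_roll, gauze, vial_a from where it was at the start of the episode above 0.03 m).
Of carton_1, carton_2, carton_3 only 2 to 3 are there at a start; the rules pass over those that are not, and their reading is None.
At some moment in a run one of carton_1, carton_2, carton_3 may be knocked a few centimetres aside while the robot is not near it.
Once in a run the grip may slacken for a moment while it holds something.
It also fails if it takes over 210 s, if anything falls off the work surface, if the arm or the gripper's body presses on something with over 40 N, if the wrist force passes 120 N, or if a joint passes its speed limit or range.

## Working session

There is one attempt and no reset: what is moved stays moved. The work goes in short steps, Python scripts to look and compute and a shell command to move; the robot and the scene stay as the last step left them, time stands still between calls to the robot, and variables do not carry over. Pictures are saved under pics/ and viewed, and the job is handed in when it is done.

```bash
mkdir -p pics
cat > h.py <<'E'
import numpy as np,cv2
from station import manip, imaging, order
def snap(cam,name):
    f=imaging.grab_frame(cam); cv2.imwrite(f'pics/{name}.png',cv2.cvtColor(f['pixels'],cv2.COLOR_RGB2BGR))
    return f
def ray(f,u,v,z):
    R=np.array(f['R']);t=np.array(f['t']);c=-R.T@t
    d=R.T@np.array([(u-f['cx'])/f['fx'],(v-f['cy'])/f['fy'],1])
    return c+d*(z-c[2])/d[2]
def proj(f,X):
    p=np.array(f['R'])@np.array(X)+np.array(f['t']); return np.array([f['fx']*p[0]/p[2]+f['cx'],f['fy']*p[1]/p[2]+f['cy']])
E
python3 - <<'E'
from h import *
for c in ['scene','top','wrist']:
    f=snap(c,c+'0'); print(c,f['fx'],f['cx'],f['cy'],'pos',-np.array(f['R']).T@f['t']); print(np.round(f['R'],3))
s=manip.read_state(); print(s['time_s'],s['position'],np.round(s['tcp_rot'],3),s['opening'],manip.tip_reach)
E
```

```text
scene 521.7255829272947 315.3964676324983 239.5420814871301 pos [-0.02241416 -0.44100105  0.65778428]
[[ 0.686 -0.728 -0.018]
 [-0.44  -0.395 -0.806]
 [ 0.579  0.561 -0.591]]
top 545.4816023828895 308.39176696476306 256.6490391362731 pos [0.44863737 0.13505995 1.16720415]
[[ 0.017 -1.     0.007]
 [-0.994 -0.017 -0.112]
 [ 0.112 -0.005 -0.994]]
wrist 332.7078444666927 315.59156332026015 237.7147816341827 pos [0.09773946 0.64716489 0.37227607]
[[ 0.274  0.962 -0.   ]
 [ 0.911 -0.26   0.321]
 [ 0.308 -0.088 -0.947]]
0.15 [0.17751135 0.62498754 0.24980375] [[-0.962  0.273 -0.   ]
 [ 0.273  0.962 -0.001]
 [ 0.    -0.001 -1.   ]] 0.0853581456522859 0.019
```

View pics/top0.png

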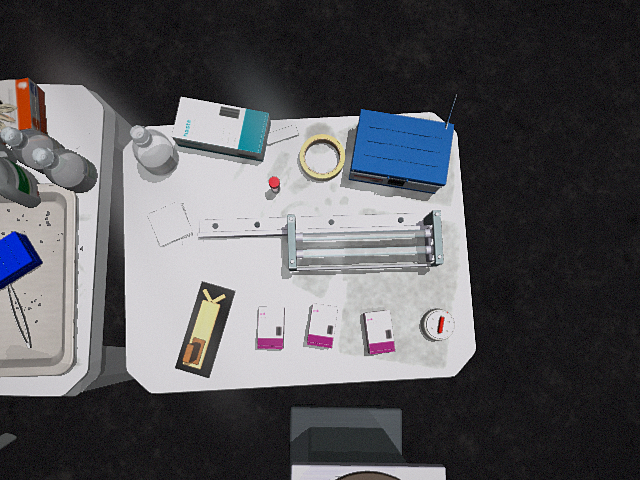

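View pics/scene0.png

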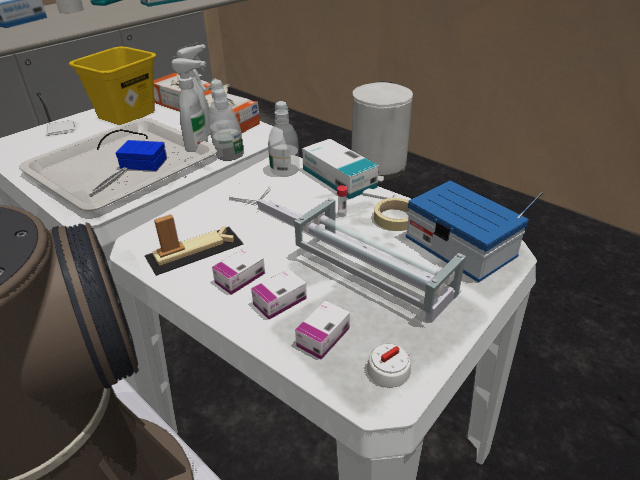

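View pics/wrist0.png

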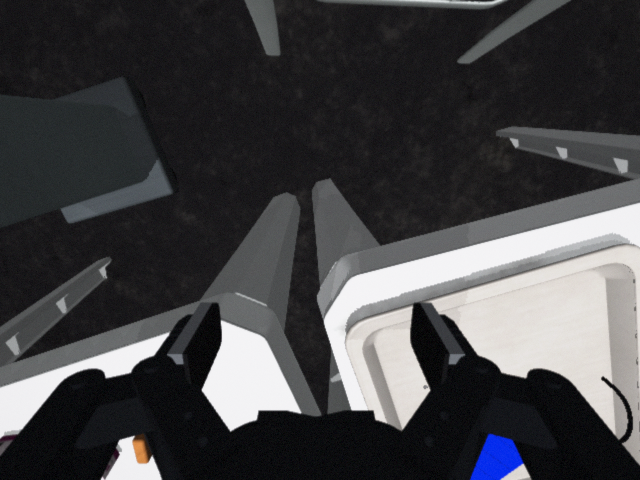

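Three cartons (top view: ~(270,328), (322,326), (378,332)), stick at (205,330), dial (440,324), bay from (200,228) to (440,240). I'll zoom in for corner measurement.

Run:
```python
import cv2
a=cv2.imread('pics/top0.png')
cv2.imwrite('pics/z1.png',cv2.resize(a[270:390,165:325],None,fx=5,fy=5,interpolation=cv2.INTER_CUBIC))
cv2.imwrite('pics/z2.png',cv2.resize(a[270:390,305:465],None,fx=5,fy=5,interpolation=cv2.INTER_CUBIC))
cv2.imwrite('pics/z3.png',cv2.resize(a[195:285,190:350],None,fx=5,fy=5,interpolation=cv2.INTER_CUBIC))
cv2.imwrite('pics/z4.png',cv2.resize(a[195:285,310:470],None,fx=5,fy=5,interpolation=cv2.INTER_CUBIC))
```

```text
(no output)
```

View pics/z1.png

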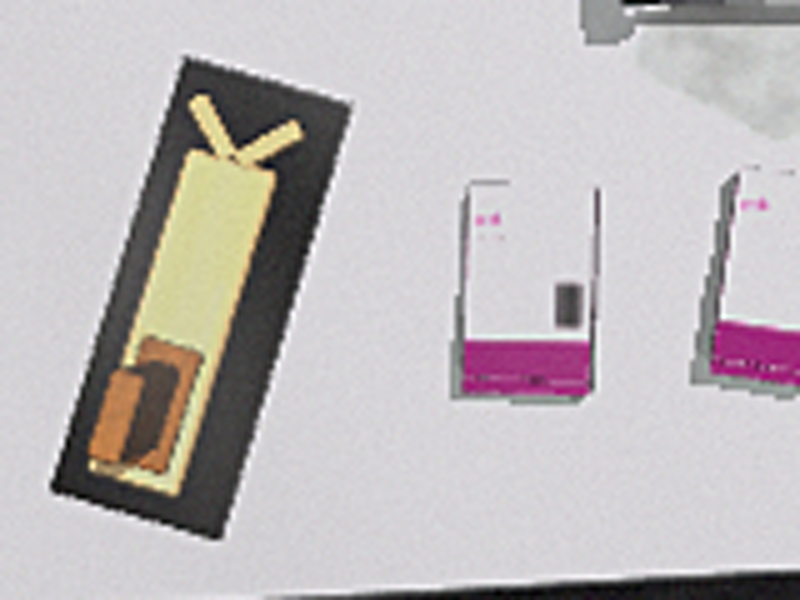

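View pics/z2.png

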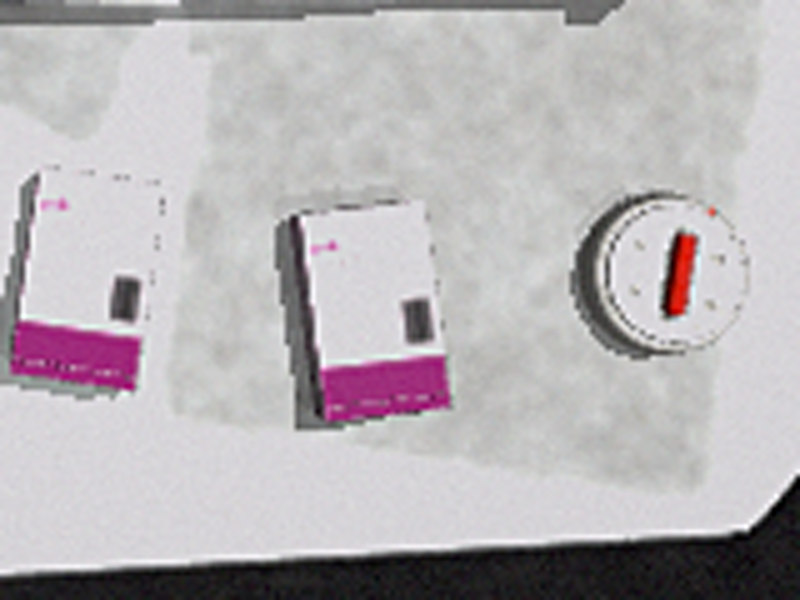

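View pics/z3.png

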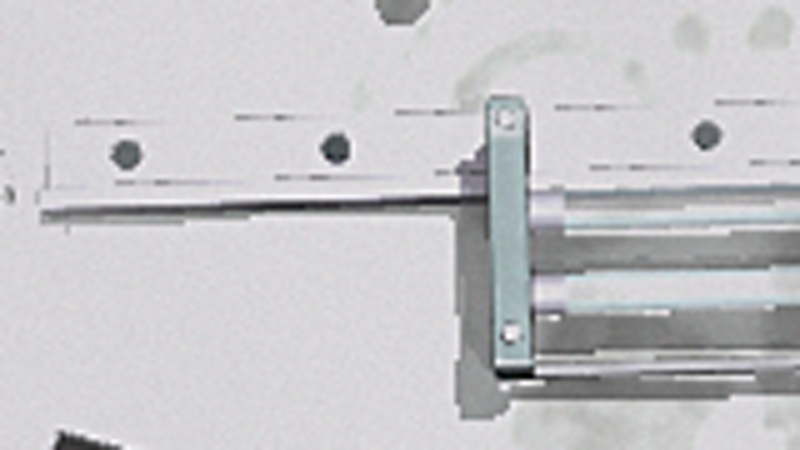

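View pics/z4.png

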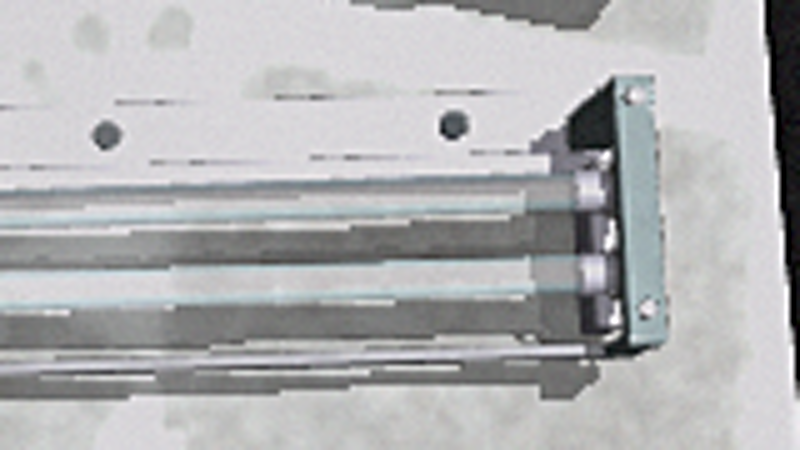

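Run:
```python
from h import *
f=imaging.grab_frame('top')
def P(n,ox,oy,pts,z):
    r=[ray(f,ox+u/5,oy+v/5,z) for u,v in pts]
    print(n,[tuple(np.round(p[:2]*1000,1)) for p in r]); return np.array(r)[:,:2]
la=P('Larm',190,195,[(487,97),(525,97),(495,374),(533,370)],.092)
ra=P('Rarm',310,195,[(616,77),(654,77),(630,350),(666,343)],.092)
lc=la.mean(0);rc=ra.mean(0);d=lc-rc;print('arm centres',lc,rc,np.linalg.norm(d),np.arctan2(d[1],d[0]))
P('fence top',190,195,[(40,205),(485,196)],.024)
P('fence bot',190,195,[(40,220),(485,203)],0)
m=P('mat',165,270,[(183,57),(352,102),(220,540),(52,490)],.003);print(m.mean(0))
a=(m[0]+m[1])/2-(m[2]+m[3])/2;print('matlen',np.linalg.norm(a),np.arctan2(a[1],a[0]))
P('notch',165,270,[(237,163)],.017)
P('prongs',165,270,[(198,98),(295,125)],.017)
P('grip top',165,270,[(92,455),(110,368),(143,372),(122,462)],.097)
P('foot',165,270,[(190,150),(275,170),(180,495),(92,470)],.017)
c1=P('c1',165,270,[(470,182),(598,184),(590,393),(462,390)],.04);print(c1.mean(0))
c2=P('c2',305,270,[(40,170),(162,182),(138,390),(12,373)],.04);print(c2.mean(0))
c3=P('c3',305,270,[(300,214),(424,199),(450,407),(326,420)],.04);print(c3.mean(0))
for n,c in zip('123',(c1,c2,c3)):
    a=(c[0]+c[1]-c[2]-c[3])/2;b=(c[0]+c[3]-c[1]-c[2])/2;print(n,np.linalg.norm(a),np.linalg.norm(b),np.arctan2(a[1],a[0]),np.arctan2(b[1],b[0])-np.pi/2)
P('dial',305,270,[(685,233),(677,316),(681,275)],.046)
P('vial',0,0,[(274*5,182*5)],.072)
```

```text
Larm [(np.float64(654.3), np.float64(173.3)), (np.float64(654.6), np.float64(158.1)), (np.float64(543.2), np.float64(167.8)), (np.float64(545.0), np.float64(152.8))]
Rarm [(np.float64(667.7), np.float64(-118.9)), (np.float64(668.0), np.float64(-134.1)), (np.float64(557.7), np.float64(-123.4)), (np.float64(560.8), np.float64(-137.7))]
arm centres [0.59928168 0.16302591] [ 0.6135308  -0.12853659] 0.29191048667294783 1.6196290505738782
fence top [(np.float64(617.6), np.float64(363.8)), (np.float64(624.8), np.float64(175.7))]
fence bot [(np.float64(614.6), np.float64(368.3)), (np.float64(625.4), np.float64(176.5))]
mat [(np.float64(523.0), np.float64(356.5)), (np.float64(505.0), np.float64(283.8)), (np.float64(320.9), np.float64(333.2)), (np.float64(340.4), np.float64(404.3))]
[0.42231368 0.34447632]
matlen 0.18967171764533824 -0.25931239076303697
notch [(np.float64(477.9), np.float64(329.5))]
prongs [(np.float64(504.9), np.float64(346.9)), (np.float64(494.2), np.float64(305.7))]
grip top [(np.float64(362.6), np.float64(367.8)), (np.float64(395.9), np.float64(362.2)), (np.float64(394.6),
[... 512 characters left out ...]
9.1), np.float64(77.1)), (np.float64(395.1), np.float64(128.7))]
[0.43397962 0.09816166]
c3 [(np.float64(461.7), np.float64(11.3)), (np.float64(468.7), np.float64(-39.8)), (np.float64(384.3), np.float64(-50.4)), (np.float64(378.2), np.float64(0.3))]
[ 0.42320791 -0.01962922]
1 0.08477217244316892 0.052441751427644255 -0.014440501482144862 -0.002905162507954806
2 0.08433019562026284 0.05118738543896446 -0.11321710319600162 -0.098909367972978
3 0.08460580530677549 0.05127184328250063 0.1282068359004846 0.12758835850640615
dial [(np.float64(456.5), np.float64(-145.7)), (np.float64(422.8), np.float64(-142.1)), (np.float64(439.4), np.float64(-143.9))]
vial [(np.float64(725.1), np.float64(202.9))]
```

```bash
cat >> h.py <<'E'
O=np.array([.6387,-.1205]);PSI=.049
BX=np.array([np.cos(PSI),np.sin(PSI)]);BY=np.array([-np.sin(PSI),np.cos(PSI)])
def bay(x,y): return O+x*BX+y*BY
def tobay(p): d=np.array(p)[:2]-O; return np.array([d@BX,d@BY])
def to(x,y,z,yaw=None):
    s=manip.read_state();R=np.array(s['tcp_rot']);p=np.array(s['position'])
    th=np.arctan2(R[1,1],R[0,1])
    d=R.T@(np.array([x,y,z])-p); n=max(1,int(np.ceil(np.linalg.norm(d)/.055)))
    dw=0 if yaw is None else (th-yaw+np.pi/2)%np.pi-np.pi/2
    m=max(1,int(np.ceil(abs(dw)/.18)))
    print(f"t={s['time_s']:.1f} pos {np.round(p*1e3,1)} yaw {th:.3f} tilt {np.round(R[:2,2],3)} open {s['opening']:.4f} F {np.round(s['ft_force'],1)} q6 {s['q'][5]:.2f}")
    print('shift(mm)',np.round(d*1e3,1),'n',n,'each',np.round(d/n*1e3,1),'| wz',round(dw,3),'m',m,'each',round(dw/m,4))
    # combined: shift while turning
    k=max(n,m); print(' combined',k,'rows wz',round(dw/k,4)); cur=R.copy()
E
python3 -c "
from h import *
to(.4288,.2038,.13,1.56)"
```

```text
t=0.2 pos [177.5 625.  249.9] yaw 1.294 tilt [-0.    -0.001] open 0.0853 F [-0.2  0.5  0.8] q6 -0.05
shift(mm) [-356.8 -336.5  120.2] n 10 each [-35.7 -33.6  12. ] | wz -0.266 m 2 each -0.133
 combined 10 rows wz -0.0266
```

```bash
python3 -m pendant '[{"tx":-0.036,"ty":-0.034,"tz":0.008},{"tx":-0.036,"ty":-0.034,"tz":0.008},{"tx":-0.036,"ty":-0.034,"tz":0.008},{"tx":-0.036,"ty":-0.034,"tz":0.008},{"tx":-0.036,"ty":-0.034,"tz":0.008},{"tx":-0.036,"ty":-0.034,"tz":0.02},{"tx":-0.036,"ty":-0.034,"tz":0.02},{"tx":-0.036,"ty":-0.034,"tz":0.02}]' 30
python3 -m pendant '[{"tx":-0.036,"ty":-0.034,"tz":0.02},{"tx":-0.033,"ty":-0.031},{"wz":-0.133},{"wz":-0.133},{}]'
python3 -c "
from h import *
to(.4288,.2038,.046,1.56); snap('wrist','w1')"
```

```text
t=0.2 pos [177.5 625.  249.9] yaw 1.294 tilt [-0.    -0.001] open 0.0853 F [-0.2  0.5  0.8] q6 -0.05
shift(mm) [-356.8 -336.4  204.2] n 10 each [-35.7 -33.6  20.4] | wz -0.266 m 2 each -0.133
 combined 10 rows wz -0.0266validation failed for argument at $[0]...
validation failed for argument at $[0]...
```

View pics/w1.png

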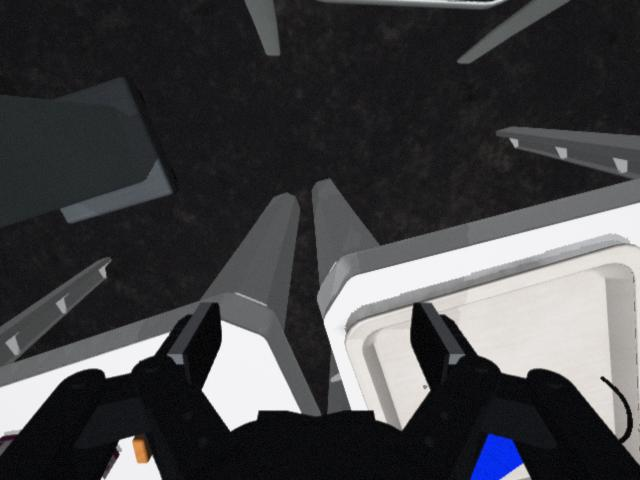

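The rows must hold all seven keys; retyping.

```bash
python3 -m pendant '[{"wx":0,"wy":0,"wz":0,"tx":-0.036,"ty":-0.034,"tz":0.008,"hand":0.085},{"wx":0,"wy":0,"wz":0,"tx":-0.036,"ty":-0.034,"tz":0.008,"hand":0.085},{"wx":0,"wy":0,"wz":0,"tx":-0.036,"ty":-0.034,"tz":0.008,"hand":0.085},{"wx":0,"wy":0,"wz":0,"tx":-0.036,"ty":-0.034,"tz":0.008,"hand":0.085},{"wx":0,"wy":0,"wz":0,"tx":-0.036,"ty":-0.034,"tz":0.008,"hand":0.085},{"wx":0,"wy":0,"wz":0,"tx":-0.036,"ty":-0.034,"tz":0.02,"hand":0.085},{"wx":0,"wy":0,"wz":0,"tx":-0.036,"ty":-0.034,"tz":0.02,"hand":0.085},{"wx":0,"wy":0,"wz":0,"tx":-0.036,"ty":-0.034,"tz":0.02,"hand":0.085}]' 30
python3 -c "
from h import *
to(.4288,.2038,.13,1.56)"
```

```text
time_s: 1.25
position: [0.3811, 0.2836, 0.1499]
tcp_rot: [[-0.962, 0.273, 0.001], [0.273, 0.962, 0.0], [-0.001, 0.001, -1.0]]
ft_force: [2.1, 0.4, -0.3]
opening: 0.085
t=1.2 pos [381.1 283.6 149.9] yaw 1.294 tilt [0.001 0.   ] open 0.0850 F [ 2.1  0.4 -0.3] q6 -0.72
shift(mm) [-67.7 -63.8  19.9] n 2 each [-33.8 -31.9  10. ] | wz -0.266 m 2 each -0.1329
 combined 2 rows wz -0.1329
```

```bash
python3 -m pendant '[{"wx":0,"wy":0,"wz":0,"tx":-0.034,"ty":-0.032,"tz":0.01,"hand":0.085},{"wx":0,"wy":0,"wz":0,"tx":-0.034,"ty":-0.032,"tz":0.01,"hand":0.085},{"wx":0,"wy":0,"wz":-0.133,"tx":0,"ty":0,"tz":0,"hand":0.085},{"wx":0,"wy":0,"wz":-0.133,"tx":0,"ty":0,"tz":0,"hand":0.085},{"wx":0,"wy":0,"wz":0,"tx":0,"ty":0,"tz":0,"hand":0.085}]'
python3 -c "
from h import *
to(.4288,.2038,.046,1.56); snap('wrist','w1')"
```

```text
time_s: 1.88
position: [0.4283, 0.2046, 0.1303]
tcp_rot: [[-1.0, 0.012, 0.0], [0.012, 1.0, -0.0], [-0.0, -0.0, -1.0]]
ft_force: [0.6, 0.1, 0.4]
opening: 0.0852
t=1.9 pos [428.3 204.6 130.3] yaw 1.559 tilt [ 0. -0.] open 0.0852 F [0.6 0.1 0.4] q6 -1.18
shift(mm) [-0.5 -0.8 84.3] n 2 each [-0.2 -0.4 42.1] | wz -0.001 m 1 each -0.001
 combined 2 rows wz -0.0005
```

View pics/w1.png

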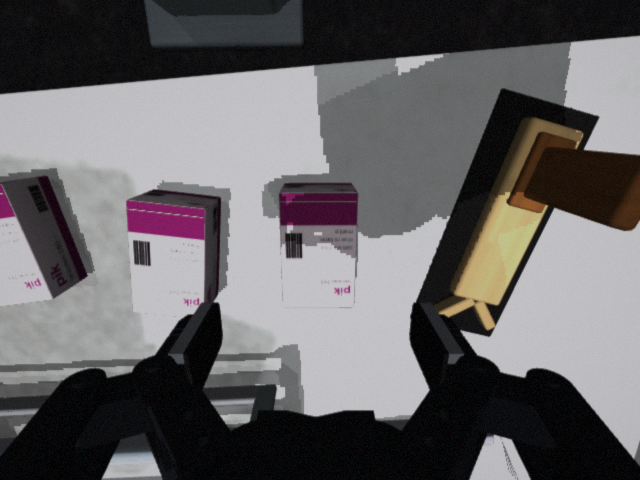

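Carton 1 (columns 281–357, rows 184–307) is centred between the fingers (215–415). Descend and close.

```bash
python3 -m pendant '[{"wx":0,"wy":0,"wz":0,"tx":0,"ty":-0.001,"tz":0.043,"hand":0.085},{"wx":0,"wy":0,"wz":0,"tx":0,"ty":0,"tz":0.043,"hand":0.085},{"wx":0,"wy":0,"wz":0,"tx":0,"ty":0,"tz":0,"hand":0.085},{"wx":0,"wy":0,"wz":0,"tx":0,"ty":0,"tz":0,"hand":0.04},{"wx":0,"wy":0,"wz":0,"tx":0,"ty":0,"tz":0,"hand":0.04},{"wx":0,"wy":0,"wz":0,"tx":0,"ty":0,"tz":0,"hand":0.04},{"wx":0,"wy":0,"wz":0,"tx":0,"ty":0,"tz":0,"hand":0.04},{"wx":0,"wy":0,"wz":0,"tx":0,"ty":0,"tz":0,"hand":0.04}]' 30
python3 -c "
from h import *
to(.4288,.2038,.046,1.56); snap('scene','s1')"
```

```text
time_s: 2.92
position: [0.4292, 0.2042, 0.046]
tcp_rot: [[-1.0, 0.011, 0.003], [0.011, 1.0, 0.001], [-0.003, 0.001, -1.0]]
ft_force: [-1.0, 0.2, 6.8]
opening: 0.0534
t=2.9 pos [429.2 204.2  46. ] yaw 1.560 tilt [0.003 0.001] open 0.0534 F [-1.   0.2  6.8] q6 -1.18
shift(mm) [ 0.4 -0.4  0. ] n 1 each [ 0.4 -0.4  0. ] | wz -0.0 m 1 each -0.0004
 combined 1 rows wz -0.0004
```

```bash
python3 -c "
import cv2
a=cv2.imread('pics/s1.png');cv2.imwrite('pics/s1z.png',cv2.resize(a[170:370,130:390],None,fx=3,fy=3))"
```

```text
(no output)
```

View pics/s1z.png

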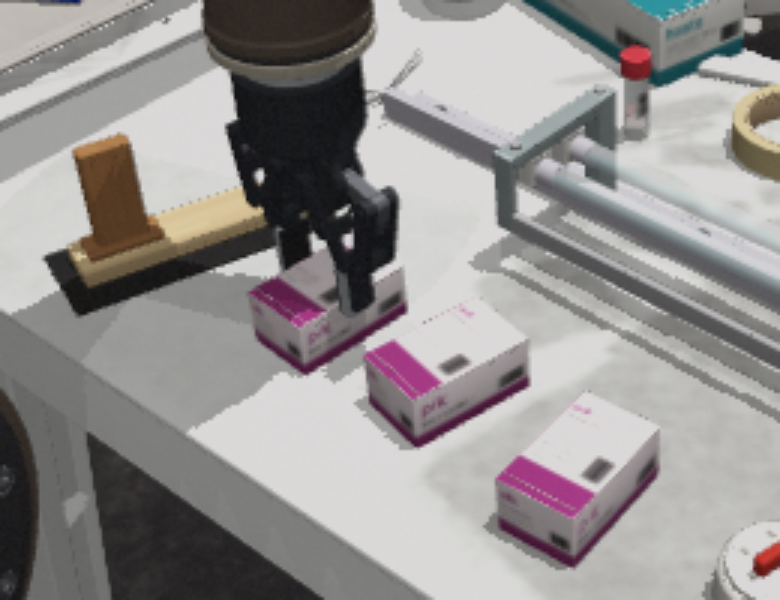

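```bash
python3 -m pendant '[{"wx":0,"wy":0,"wz":0,"tx":0,"ty":0,"tz":-0.03,"hand":0.04},{"wx":0,"wy":0,"wz":0,"tx":0,"ty":0,"tz":-0.04,"hand":0.04},{"wx":0,"wy":0,"wz":0.168,"tx":0,"ty":0,"tz":0,"hand":0.04},{"wx":0,"wy":0,"wz":0.168,"tx":0,"ty":0,"tz":0,"hand":0.04},{"wx":0,"wy":0,"wz":0.168,"tx":0,"ty":0,"tz":0,"hand":0.04},{"wx":0,"wy":0,"wz":0.168,"tx":0,"ty":0,"tz":0,"hand":0.04},{"wx":0,"wy":0,"wz":0.168,"tx":0,"ty":0,"tz":0,"hand":0.04},{"wx":0,"wy":0,"wz":0.168,"tx":0,"ty":0,"tz":0,"hand":0.04}]' 40
python3 -m pendant '[{"wx":0,"wy":0,"wz":0.168,"tx":0,"ty":0,"tz":0,"hand":0.04},{"wx":0,"wy":0,"wz":0.168,"tx":0,"ty":0,"tz":0,"hand":0.04},{"wx":0,"wy":0,"wz":0.167,"tx":0,"ty":0,"tz":0,"hand":0.04},{"wx":0,"wy":0,"wz":0,"tx":0,"ty":0,"tz":0,"hand":0.04}]'
python3 -c "
from h import *
to(*bay(-.030,.342),.116,.049)"
```

```text
time_s: 3.98
position: [0.4287, 0.204, 0.1158]
tcp_rot: [[-0.519, 0.855, 0.002], [0.855, 0.519, 0.001], [-0.0, 0.002, -1.0]]
ft_force: [0.0, -1.2, -1.0]
opening: 0.0524
time_s: 4.47
position: [0.4287, 0.204, 0.1155]
tcp_rot: [[-0.049, 0.999, 0.002], [0.999, 0.049, 0.001], [0.001, 0.002, -1.0]]
ft_force: [0.4, 0.9, -0.3]
opening: 0.0527
t=4.5 pos [428.7 204.  115.5] yaw 0.050 tilt [0.002 0.001] open 0.0527 F [ 0.4  0.9 -0.3] q6 0.33
shift(mm) [ 7.600e+00  1.639e+02 -1.000e-01] n 3 each [ 2.5 54.6 -0. ] | wz 0.001 m 1 each 0.0005
 combined 3 rows wz 0.0002
```

```bash
python3 -m pendant '[{"wx":0,"wy":0,"wz":0,"tx":0.002,"ty":0.041,"tz":0,"hand":0.04},{"wx":0,"wy":0,"wz":0,"tx":0.002,"ty":0.041,"tz":0,"hand":0.04},{"wx":0,"wy":0,"wz":0,"tx":0.002,"ty":0.041,"tz":0,"hand":0.04},{"wx":0,"wy":0,"wz":0,"tx":0.002,"ty":0.041,"tz":0,"hand":0.04},{"wx":0,"wy":0,"wz":0,"tx":0,"ty":0,"tz":0,"hand":0.04},{"wx":0,"wy":0,"wz":0,"tx":0,"ty":0,"tz":0,"hand":0.04}]'
python3 -c "
from h import *
to(*bay(-.030,.342),.047,.049); snap('top','t1');snap('scene','s2')
import cv2
a=cv2.imread('pics/t1.png');b=cv2.imread('pics/s2.png')
cv2.imwrite('pics/t1z.png',np.vstack([cv2.resize(a[180:290,170:370],None,fx=3.5,fy=3.5),np.zeros((1,700,3),np.uint8)]))
"
```

```text
time_s: 5.22
position: [0.5911, 0.2196, 0.1145]
tcp_rot: [[-0.052, 0.999, -0.0], [0.999, 0.052, -0.0], [-0.0, -0.0, -1.0]]
ft_force: [-0.0, 0.3, -0.5]
opening: 0.0527
t=5.2 pos [591.1 219.6 114.5] yaw 0.052 tilt [-0. -0.] open 0.0527 F [-0.   0.3 -0.5] q6 0.26
shift(mm) [-0.   0.9 67.5] n 2 each [-0.   0.5 33.8] | wz 0.003 m 1 each 0.0026
 combined 2 rows wz 0.0013
```

View pics/t1z.png

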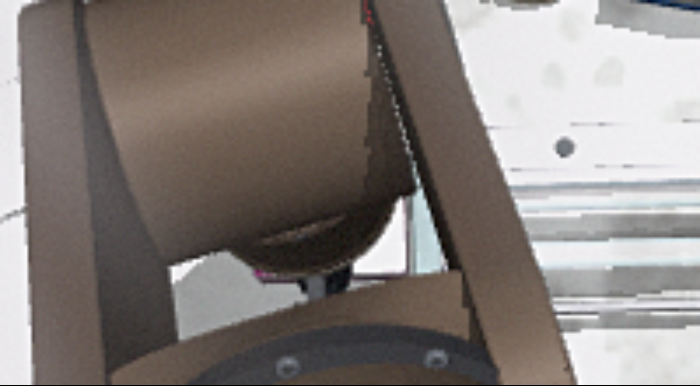

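View pics/s2.png

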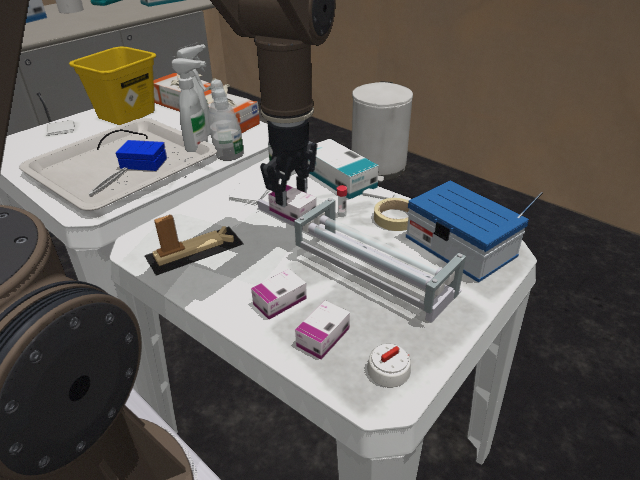

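```bash
python3 -m pendant '[{"wx":0,"wy":0,"wz":0,"tx":0,"ty":0,"tz":0.025,"hand":0.04},{"wx":0,"wy":0,"wz":0,"tx":0,"ty":0,"tz":0.025,"hand":0.04},{"wx":0,"wy":0,"wz":0,"tx":0,"ty":0,"tz":0.017,"hand":0.04},{"wx":0,"wy":0,"wz":0,"tx":0,"ty":0,"tz":0,"hand":0.04},{"wx":0,"wy":0,"wz":0,"tx":0,"ty":0,"tz":0,"hand":0.04}]'
python3 -c "
from h import *
to(*bay(-.030,.342),.047,.049); snap('wrist','w2')"
```

```text
time_s: 5.95
position: [0.5917, 0.2199, 0.0477]
tcp_rot: [[-0.049, 0.999, 0.0], [0.999, 0.049, 0.0], [0.0, 0.0, -1.0]]
ft_force: [0.2, -0.4, -1.3]
opening: 0.0524
t=6.0 pos [591.7 219.9  47.7] yaw 0.049 tilt [0. 0.] open 0.0524 F [ 0.2 -0.4 -1.3] q6 0.26
shift(mm) [-0.3  0.3  0.7] n 1 each [-0.3  0.3  0.7] | wz 0.0 m 1 each 0.0004
 combined 1 rows wz 0.0004
```

View pics/w2.png

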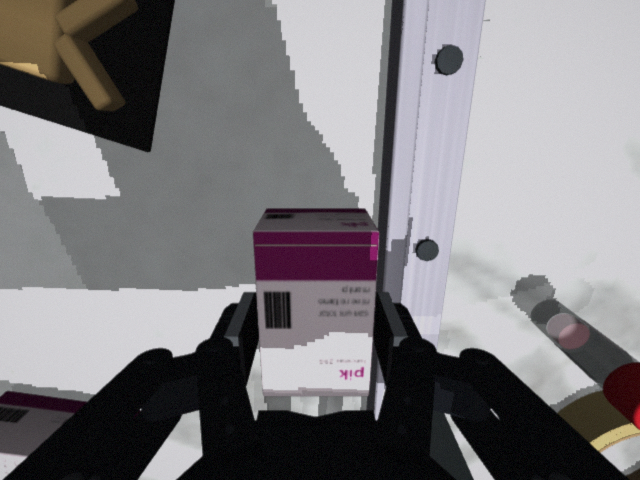

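Carton stands just beside the fence (fence face at column ~383, carton edge ~378). Release.

```bash
python3 -m pendant '[{"wx":0,"wy":0,"wz":0,"tx":0,"ty":0,"tz":0.001,"hand":0.04},{"wx":0,"wy":0,"wz":0,"tx":0,"ty":0,"tz":0,"hand":0.075},{"wx":0,"wy":0,"wz":0,"tx":0,"ty":0,"tz":0,"hand":0.075},{"wx":0,"wy":0,"wz":0,"tx":0,"ty":0,"tz":0,"hand":0.075},{"wx":0,"wy":0,"wz":0,"tx":0,"ty":0,"tz":-0.03,"hand":0.075},{"wx":0,"wy":0,"wz":0,"tx":0,"ty":0,"tz":-0.05,"hand":0.085}]'
python3 -c "
from h import *
to(.4340,.0982,.126,1.468); snap('wrist','w3')"
```

```text
time_s: 6.75
position: [0.5905, 0.2194, 0.1257]
tcp_rot: [[-0.049, 0.999, -0.003], [0.999, 0.049, -0.001], [-0.001, -0.003, -1.0]]
ft_force: [0.6, 0.8, 0.5]
opening: 0.0851
t=6.8 pos [590.5 219.4 125.7] yaw 0.049 tilt [-0.003 -0.001] open 0.0851 F [0.6 0.8 0.5] q6 0.26
shift(mm) [-113.4 -162.3    0.3] n 4 each [-28.3 -40.6   0.1] | wz -1.419 m 8 each -0.1774
 combined 8 rows wz -0.1774
```

View pics/w3.png

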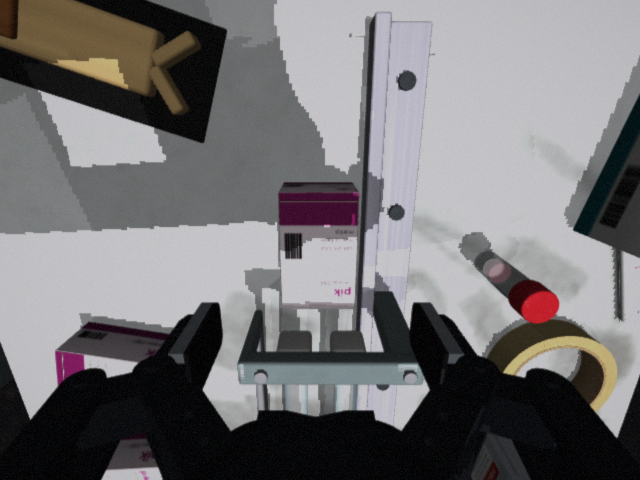

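Carton 1 is set straight beside the fence (columns 279–358 at the fence line ~360). Next carton 2.

```bash
python3 -m pendant '[{"wx":0,"wy":0,"wz":0,"tx":-0.0285,"ty":-0.0405,"tz":0,"hand":0.085},{"wx":0,"wy":0,"wz":0,"tx":-0.0285,"ty":-0.0405,"tz":0,"hand":0.085},{"wx":0,"wy":0,"wz":0,"tx":-0.0285,"ty":-0.0405,"tz":0,"hand":0.085},{"wx":0,"wy":0,"wz":0,"tx":-0.0285,"ty":-0.0405,"tz":0,"hand":0.085},{"wx":0,"wy":0,"wz":-0.177,"tx":0,"ty":0,"tz":0,"hand":0.085},{"wx":0,"wy":0,"wz":-0.177,"tx":0,"ty":0,"tz":0,"hand":0.085},{"wx":0,"wy":0,"wz":-0.177,"tx":0,"ty":0,"tz":0,"hand":0.085},{"wx":0,"wy":0,"wz":-0.177,"tx":0,"ty":0,"tz":0,"hand":0.085}]'
python3 -m pendant '[{"wx":0,"wy":0,"wz":-0.177,"tx":0,"ty":0,"tz":0,"hand":0.085},{"wx":0,"wy":0,"wz":-0.177,"tx":0,"ty":0,"tz":0,"hand":0.085},{"wx":0,"wy":0,"wz":-0.177,"tx":0,"ty":0,"tz":0,"hand":0.085},{"wx":0,"wy":0,"wz":-0.18,"tx":0,"ty":0,"tz":0,"hand":0.085},{"wx":0,"wy":0,"wz":0,"tx":0,"ty":0,"tz":0,"hand":0.085}]'
python3 -c "
from h import *
to(.4340,.0982,.046,1.468); snap('wrist','w4')"
```

```text
time_s: 7.8
position: [0.4356, 0.098, 0.1264]
tcp_rot: [[-0.691, 0.723, 0.0], [0.723, 0.691, 0.0], [-0.0, 0.0, -1.0]]
ft_force: [0.7, 0.1, 0.8]
opening: 0.0852
time_s: 8.43
position: [0.4355, 0.098, 0.1264]
tcp_rot: [[-0.995, 0.103, 0.0], [0.103, 0.995, 0.0], [-0.0, 0.0, -1.0]]
ft_force: [-0.4, 0.3, 0.4]
opening: 0.0851
t=8.4 pos [435.5  98.  126.4] yaw 1.467 tilt [0. 0.] open 0.0851 F [-0.4  0.3  0.4] q6 -1.31
shift(mm) [ 1.6  0.  80.4] n 2 each [ 0.8  0.  40.2] | wz -0.001 m 1 each -0.0009
 combined 2 rows wz -0.0004
```

View pics/w4.png

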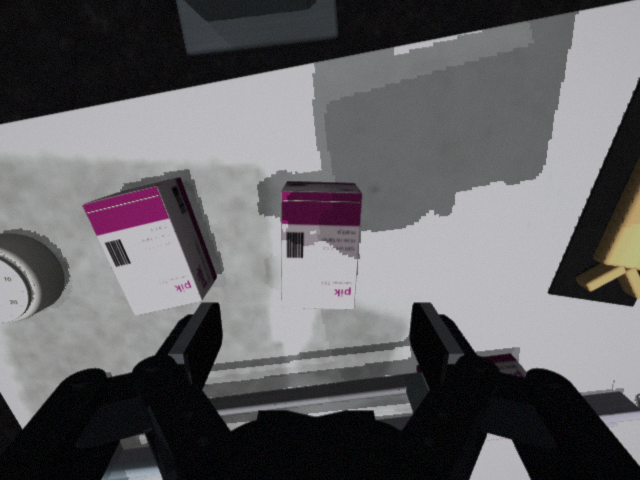

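Carton 2 (columns 281–360) is centred and aligned. Grasp, lift, turn.

```bash
python3 -m pendant '[{"wx":0,"wy":0,"wz":0,"tx":0.001,"ty":0,"tz":0.04,"hand":0.085},{"wx":0,"wy":0,"wz":0,"tx":0,"ty":0,"tz":0.04,"hand":0.085},{"wx":0,"wy":0,"wz":0,"tx":0,"ty":0,"tz":0,"hand":0.085},{"wx":0,"wy":0,"wz":0,"tx":0,"ty":0,"tz":0,"hand":0.04},{"wx":0,"wy":0,"wz":0,"tx":0,"ty":0,"tz":0,"hand":0.04},{"wx":0,"wy":0,"wz":0,"tx":0,"ty":0,"tz":0,"hand":0.04},{"wx":0,"wy":0,"wz":0,"tx":0,"ty":0,"tz":0,"hand":0.04},{"wx":0,"wy":0,"wz":0,"tx":0,"ty":0,"tz":0,"hand":0.04}]' 40
python3 -m pendant '[{"wx":0,"wy":0,"wz":0,"tx":0,"ty":0,"tz":-0.03,"hand":0.04},{"wx":0,"wy":0,"wz":0,"tx":0,"ty":0,"tz":-0.05,"hand":0.04},{"wx":0,"wy":0,"wz":0.177,"tx":0,"ty":0,"tz":0,"hand":0.04},{"wx":0,"wy":0,"wz":0.177,"tx":0,"ty":0,"tz":0,"hand":0.04},{"wx":0,"wy":0,"wz":0.177,"tx":0,"ty":0,"tz":0,"hand":0.04},{"wx":0,"wy":0,"wz":0.177,"tx":0,"ty":0,"tz":0,"hand":0.04},{"wx":0,"wy":0,"wz":0.177,"tx":0,"ty":0,"tz":0,"hand":0.04},{"wx":0,"wy":0,"wz":0.177,"tx":0,"ty":0,"tz":0,"hand":0.04}]'
python3 -m pendant '[{"wx":0,"wy":0,"wz":0.177,"tx":0,"ty":0,"tz":0,"hand":0.04},{"wx":0,"wy":0,"wz":0.179,"tx":0,"ty":0,"tz":0,"hand":0.04},{"wx":0,"wy":0,"wz":0,"tx":0,"ty":0,"tz":0,"hand":0.04}]'
python3 -c "
from h import *
to(*bay(-.030,.432),.126,.049)"
```

```text
time_s: 9.48
position: [0.4353, 0.0982, 0.0479]
tcp_rot: [[-0.995, 0.104, 0.003], [0.104, 0.995, 0.0], [-0.003, 0.001, -1.0]]
ft_force: [-0.7, 0.5, 8.9]
opening: 0.0528
time_s: 10.48
position: [0.4349, 0.0982, 0.1276]
tcp_rot: [[-0.389, 0.921, 0.002], [0.921, 0.389, 0.0], [-0.0, 0.002, -1.0]]
ft_force: [-0.4, 0.7, -1.3]
opening: 0.0523
time_s: 10.85
position: [0.4348, 0.0982, 0.1274]
tcp_rot: [[-0.05, 0.999, 0.002], [0.999, 0.05, 0.0], [0.0, 0.002, -1.0]]
ft_force: [0.1, -0.2, -1.2]
opening: 0.0527
t=10.8 pos [434.8  98.2 127.4] yaw 0.050 tilt [0.002 0.   ] open 0.0527 F [ 0.1 -0.2 -1.2] q6 0.10
shift(mm) [203.4 163.2   1.7] n 5 each [40.7 32.6  0.3] | wz 0.001 m 1 each 0.0014
 combined 5 rows wz 0.0003
```

```bash
python3 -m pendant '[{"wx":0,"wy":0,"wz":0,"tx":0.034,"ty":0.027,"tz":0,"hand":0.04},{"wx":0,"wy":0,"wz":0,"tx":0.034,"ty":0.027,"tz":0,"hand":0.04},{"wx":0,"wy":0,"wz":0,"tx":0.034,"ty":0.027,"tz":0,"hand":0.04},{"wx":0,"wy":0,"wz":0,"tx":0.034,"ty":0.027,"tz":0,"hand":0.04},{"wx":0,"wy":0,"wz":0,"tx":0.034,"ty":0.027,"tz":0,"hand":0.04},{"wx":0,"wy":0,"wz":0,"tx":0.034,"ty":0.027,"tz":0,"hand":0.04},{"wx":0,"wy":0,"wz":0,"tx":0,"ty":0,"tz":0.03,"hand":0.04},{"wx":0,"wy":0,"wz":0,"tx":0,"ty":0,"tz":0,"hand":0.04}]' 40
python3 -c "
from h import *
to(*bay(-.030,.432),.0485,.049); snap('wrist','w5')"
```

```text
time_s: 11.85
position: [0.5846, 0.3095, 0.095]
tcp_rot: [[-0.054, 0.999, -0.003], [0.999, 0.054, -0.001], [-0.001, -0.003, -1.0]]
ft_force: [-0.8, -0.5, -0.7]
opening: 0.0526
t=11.8 pos [584.6 309.5  95. ] yaw 0.054 tilt [-0.003 -0.001] open 0.0526 F [-0.8 -0.5 -0.7] q6 0.39
shift(mm) [-0.1  3.2 46.5] n 1 each [-0.1  3.2 46.5] | wz 0.005 m 1 each 0.0052
 combined 1 rows wz 0.0052
```

View pics/w5.png

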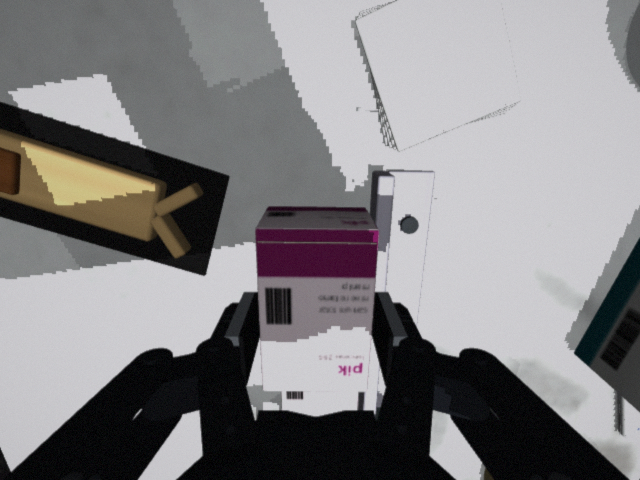

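```bash
python3 -m pendant '[{"wx":0,"wy":0,"wz":0.004,"tx":0.001,"ty":0.002,"tz":0.02,"hand":0.04},{"wx":0,"wy":0,"wz":0,"tx":0,"ty":0,"tz":0.02,"hand":0.04},{"wx":0,"wy":0,"wz":0,"tx":0,"ty":0,"tz":0.006,"hand":0.04},{"wx":0,"wy":0,"wz":0,"tx":0,"ty":0,"tz":0.001,"hand":0.04},{"wx":0,"wy":0,"wz":0,"tx":0,"ty":0,"tz":0,"hand":0.075},{"wx":0,"wy":0,"wz":0,"tx":0,"ty":0,"tz":0,"hand":0.075},{"wx":0,"wy":0,"wz":0,"tx":0,"ty":0,"tz":0,"hand":0.075}]' 40
python3 -m pendant '[{"wx":0,"wy":0,"wz":0,"tx":0,"ty":0,"tz":-0.03,"hand":0.075},{"wx":0,"wy":0,"wz":0,"tx":0,"ty":0,"tz":-0.05,"hand":0.085},{"wx":0,"wy":0,"wz":0,"tx":0,"ty":-0.04,"tz":-0.05,"hand":0.085},{"wx":0,"wy":0,"wz":0,"tx":0,"ty":-0.05,"tz":0,"hand":0.085},{"wx":0,"wy":0,"wz":0,"tx":0,"ty":-0.05,"tz":0,"hand":0.085},{"wx":0,"wy":0,"wz":0,"tx":0,"ty":0,"tz":0,"hand":0.085}]' 40
python3 -c "
from h import *
f=snap('wrist','w6'); snap('top','t2')
to(.378,.359,.18,1.33)"
```

```text
time_s: 12.78
position: [0.5882, 0.3112, 0.0497]
tcp_rot: [[-0.046, 0.999, 0.001], [0.999, 0.046, 0.0], [0.0, 0.001, -1.0]]
ft_force: [-1.2, -0.2, -0.3]
opening: 0.0751
time_s: 13.52
position: [0.4457, 0.3041, 0.1785]
tcp_rot: [[-0.048, 0.999, -0.002], [0.999, 0.048, -0.001], [-0.001, -0.002, -1.0]]
ft_force: [1.0, 0.0, -0.3]
opening: 0.0849
t=13.6 pos [449.4 305.  178.8] yaw 0.047 tilt [0.001 0.001] open 0.0853 F [ 0.6  0.5 -0.3] q6 0.49
shift(mm) [ 57.2 -68.8  -1.3] n 2 each [ 28.6 -34.4  -0.6] | wz -1.283 m 8 each -0.1604
 combined 8 rows wz -0.1604
```

View pics/w6.png

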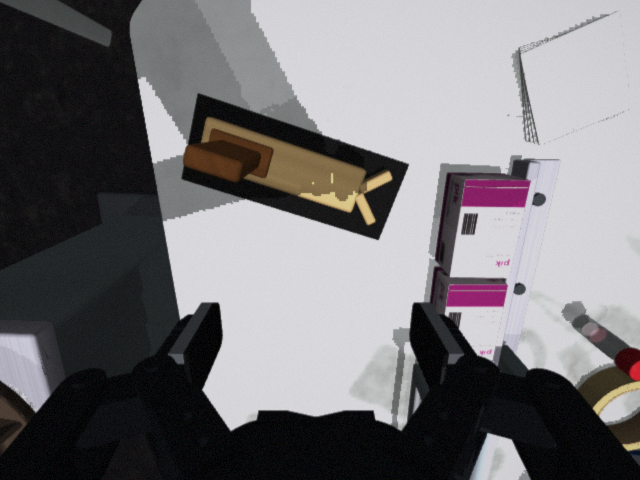

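View pics/t2.png

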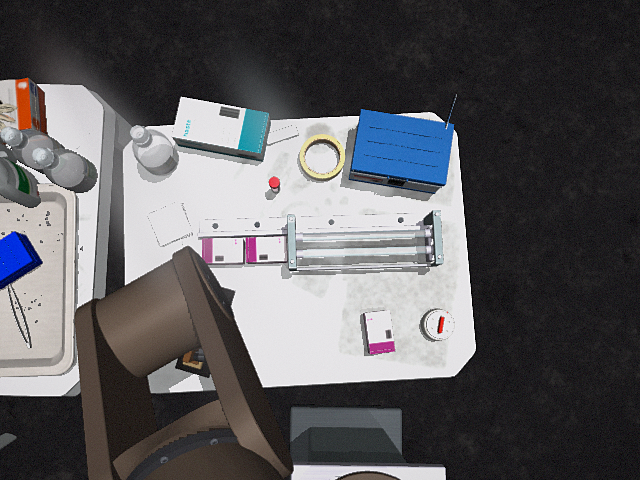

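```bash
python3 -m pendant '[{"wx":0,"wy":0,"wz":0,"tx":0.028,"ty":-0.034,"tz":0,"hand":0.085},{"wx":0,"wy":0,"wz":0,"tx":0.028,"ty":-0.034,"tz":0,"hand":0.085},{"wx":0,"wy":0,"wz":-0.18,"tx":0,"ty":0,"tz":0,"hand":0.085},{"wx":0,"wy":0,"wz":-0.18,"tx":0,"ty":0,"tz":0,"hand":0.085},{"wx":0,"wy":0,"wz":-0.18,"tx":0,"ty":0,"tz":0,"hand":0.085},{"wx":0,"wy":0,"wz":-0.18,"tx":0,"ty":0,"tz":0,"hand":0.085},{"wx":0,"wy":0,"wz":-0.18,"tx":0,"ty":0,"tz":0,"hand":0.085},{"wx":0,"wy":0,"wz":-0.18,"tx":0,"ty":0,"tz":0,"hand":0.085}]'
python3 -m pendant '[{"wx":0,"wy":0,"wz":-0.18,"tx":0,"ty":0,"tz":0,"hand":0.085},{"wx":0,"wy":0,"wz":0,"tx":0,"ty":0,"tz":0,"hand":0.085}]'
python3 -c "
from h import *
to(.3775,.3585,.078,1.311); snap('wrist','w7')"
```

```text
time_s: 14.62
position: [0.38, 0.3579, 0.1781]
tcp_rot: [[-0.905, 0.426, 0.001], [0.426, 0.905, 0.001], [-0.0, 0.001, -1.0]]
ft_force: [-0.1, 0.2, -0.9]
opening: 0.085
time_s: 14.88
position: [0.3797, 0.3578, 0.1781]
tcp_rot: [[-0.965, 0.263, 0.001], [0.263, 0.965, 0.0], [-0.0, 0.001, -1.0]]
ft_force: [0.4, 0.2, -0.0]
opening: 0.0851
t=14.9 pos [379.7 357.8 178.1] yaw 1.305 tilt [0.001 0.   ] open 0.0851 F [ 0.4  0.2 -0. ] q6 -0.61
shift(mm) [  2.3   0.  100.1] n 2 each [ 1.2  0.  50. ] | wz -0.006 m 1 each -0.0065
 combined 2 rows wz -0.0032
```

View pics/w7.png

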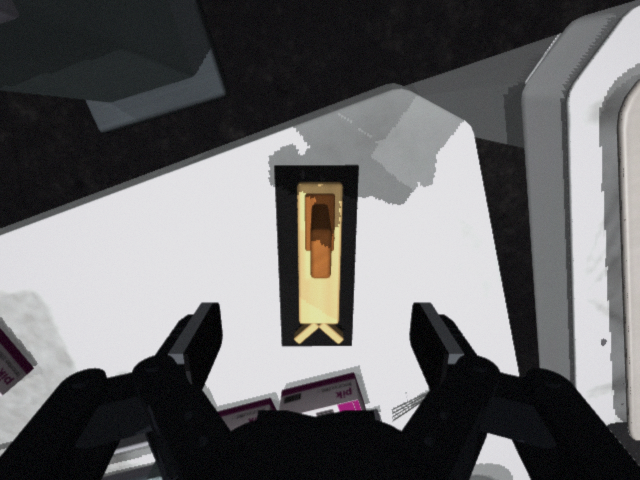

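Stick is aligned between the jaws (grip column ~320). Descend and grasp with 60 N.

```bash
python3 -m pendant '[{"wx":0,"wy":0,"wz":-0.006,"tx":0.002,"ty":0,"tz":0.05,"hand":0.085},{"wx":0,"wy":0,"wz":0,"tx":0,"ty":0,"tz":0.05,"hand":0.085},{"wx":0,"wy":0,"wz":0,"tx":0,"ty":0,"tz":0,"hand":0.0},{"wx":0,"wy":0,"wz":0,"tx":0,"ty":0,"tz":0,"hand":0.0},{"wx":0,"wy":0,"wz":0,"tx":0,"ty":0,"tz":0,"hand":0.0},{"wx":0,"wy":0,"wz":0,"tx":0,"ty":0,"tz":0,"hand":0.0},{"wx":0,"wy":0,"wz":0,"tx":0,"ty":0,"tz":0,"hand":0.0},{"wx":0,"wy":0,"wz":0,"tx":0,"ty":0,"tz":0,"hand":0.0}]' 70
python3 -c "
from h import *
f=imaging.grab_frame('top'); a=cv2.imread('pics/t2.png')
cv2.imwrite('pics/t2z.png',cv2.resize(a[210:285,190:320],None,fx=6,fy=6,interpolation=cv2.INTER_CUBIC))
to(.3775,.3585,.078,1.311)"
```

```text
time_s: 15.92
position: [0.3771, 0.3585, 0.0791]
tcp_rot: [[-0.967, 0.256, 0.001], [0.256, 0.967, 0.001], [-0.001, 0.001, -1.0]]
ft_force: [-1.2, 0.5, 10.7]
opening: 0.0133
t=16.0 pos [377.1 358.5  79.1] yaw 1.312 tilt [0.001 0.001] open 0.0133 F [-0.7  0.2 12.1] q6 -0.61
shift(mm) [-0.3  0.1  1.1] n 1 each [-0.3  0.1  1.1] | wz 0.001 m 1 each 0.0008
 combined 1 rows wz 0.0008
```

View pics/t2z.png

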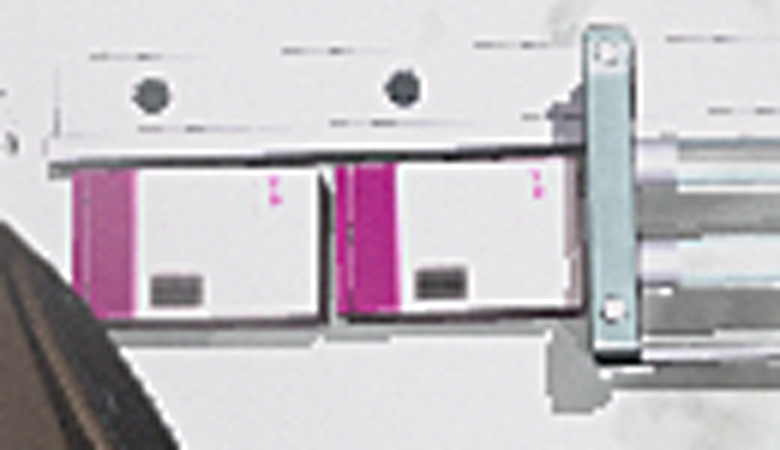

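Run:
```python
from h import *
f=imaging.grab_frame('top')
for n,u,v in [('B rear in',72,168),('B rear out',76,322),('B front in',318,168),('B front out',322,318),('A rear in',338,165),('A rear out',338,316),('A front out',565,308),('A front in',573,157)]:
    print(n,np.round(tobay(ray(f,190+u/6,210+v/6,.04))*1e3,1))
# approach: corner c + back off
c=np.array([-.056,.476])
for off in (.03,0):
    s=off/np.sqrt(2); p=bay(c[0]-.0778-s,c[1]+.0778+s); print(off,p,np.hypot(*p))
to(*bay(-.056-.0778-.03,.476+.0778+.03),.13,.835)
```

```text
B rear in [ -4.4 473.4]
B rear out [-58.2 472.6]
B front in [ -7. 388.]
B front out [-59.5 387.6]
A rear in [ -6.2 381. ]
A rear out [-59.  382.1]
A front out [-58.7 303.6]
A front in [ -6.  299.3]
0.03 [0.45570848 0.44623043] 0.6378023323268156
0 [0.47793525 0.42608172] 0.6402872301772365
t=16.0 pos [377.1 358.5  79.1] yaw 1.312 tilt [0.001 0.001] open 0.0130 F [-1.3  0.5 10.9] q6 -0.61
shift(mm) [-42.5 110.7 -50.7] n 3 each [-14.2  36.9 -16.9] | wz 0.477 m 3 each 0.1589
 combined 3 rows wz 0.1589
```

```bash
python3 -m pendant '[{"wx":0,"wy":0,"wz":0,"tx":0,"ty":0,"tz":-0.02,"hand":0.0},{"wx":0,"wy":0,"wz":0,"tx":0,"ty":0,"tz":-0.03,"hand":0.0},{"wx":0,"wy":0,"wz":0,"tx":-0.014,"ty":0.037,"tz":0,"hand":0.0},{"wx":0,"wy":0,"wz":0,"tx":-0.014,"ty":0.037,"tz":0,"hand":0.0},{"wx":0,"wy":0,"wz":0,"tx":-0.014,"ty":0.037,"tz":0,"hand":0.0},{"wx":0,"wy":0,"wz":0.159,"tx":0,"ty":0,"tz":0,"hand":0.0},{"wx":0,"wy":0,"wz":0.159,"tx":0,"ty":0,"tz":0,"hand":0.0},{"wx":0,"wy":0,"wz":0.159,"tx":0,"ty":0,"tz":0,"hand":0.0}]'
python3 - <<'E'
from h import *
snap('wrist','w8'); snap('scene','s8')
to(*bay(-.056-.0778-.03,.476+.0778+.03),.081,.835)
E
```

```text
time_s: 17.02
position: [0.4455, 0.4545, 0.1282]
tcp_rot: [[-0.738, 0.675, -0.0], [0.675, 0.738, -0.0], [0.0, -0.0, -1.0]]
ft_force: [0.6, -0.2, -1.5]
opening: 0.0135
t=17.1 pos [445.6 454.5 128.3] yaw 0.832 tilt [-0. -0.] open 0.0130 F [-0.8  0.1 -1.1] q6 -0.08
shift(mm) [-0.6  0.7 47.3] n 1 each [-0.6  0.7 47.3] | wz -0.003 m 1 each -0.0026
 combined 1 rows wz -0.0026
```

View pics/w8.png

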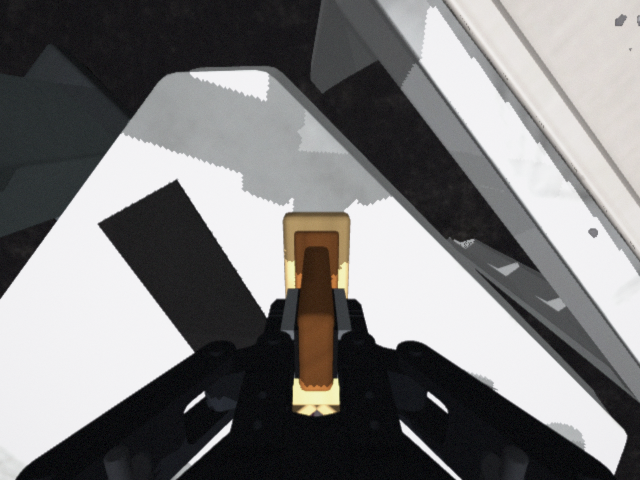

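View pics/s8.png

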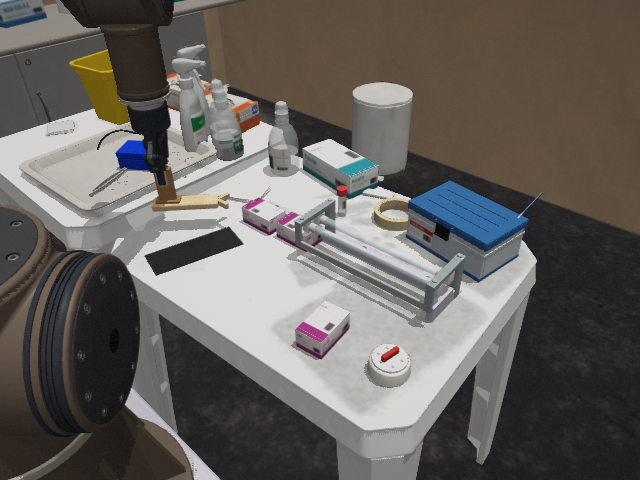

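```bash
python3 -m pendant '[{"wx":0,"wy":0,"wz":0,"tx":0,"ty":-0.003,"tz":0.047,"hand":0.0},{"wx":0,"wy":0,"wz":0,"tx":-0.015,"ty":0,"tz":0,"hand":0.0},{"wx":0,"wy":0,"wz":0,"tx":-0.015,"ty":0,"tz":0,"hand":0.0},{"wx":0,"wy":0,"wz":0,"tx":0,"ty":0,"tz":0,"hand":0.0}]'
python3 - <<'E'
from h import *
f=snap('scene','s9'); snap('wrist','w9'); a=cv2.imread('pics/s9.png')
cv2.imwrite('pics/s9z.png',cv2.resize(a[150:280,130:340],None,fx=3.7,fy=3.7,interpolation=cv2.INTER_CUBIC))
to(*bay(-.1358,.5513),.081,.835);s=manip.read_state();print(tobay(s['position']))
E
```

```text
time_s: 17.62
position: [0.4674, 0.4316, 0.082]
tcp_rot: [[-0.741, 0.671, 0.001], [0.671, 0.741, 0.001], [-0.0, 0.001, -1.0]]
ft_force: [-0.1, 0.8, -1.2]
opening: 0.0133
t=17.7 pos [466.5 432.1  81.8] yaw 0.835 tilt [0.001 0.001] open 0.0129 F [ 0.  -0.4 -0.7] q6 -0.14
shift(mm) [-12.9   0.    0.8] n 1 each [-12.9   0.    0.8] | wz -0.0 m 1 each -0.0001
 combined 1 rows wz -0.0001
[-0.14495981  0.56041916]
```

View pics/s9z.png

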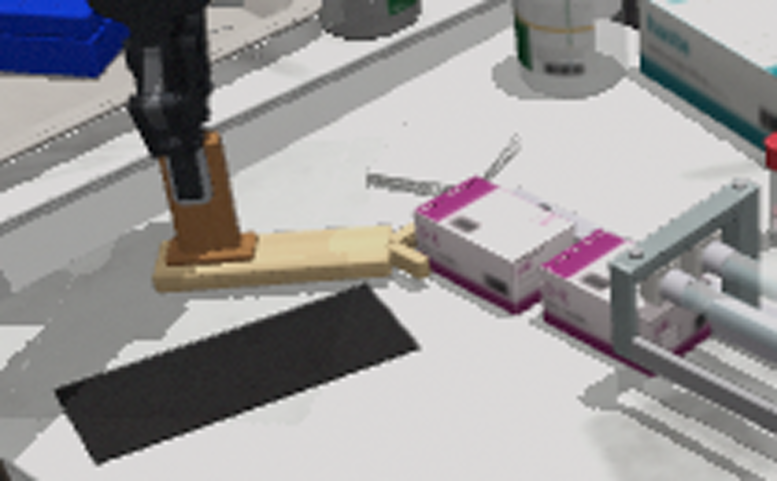

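View pics/w9.png

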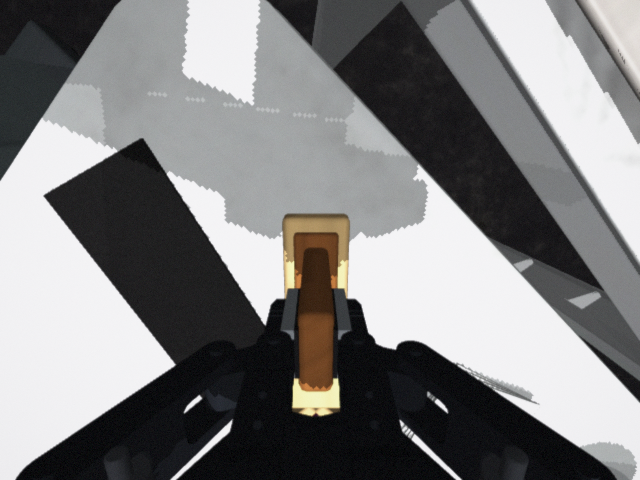

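```bash
python3 -m pendant '[{"wx":0,"wy":0,"wz":0,"tx":-0.006,"ty":0,"tz":0,"hand":0.0},{"wx":0,"wy":0,"wz":0,"tx":-0.007,"ty":0,"tz":0,"hand":0.0},{"wx":0,"wy":0,"wz":0,"tx":-0.008,"ty":-0.006,"tz":0,"hand":0.0},{"wx":0,"wy":0,"wz":0,"tx":-0.008,"ty":-0.006,"tz":0,"hand":0.0},{"wx":0,"wy":0,"wz":0,"tx":-0.007,"ty":-0.007,"tz":0,"hand":0.0},{"wx":0,"wy":0,"wz":0,"tx":-0.007,"ty":-0.007,"tz":0,"hand":0.0},{"wx":0,"wy":0,"wz":0,"tx":0,"ty":0,"tz":0,"hand":0.0}]'
python3 - <<'E'
from h import *
f=snap('scene','s10'); g=snap('top','t10'); a=cv2.imread('pics/s10.png'); b=cv2.imread('pics/t10.png')
cv2.imwrite('pics/s10z.png',np.vstack([cv2.resize(a[150:260,180:380],None,fx=3,fy=3,interpolation=cv2.INTER_CUBIC),cv2.resize(b[200:290,170:370],None,fx=3,fy=3,interpolation=cv2.INTER_CUBIC)]))
to(*bay(-.1358,.5513),.081,.835);s=manip.read_state();print(tobay(s['position']))
E
```

```text
time_s: 18.6
position: [0.4802, 0.3831, 0.0811]
tcp_rot: [[-0.741, 0.672, -0.0], [0.672, 0.741, -0.0], [0.0, -0.001, -1.0]]
ft_force: [-0.0, -0.5, -1.5]
opening: 0.0135
t=18.7 pos [480.4 384.   81.2] yaw 0.835 tilt [0. 0.] open 0.0133 F [-0.  -0.5 -1.6] q6 -0.21
shift(mm) [29.8 26.3  0.2] n 1 each [29.8 26.3  0.2] | wz -0.0 m 1 each -0.0003
 combined 1 rows wz -0.0003
[-0.13337603  0.51162395]
```

View pics/s10z.png

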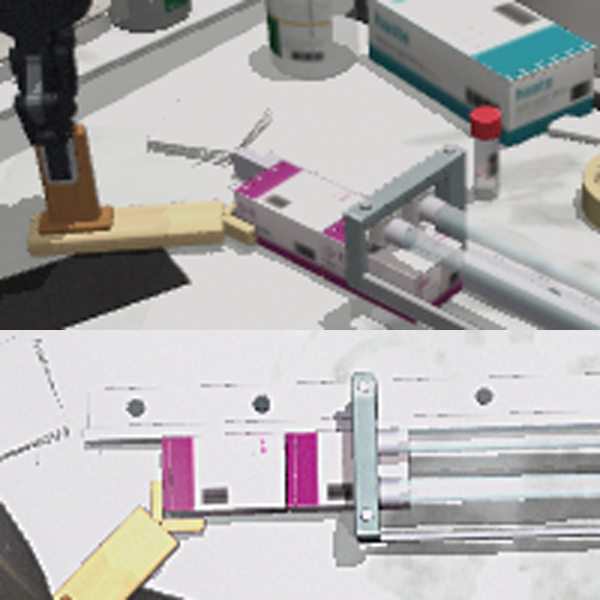

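```bash
python3 -m pendant '[{"wx":0,"wy":0,"wz":0,"tx":-0.009,"ty":-0.008,"tz":0,"hand":0.0},{"wx":0,"wy":0,"wz":0,"tx":-0.011,"ty":-0.0105,"tz":0,"hand":0.0},{"wx":0,"wy":0,"wz":0,"tx":-0.0105,"ty":-0.0105,"tz":0,"hand":0.0},{"wx":0,"wy":0,"wz":0,"tx":-0.0105,"ty":-0.0105,"tz":0,"hand":0.0},{"wx":0,"wy":0,"wz":0,"tx":-0.0105,"ty":-0.0105,"tz":0,"hand":0.0},{"wx":0,"wy":0,"wz":0,"tx":-0.0105,"ty":-0.0105,"tz":0,"hand":0.0},{"wx":0,"wy":0,"wz":0,"tx":-0.0105,"ty":-0.0105,"tz":0,"hand":0.0},{"wx":0,"wy":0,"wz":0,"tx":-0.0105,"ty":-0.0105,"tz":0,"hand":0.0}]'
python3 - <<'E'
from h import *
f=snap('scene','s11'); g=snap('top','t11'); a=cv2.imread('pics/s11.png'); b=cv2.imread('pics/t11.png')
cv2.imwrite('pics/s11z.png',np.vstack([cv2.resize(a[170:300,220:420],None,fx=3,fy=3,interpolation=cv2.INTER_CUBIC),cv2.resize(b[200:290,220:420],None,fx=3,fy=3,interpolation=cv2.INTER_CUBIC)]))
s=manip.read_state();print(tobay(s['position']),s['ft_force'],s['opening'],s['position'])
E
```

```text
time_s: 19.7
position: [0.4871, 0.2669, 0.0811]
tcp_rot: [[-0.741, 0.671, -0.0], [0.671, 0.741, -0.0], [0.0, -0.0, -1.0]]
ft_force: [-1.9, 0.5, -0.4]
opening: 0.0131
[-0.13252982  0.39379263] [ 0.39023608 -0.80330897 -0.31532818] 0.013337938647787349 [0.48704113 0.26632862 0.08105969]
```

View pics/s11z.png

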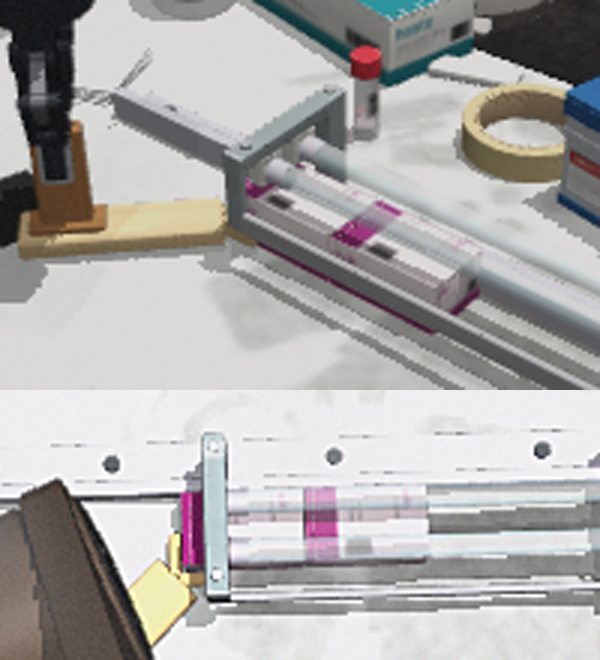

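```bash
python3 -m pendant '[{"wx":0,"wy":0,"wz":0,"tx":-0.009,"ty":-0.008,"tz":0,"hand":0.0},{"wx":0,"wy":0,"wz":0,"tx":-0.011,"ty":-0.010,"tz":0,"hand":0.0},{"wx":0,"wy":0,"wz":0,"tx":-0.0105,"ty":-0.0105,"tz":0,"hand":0.0},{"wx":0,"wy":0,"wz":0,"tx":-0.0105,"ty":-0.0105,"tz":0,"hand":0.0},{"wx":0,"wy":0,"wz":0,"tx":-0.0105,"ty":-0.0105,"tz":0,"hand":0.0},{"wx":0,"wy":0,"wz":0,"tx":-0.0105,"ty":-0.0105,"tz":0,"hand":0.0},{"wx":0,"wy":0,"wz":0,"tx":-0.0105,"ty":-0.0105,"tz":0,"hand":0.0},{"wx":0,"wy":0,"wz":0,"tx":-0.0105,"ty":-0.0105,"tz":0,"hand":0.0}]'
python3 - <<'E'
from h import *
f=snap('scene','s12'); g=snap('top','t12'); a=cv2.imread('pics/s12.png'); b=cv2.imread('pics/t12.png')
cv2.imwrite('pics/s12z.png',np.vstack([cv2.resize(a[190:320,290:490],None,fx=3,fy=3,interpolation=cv2.INTER_CUBIC),cv2.resize(b[200:290,260:460],None,fx=3,fy=3,interpolation=cv2.INTER_CUBIC)]))
s=manip.read_state();print(tobay(s['position']),s['ft_force'],s['opening'],s['position'])
E
```

```text
time_s: 20.8
position: [0.4943, 0.1512, 0.0811]
tcp_rot: [[-0.741, 0.671, -0.0], [0.671, 0.741, 0.0], [0.0, -0.0, -1.0]]
ft_force: [0.7, 1.1, -1.4]
opening: 0.0133
[-0.13093388  0.27793977] [-0.5609699   1.21053423 -0.76914221] 0.013138011816264407 [0.49430968 0.15069297 0.08112293]
```

View pics/s12z.png

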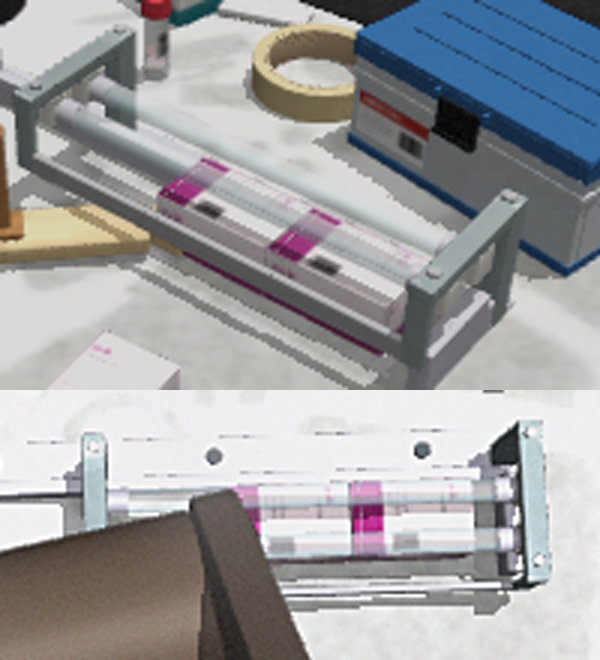

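```bash
python3 -m pendant '[{"wx":0,"wy":0,"wz":0,"tx":-0.007,"ty":-0.007,"tz":0,"hand":0.0},{"wx":0,"wy":0,"wz":0,"tx":-0.007,"ty":-0.007,"tz":0,"hand":0.0},{"wx":0,"wy":0,"wz":0,"tx":-0.002,"ty":-0.002,"tz":0,"hand":0.0},{"wx":0,"wy":0,"wz":0,"tx":0,"ty":0,"tz":0,"hand":0.0}]'
python3 -m pendant '[{"wx":0,"wy":0,"wz":0,"tx":-0.002,"ty":-0.002,"tz":0,"hand":0.0},{"wx":0,"wy":0,"wz":0,"tx":-0.001,"ty":-0.001,"tz":0,"hand":0.0},{"wx":0,"wy":0,"wz":0,"tx":0,"ty":0,"tz":0,"hand":0.0}]'
python3 - <<'E'
from h import *
f=snap('scene','s13'); g=snap('top','t13'); a=cv2.imread('pics/s13.png'); b=cv2.imread('pics/t13.png')
cv2.imwrite('pics/s13z.png',np.vstack([cv2.resize(a[190:320,290:490],None,fx=3,fy=3,interpolation=cv2.INTER_CUBIC),cv2.resize(b[200:290,260:460],None,fx=3,fy=3,interpolation=cv2.INTER_CUBIC)]))
s=manip.read_state();print(tobay(s['position']),s['ft_force'],s['opening'],s['position'])
E
```

```text
time_s: 21.4
position: [0.4955, 0.1293, 0.0811]
tcp_rot: [[-0.741, 0.671, 0.0], [0.671, 0.741, -0.0], [-0.0, 0.0, -1.0]]
ft_force: [0.2, 0.0, -0.2]
opening: 0.0131
time_s: 21.78
position: [0.4951, 0.126, 0.0812]
tcp_rot: [[-0.742, 0.671, -0.001], [0.671, 0.742, 0.0], [0.001, -0.0, -1.0]]
ft_force: [-4.9, 10.5, 4.5]
opening: 0.0132
[-0.13130455  0.25323001] [-6.21185686 10.68289034  4.33724852] 0.013246784084188234 [0.49514974 0.12599472 0.08118456]
```

View pics/s13z.png

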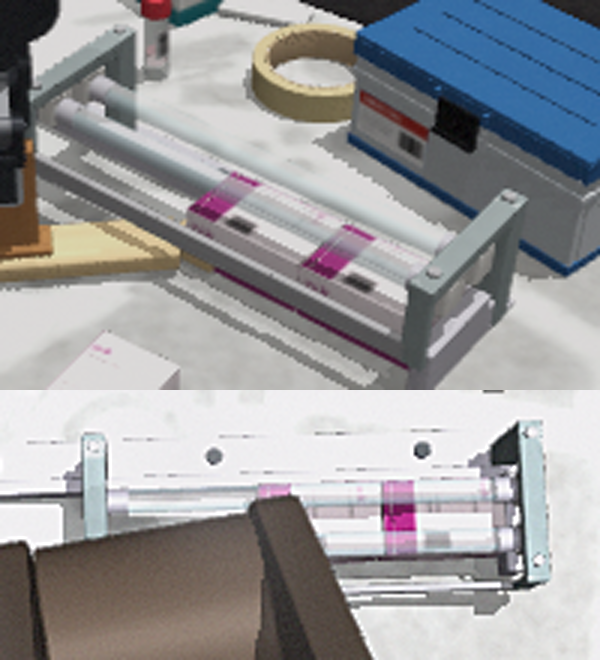

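```bash
python3 -m pendant '[{"wx":0,"wy":0,"wz":0,"tx":0.01,"ty":0,"tz":0,"hand":0.0},{"wx":0,"wy":0,"wz":0,"tx":0.04,"ty":0,"tz":0,"hand":0.0},{"wx":0,"wy":0,"wz":0,"tx":0.045,"ty":0,"tz":0,"hand":0.0},{"wx":0,"wy":0,"wz":0,"tx":0,"ty":0,"tz":-0.04,"hand":0.0},{"wx":0,"wy":0,"wz":0,"tx":0,"ty":0,"tz":0,"hand":0.0}]'
python3 - <<'E'
from h import *
f=snap('scene','s14'); g=snap('top','t14'); a=cv2.imread('pics/s14.png'); b=cv2.imread('pics/t14.png')
cv2.imwrite('pics/s14z.png',np.vstack([cv2.resize(a[160:320,190:490],None,fx=2.5,fy=2.5,interpolation=cv2.INTER_CUBIC)]))
to(.3775,.3585,.121,1.311)
E
```

```text
time_s: 22.5
position: [0.4261, 0.1901, 0.123]
tcp_rot: [[-0.742, 0.67, 0.004], [0.67, 0.742, 0.001], [-0.002, 0.004, -1.0]]
ft_force: [-0.3, -0.3, -0.9]
opening: 0.013
t=22.6 pos [425.4 189.3 121.2] yaw 0.835 tilt [0.001 0.   ] open 0.0130 F [-0.  -0.4 -1.6] q6 -0.48
shift(mm) [149.1  93.3   0.2] n 4 each [37.3 23.3  0.1] | wz -0.476 m 3 each -0.1586
 combined 4 rows wz -0.1189
```

View pics/s14z.png

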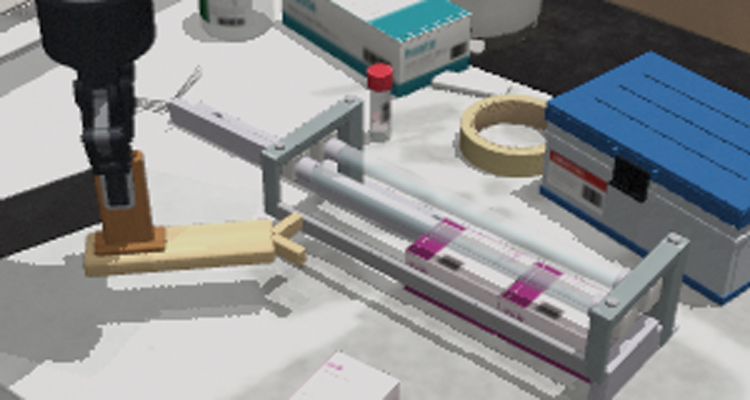

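View pics/t14.png

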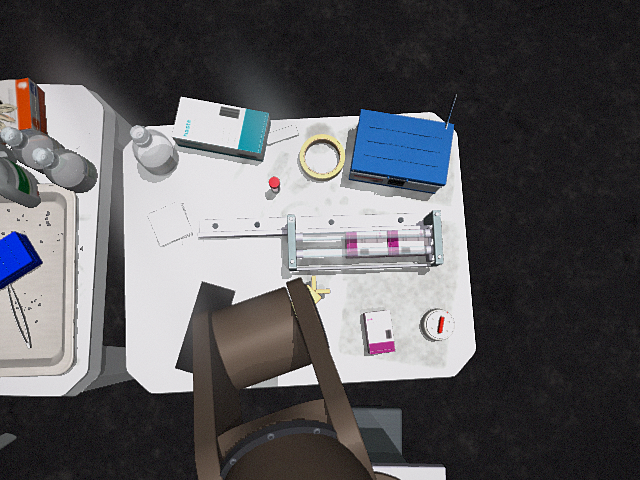

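Both cartons are home against the stop. Stick back to mat.

```bash
python3 -m pendant '[{"wx":0,"wy":0,"wz":0,"tx":0.0375,"ty":0.0235,"tz":0,"hand":0.0},{"wx":0,"wy":0,"wz":0,"tx":0.0375,"ty":0.0235,"tz":0,"hand":0.0},{"wx":0,"wy":0,"wz":0,"tx":0.0375,"ty":0.0235,"tz":0,"hand":0.0},{"wx":0,"wy":0,"wz":0,"tx":0.0365,"ty":0.023,"tz":0,"hand":0.0},{"wx":0,"wy":0,"wz":-0.159,"tx":0,"ty":0,"tz":0,"hand":0.0},{"wx":0,"wy":0,"wz":-0.159,"tx":0,"ty":0,"tz":0,"hand":0.0},{"wx":0,"wy":0,"wz":-0.159,"tx":0,"ty":0,"tz":0,"hand":0.0},{"wx":0,"wy":0,"wz":0,"tx":0,"ty":0,"tz":0,"hand":0.0}]'
python3 - <<'E'
from h import *
to(.3775,.3585,.080,1.311); snap('wrist','w15')
E
```

```text
time_s: 23.6
position: [0.3773, 0.3579, 0.1201]
tcp_rot: [[-0.966, 0.257, -0.001], [0.257, 0.966, -0.001], [0.001, -0.001, -1.0]]
ft_force: [0.5, 0.5, -1.7]
opening: 0.0131
t=23.6 pos [377.3 357.9 120.1] yaw 1.311 tilt [-0.001 -0.001] open 0.0131 F [ 0.5  0.5 -1.7] q6 -0.61
shift(mm) [-0.1  0.7 40.1] n 1 each [-0.1  0.7 40.1] | wz -0.0 m 1 each -0.0002
 combined 1 rows wz -0.0002
```

View pics/w15.png

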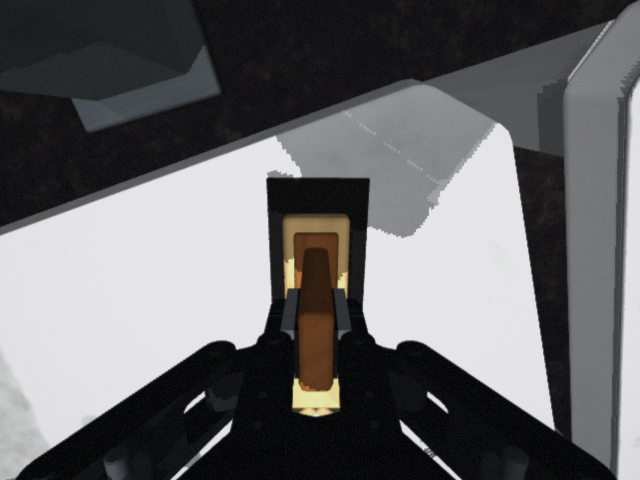

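```bash
python3 -m pendant '[{"wx":0,"wy":0,"wz":0,"tx":0,"ty":0.001,"tz":0.03,"hand":0.0},{"wx":0,"wy":0,"wz":0,"tx":0,"ty":0,"tz":0.0105,"hand":0.0},{"wx":0,"wy":0,"wz":0,"tx":0,"ty":0,"tz":0,"hand":0.0},{"wx":0,"wy":0,"wz":0,"tx":0,"ty":0,"tz":0,"hand":0.085},{"wx":0,"wy":0,"wz":0,"tx":0,"ty":0,"tz":0,"hand":0.085},{"wx":0,"wy":0,"wz":0,"tx":0,"ty":0,"tz":0,"hand":0.085},{"wx":0,"wy":0,"wz":0,"tx":0,"ty":0,"tz":0,"hand":0.085},{"wx":0,"wy":0,"wz":0,"tx":0,"ty":0,"tz":-0.03,"hand":0.085}]'
python3 -m pendant '[{"wx":0,"wy":0,"wz":0,"tx":0,"ty":0,"tz":-0.05,"hand":0.085},{"wx":0,"wy":0,"wz":0,"tx":0,"ty":-0.02,"tz":-0.03,"hand":0.085},{"wx":0,"wy":0,"wz":0,"tx":0,"ty":-0.05,"tz":0,"hand":0.085},{"wx":0,"wy":0,"wz":0,"tx":0,"ty":0,"tz":0,"hand":0.085}]'
python3 - <<'E'
from h import *
snap('wrist','w16'); f=snap('top','t16'); a=cv2.imread('pics/t16.png')
cv2.imwrite('pics/t16z.png',cv2.resize(a[270:390,305:465],None,fx=5,fy=5,interpolation=cv2.INTER_CUBIC))
to(.43,-.0196,.13,1.698)
E
```

```text
time_s: 24.65
position: [0.3767, 0.3585, 0.1095]
tcp_rot: [[-0.967, 0.256, -0.003], [0.256, 0.967, -0.002], [0.002, -0.003, -1.0]]
ft_force: [-0.2, -0.8, 0.8]
opening: 0.0854
time_s: 25.15
position: [0.3584, 0.2893, 0.191]
tcp_rot: [[-0.966, 0.257, -0.001], [0.257, 0.966, -0.001], [0.001, -0.001, -1.0]]
ft_force: [-0.4, 0.1, 0.3]
opening: 0.0849
t=25.2 pos [360.1 291.7 191. ] yaw 1.311 tilt [0.001 0.001] open 0.0848 F [-0.1  0.1  0.5] q6 -0.70
shift(mm) [-147.4 -282.9   60.8] n 6 each [-24.6 -47.2  10.1] | wz -0.387 m 3 each -0.129
 combined 6 rows wz -0.0645
```

View pics/w16.png

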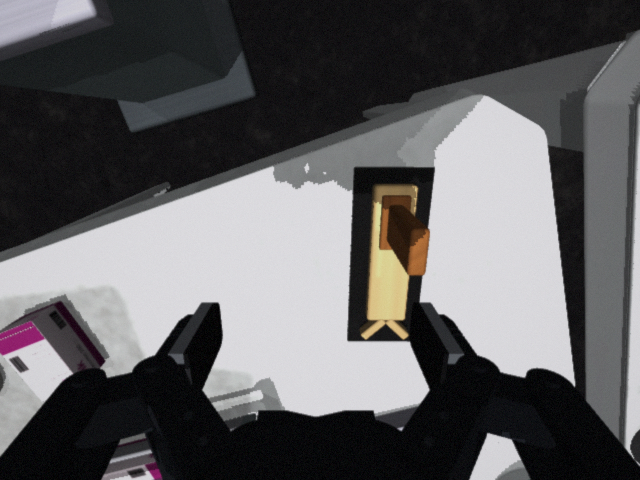

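View pics/t16z.png

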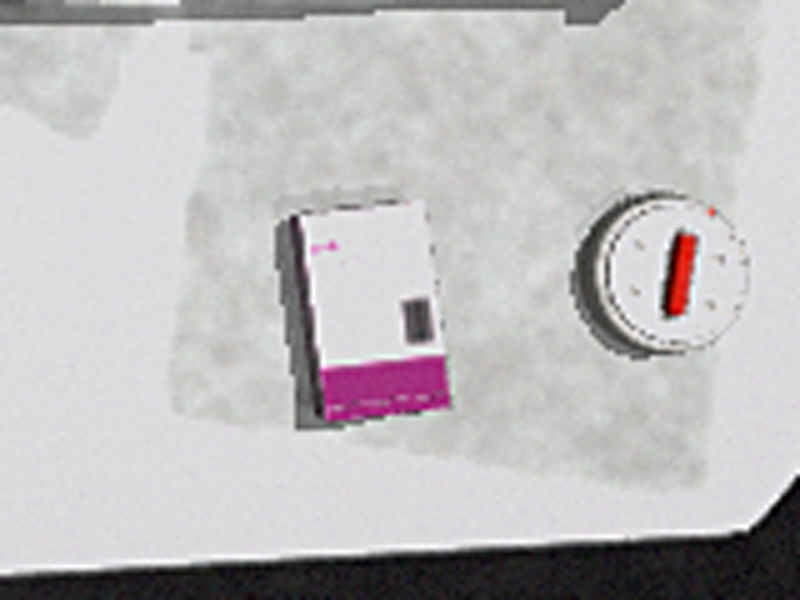

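```bash
python3 -c "
from h import *
to(.445,.20,.19,1.698)"
```

```text
t=25.2 pos [360.1 291.7 191. ] yaw 1.311 tilt [0.001 0.001] open 0.0848 F [-0.1  0.1  0.5] q6 -0.70
shift(mm) [-105.6  -66.8    1. ] n 3 each [-35.2 -22.3   0.3] | wz -0.387 m 3 each -0.129
 combined 3 rows wz -0.129
```

```bash
python3 -m pendant '[{"wx":0,"wy":0,"wz":0,"tx":-0.035,"ty":-0.022,"tz":0,"hand":0.085},{"wx":0,"wy":0,"wz":0,"tx":-0.035,"ty":-0.022,"tz":0,"hand":0.085},{"wx":0,"wy":0,"wz":0,"tx":-0.035,"ty":-0.022,"tz":0,"hand":0.085},{"wx":0,"wy":0,"wz":-0.129,"tx":0,"ty":0,"tz":0,"hand":0.085},{"wx":0,"wy":0,"wz":-0.129,"tx":0,"ty":0,"tz":0,"hand":0.085},{"wx":0,"wy":0,"wz":-0.129,"tx":0,"ty":0,"tz":0,"hand":0.085},{"wx":0,"wy":0,"wz":0,"tx":0,"ty":0,"tz":0,"hand":0.085}]'
python3 -c "
from h import *
to(.434,-.0182,.13,1.698)"
```

```text
time_s: 26.12
position: [0.4449, 0.2017, 0.1904]
tcp_rot: [[-0.992, -0.128, 0.0], [-0.128, 0.992, 0.0], [-0.0, 0.0, -1.0]]
ft_force: [-0.3, -0.2, -0.1]
opening: 0.0856
t=26.1 pos [444.9 201.7 190.4] yaw 1.699 tilt [0. 0.] open 0.0856 F [-0.3 -0.2 -0.1] q6 -1.34
shift(mm) [  38.9 -216.7   60.4] n 5 each [  7.8 -43.3  12.1] | wz 0.001 m 1 each 0.0008
 combined 5 rows wz 0.0002
```

```bash
python3 -m pendant '[{"wx":0,"wy":0,"wz":0,"tx":0.008,"ty":-0.0433,"tz":0.012,"hand":0.085},{"wx":0,"wy":0,"wz":0,"tx":0.008,"ty":-0.0433,"tz":0.012,"hand":0.085},{"wx":0,"wy":0,"wz":0,"tx":0.008,"ty":-0.0433,"tz":0.012,"hand":0.085},{"wx":0,"wy":0,"wz":0,"tx":0.008,"ty":-0.0433,"tz":0.012,"hand":0.085},{"wx":0,"wy":0,"wz":0,"tx":0.007,"ty":-0.0433,"tz":0.012,"hand":0.085},{"wx":0,"wy":0,"wz":0,"tx":0,"ty":0,"tz":0,"hand":0.085}]'
python3 -c "
from h import *
snap('wrist','w17')
to(.434,-.0182,.046,1.698)"
```

```text
time_s: 26.88
position: [0.4334, -0.0206, 0.1299]
tcp_rot: [[-0.993, -0.121, -0.001], [-0.121, 0.993, -0.0], [0.001, 0.0, -1.0]]
ft_force: [0.3, 0.5, -0.6]
opening: 0.0848
t=26.9 pos [433.6 -19.5 130.2] yaw 1.694 tilt [-0.001  0.   ] open 0.0854 F [0.5 0.9 0.2] q6 -1.81
shift(mm) [-0.6  1.2 84.2] n 2 each [-0.3  0.6 42.1] | wz -0.004 m 1 each -0.0044
 combined 2 rows wz -0.0022
```

View pics/w17.png

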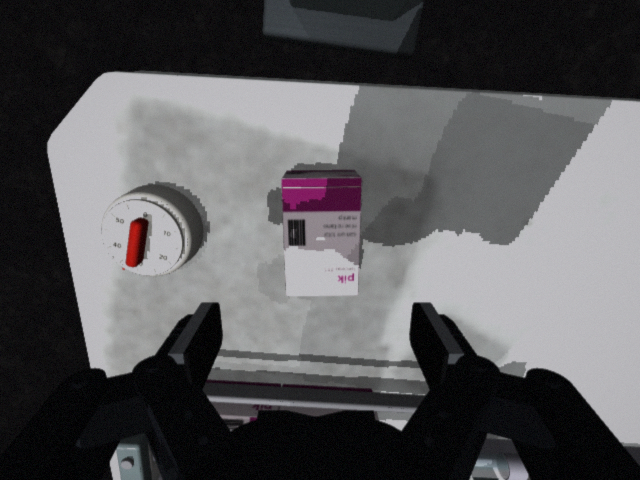

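```bash
python3 -m pendant '[{"wx":0,"wy":0,"wz":-0.003,"tx":0,"ty":0.001,"tz":0.042,"hand":0.085},{"wx":0,"wy":0,"wz":0,"tx":0,"ty":0,"tz":0.042,"hand":0.085},{"wx":0,"wy":0,"wz":0,"tx":0,"ty":0,"tz":0,"hand":0.085},{"wx":0,"wy":0,"wz":0,"tx":0,"ty":0,"tz":0,"hand":0.04},{"wx":0,"wy":0,"wz":0,"tx":0,"ty":0,"tz":0,"hand":0.04},{"wx":0,"wy":0,"wz":0,"tx":0,"ty":0,"tz":0,"hand":0.04},{"wx":0,"wy":0,"wz":0,"tx":0,"ty":0,"tz":0,"hand":0.04},{"wx":0,"wy":0,"wz":0,"tx":0,"ty":0,"tz":0,"hand":0.04}]' 40
python3 -m pendant '[{"wx":0,"wy":0,"wz":0,"tx":0,"ty":0,"tz":-0.03,"hand":0.04},{"wx":0,"wy":0,"wz":0,"tx":0,"ty":0,"tz":-0.05,"hand":0.04},{"wx":0,"wy":0,"wz":0.165,"tx":0,"ty":0,"tz":0,"hand":0.04},{"wx":0,"wy":0,"wz":0.165,"tx":0,"ty":0,"tz":0,"hand":0.04},{"wx":0,"wy":0,"wz":0.165,"tx":0,"ty":0,"tz":0,"hand":0.04},{"wx":0,"wy":0,"wz":0.165,"tx":0,"ty":0,"tz":0,"hand":0.04},{"wx":0,"wy":0,"wz":0.165,"tx":0,"ty":0,"tz":0,"hand":0.04},{"wx":0,"wy":0,"wz":0.165,"tx":0,"ty":0,"tz":0,"hand":0.04}]'
python3 -m pendant '[{"wx":0,"wy":0,"wz":0.165,"tx":0,"ty":0,"tz":0,"hand":0.04},{"wx":0,"wy":0,"wz":0.165,"tx":0,"ty":0,"tz":0,"hand":0.04},{"wx":0,"wy":0,"wz":0.165,"tx":0,"ty":0,"tz":0,"hand":0.04},{"wx":0,"wy":0,"wz":0.165,"tx":0,"ty":0,"tz":0,"hand":0.04},{"wx":0,"wy":0,"wz":0,"tx":0,"ty":0,"tz":0,"hand":0.04}]'
python3 -c "
from h import *
to(.45,.15,.126,.049);to(*bay(-.030,.35),.126,.049)"
```

```text
time_s: 27.92
position: [0.4344, -0.0175, 0.0483]
tcp_rot: [[-0.991, -0.13, 0.003], [-0.13, 0.991, -0.0], [-0.003, -0.001, -1.0]]
ft_force: [-1.9, 4.0, 11.3]
opening: 0.0526
time_s: 28.92
position: [0.4338, -0.0177, 0.128]
tcp_rot: [[-0.649, 0.761, 0.002], [0.761, 0.649, -0.0], [-0.002, 0.002, -1.0]]
ft_force: [1.0, 0.6, -1.3]
opening: 0.0527
time_s: 29.55
position: [0.4338, -0.0177, 0.1278]
tcp_rot: [[-0.053, 0.999, 0.002], [0.999, 0.053, -0.0], [-0.0, 0.002, -1.0]]
ft_force: [-0.5, -0.7, -1.1]
opening: 0.0525
t=29.6 pos [433.8 -17.7 127.8] yaw 0.053 tilt [ 0.002 -0.   ] open 0.0525 F [-0.5 -0.7 -1.1] q6 -0.16
shift(mm) [166.6  25.    1.8] n 4 each [41.6  6.3  0.4] | wz 0.004 m 1 each 0.0036
 combined 4 rows wz 0.0009
t=29.6 pos [433.8 -17.7 127.8] yaw 0.053 tilt [ 0.002 -0.   ] open 0.0525 F [-0.5 -0.7 -1.1] q6 -0.16
shift(mm) [236.6 170.5   2. ] n 6 each [39.4 28.4  0.3] | wz 0.004 m 1 each 0.0036
 combined 6 rows wz 0.0006
```

```bash
python3 -m pendant '[{"wx":0,"wy":0,"wz":0,"tx":0.0415,"ty":0.006,"tz":0,"hand":0.04},{"wx":0,"wy":0,"wz":0,"tx":0.0415,"ty":0.006,"tz":0,"hand":0.04},{"wx":0,"wy":0,"wz":0,"tx":0.0415,"ty":0.006,"tz":0,"hand":0.04},{"wx":0,"wy":0,"wz":0.004,"tx":0.0415,"ty":0.006,"tz":0,"hand":0.04},{"wx":0,"wy":0,"wz":0,"tx":0.0315,"ty":0.04,"tz":0,"hand":0.04},{"wx":0,"wy":0,"wz":0,"tx":0.0315,"ty":0.05,"tz":0,"hand":0.04},{"wx":0,"wy":0,"wz":0,"tx":0,"ty":0.05,"tz":0,"hand":0.04},{"wx":0,"wy":0,"wz":0,"tx":0,"ty":0,"tz":0,"hand":0.04}]' 40
python3 -c "
from h import *
to(*bay(-.031,.343),.0485,.049); snap('wrist','w18')"
```

```text
time_s: 30.55
position: [0.5889, 0.2198, 0.1274]
tcp_rot: [[-0.052, 0.999, 0.004], [0.999, 0.052, 0.001], [0.001, 0.004, -1.0]]
ft_force: [-0.9, -0.9, -1.5]
opening: 0.0528
t=30.6 pos [588.9 219.8 127.4] yaw 0.052 tilt [0.004 0.001] open 0.0528 F [-0.9 -0.9 -1.5] q6 0.26
shift(mm) [ 0.6  1.7 78.9] n 2 each [ 0.3  0.9 39.5] | wz 0.003 m 1 each 0.0034
 combined 2 rows wz 0.0017
```

View pics/w18.png

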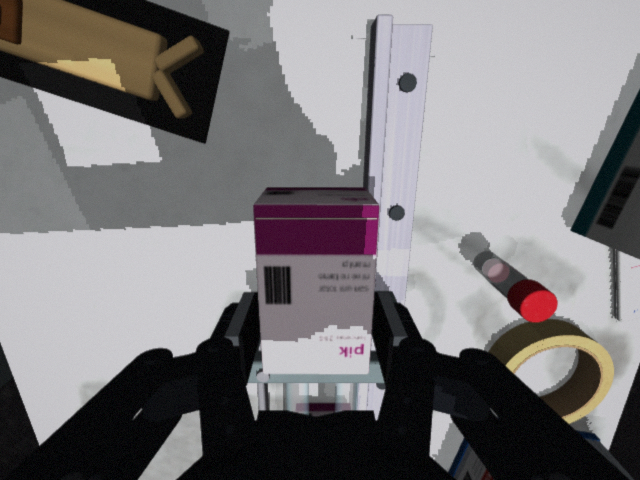

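```bash
python3 -m pendant '[{"wx":0,"wy":0,"wz":0.003,"tx":0.001,"ty":0.001,"tz":0.035,"hand":0.04},{"wx":0,"wy":0,"wz":0,"tx":0,"ty":0,"tz":0.03,"hand":0.04},{"wx":0,"wy":0,"wz":0,"tx":0,"ty":0,"tz":0.013,"hand":0.04},{"wx":0,"wy":0,"wz":0,"tx":0,"ty":0,"tz":0.001,"hand":0.04},{"wx":0,"wy":0,"wz":0,"tx":0,"ty":0,"tz":0,"hand":0.075},{"wx":0,"wy":0,"wz":0,"tx":0,"ty":0,"tz":0,"hand":0.075},{"wx":0,"wy":0,"wz":0,"tx":0,"ty":0,"tz":0,"hand":0.075}]' 40
python3 -m pendant '[{"wx":0,"wy":0,"wz":0,"tx":0,"ty":0,"tz":-0.03,"hand":0.075},{"wx":0,"wy":0,"wz":0,"tx":0,"ty":0,"tz":-0.05,"hand":0.085},{"wx":0,"wy":0,"wz":0,"tx":0.03,"ty":-0.04,"tz":-0.05,"hand":0.085},{"wx":0,"wy":0,"wz":0,"tx":0.03,"ty":-0.05,"tz":0,"hand":0.085},{"wx":0,"wy":0,"wz":0,"tx":0.03,"ty":-0.04,"tz":0,"hand":0.085},{"wx":0,"wy":0,"wz":0,"tx":0.03,"ty":-0.04,"tz":0,"hand":0.085},{"wx":0,"wy":0,"wz":0,"tx":0,"ty":0,"tz":0,"hand":0.085}]' 40
python3 -c "
from h import *
to(.3775,.3585,.178,1.311); snap('top','t18'); a=cv2.imread('pics/t18.png')
cv2.imwrite('pics/t18z.png',cv2.resize(a[200:290,190:370],None,fx=4.4,fy=4.4,interpolation=cv2.INTER_CUBIC))"
```

```text
time_s: 31.48
position: [0.5866, 0.2201, 0.0481]
tcp_rot: [[-0.045, 0.999, 0.001], [0.999, 0.045, 0.0], [0.0, 0.001, -1.0]]
ft_force: [0.8, 0.6, 0.8]
opening: 0.0751
time_s: 32.35
position: [0.4134, 0.3303, 0.1721]
tcp_rot: [[-0.048, 0.999, -0.001], [0.999, 0.048, -0.0], [0.0, -0.001, -1.0]]
ft_force: [1.2, -0.9, 1.0]
opening: 0.0852
t=32.4 pos [413.4 330.3 172.1] yaw 0.048 tilt [-0.001 -0.   ] open 0.0852 F [ 1.2 -0.9  1. ] q6 0.57
shift(mm) [ 29.9 -34.5  -5.8] n 1 each [ 29.9 -34.5  -5.8] | wz -1.263 m 8 each -0.1578
 combined 8 rows wz -0.1578
```

View pics/t18z.png

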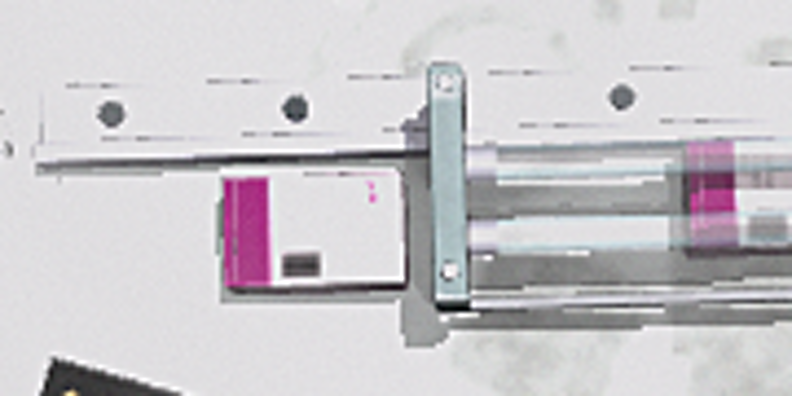

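```bash
python3 - <<'E'
from h import *
f=imaging.grab_frame('top')
for n,u,v in [('rear in',223,179),('rear out',226,287),('front in',400,170),('front out',404,286),('B rear in',688,141),('B rear out',688,248)]:
    print(n,np.round(tobay(ray(f,190+u/4.4,200+v/4.4,.04))*1e3,1))
E
python3 -m pendant '[{"wx":0,"wy":0,"wz":0,"tx":0.03,"ty":-0.034,"tz":-0.005,"hand":0.085},{"wx":0,"wy":0,"wz":-0.18,"tx":0,"ty":0,"tz":0,"hand":0.085},{"wx":0,"wy":0,"wz":-0.18,"tx":0,"ty":0,"tz":0,"hand":0.085},{"wx":0,"wy":0,"wz":-0.18,"tx":0,"ty":0,"tz":0,"hand":0.085},{"wx":0,"wy":0,"wz":-0.18,"tx":0,"ty":0,"tz":0,"hand":0.085},{"wx":0,"wy":0,"wz":-0.18,"tx":0,"ty":0,"tz":0,"hand":0.085},{"wx":0,"wy":0,"wz":-0.18,"tx":0,"ty":0,"tz":0,"hand":0.085},{"wx":0,"wy":0,"wz":-0.18,"tx":0,"ty":0,"tz":0,"hand":0.085}]'
python3 -m pendant '[{"wx":0,"wy":0,"wz":0,"tx":0,"ty":0,"tz":0,"hand":0.085}]'
python3 -c "
from h import *
to(.3767,.3585,.079,1.311); snap('wrist','w19')"
```

```text
rear in [-12.5 392.9]
rear out [-64.  392.5]
front in [-10.9 309. ]
front out [-66.2 308.6]
B rear in [ -1.3 171.9]
B rear out [-52.4 174. ]
time_s: 33.45
position: [0.382, 0.3568, 0.1768]
tcp_rot: [[-0.966, 0.258, 0.0], [0.258, 0.966, 0.0], [-0.0, 0.0, -1.0]]
ft_force: [0.4, 0.5, 0.5]
opening: 0.0852
time_s: 33.58
position: [0.3818, 0.3569, 0.1768]
tcp_rot: [[-0.964, 0.265, 0.0], [0.265, 0.964, 0.0], [-0.0, 0.0, -1.0]]
ft_force: [-0.4, -0.0, -0.2]
opening: 0.085
t=33.6 pos [381.8 356.9 176.8] yaw 1.303 tilt [0. 0.] open 0.0850 F [-0.4 -0.  -0.2] q6 -0.61
shift(mm) [ 5.4  0.1 97.8] n 2 each [ 2.7  0.1 48.9] | wz -0.008 m 1 each -0.0082
 combined 2 rows wz -0.0041
```

View pics/w19.png

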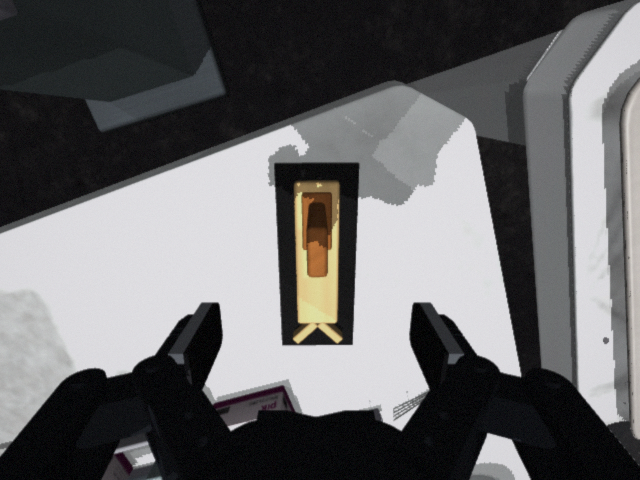

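```bash
python3 -m pendant '[{"wx":0,"wy":0,"wz":-0.008,"tx":0.005,"ty":0,"tz":0.049,"hand":0.085},{"wx":0,"wy":0,"wz":0,"tx":0,"ty":0,"tz":0.049,"hand":0.085},{"wx":0,"wy":0,"wz":0,"tx":0,"ty":0,"tz":0,"hand":0.0},{"wx":0,"wy":0,"wz":0,"tx":0,"ty":0,"tz":0,"hand":0.0},{"wx":0,"wy":0,"wz":0,"tx":0,"ty":0,"tz":0,"hand":0.0},{"wx":0,"wy":0,"wz":0,"tx":0,"ty":0,"tz":0,"hand":0.0},{"wx":0,"wy":0,"wz":0,"tx":0,"ty":0,"tz":0,"hand":0.0},{"wx":0,"wy":0,"wz":0,"tx":0,"ty":0,"tz":0,"hand":0.0}]' 70
python3 -c "
from h import *
to(*bay(-.225,.351),.13,1.62)"
```

```text
time_s: 34.62
position: [0.3766, 0.3593, 0.0804]
tcp_rot: [[-0.967, 0.255, 0.002], [0.255, 0.967, 0.002], [-0.001, 0.002, -1.0]]
ft_force: [-1.2, -2.5, 14.7]
opening: 0.0137
t=34.6 pos [376.6 359.3  80.4] yaw 1.313 tilt [0.002 0.002] open 0.0137 F [-1.2 -2.5 14.7] q6 -0.61
shift(mm) [ -55.4 -130.3  -49.8] n 3 each [-18.5 -43.4 -16.6] | wz -0.307 m 2 each -0.1537
 combined 3 rows wz -0.1025
```

```bash
python3 -m pendant '[{"wx":0,"wy":0,"wz":0,"tx":0,"ty":0,"tz":-0.02,"hand":0.0},{"wx":0,"wy":0,"wz":0,"tx":0,"ty":0,"tz":-0.03,"hand":0.0},{"wx":0,"wy":0,"wz":0,"tx":-0.0185,"ty":-0.0434,"tz":0,"hand":0.0},{"wx":0,"wy":0,"wz":0,"tx":-0.0185,"ty":-0.0434,"tz":0,"hand":0.0},{"wx":0,"wy":0,"wz":0,"tx":-0.0185,"ty":-0.0434,"tz":0,"hand":0.0},{"wx":0,"wy":0,"wz":-0.154,"tx":0,"ty":0,"tz":0,"hand":0.0},{"wx":0,"wy":0,"wz":-0.154,"tx":0,"ty":0,"tz":0,"hand":0.0},{"wx":0,"wy":0,"wz":0,"tx":0,"ty":0,"tz":0,"hand":0.0}]'
python3 -c "
from h import *
to(*bay(-.225,.351),.081,1.62)
f=snap('scene','s20');a=cv2.imread('pics/s20.png');b=cv2.imread('pics/t18.png')
cv2.imwrite('pics/s20z.png',cv2.resize(a[160:320,190:400],None,fx=3.5,fy=3.5))
"
```

```text
time_s: 35.62
position: [0.3966, 0.2187, 0.1294]
tcp_rot: [[-0.999, -0.049, 0.001], [-0.049, 0.999, 0.0], [-0.001, 0.0, -1.0]]
ft_force: [-0.4, 0.4, -0.9]
opening: 0.0132
t=35.6 pos [396.6 218.7 129.4] yaw 1.620 tilt [0.001 0.   ] open 0.0132 F [-0.4  0.4 -0.9] q6 -1.18
shift(mm) [-0.1  0.3 48.4] n 1 each [-0.1  0.3 48.4] | wz -0.0 m 1 each -0.0002
 combined 1 rows wz -0.0002
```

View pics/s20z.png

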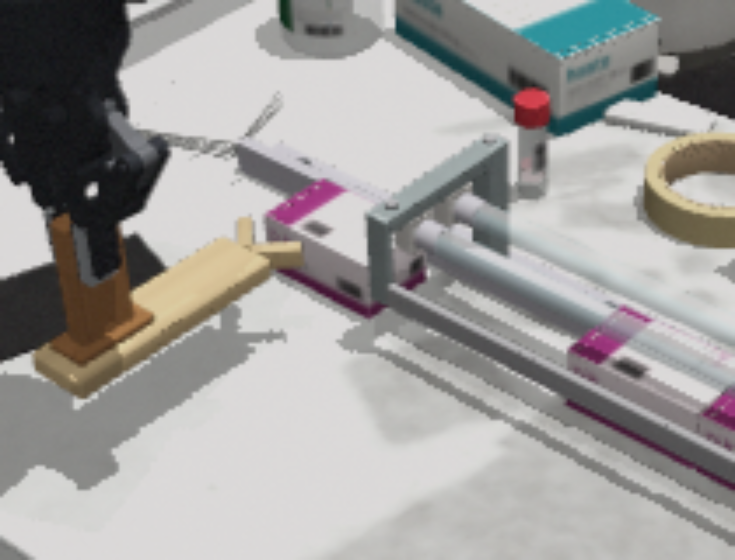

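```bash
python3 -m pendant '[{"wx":0,"wy":0,"wz":0,"tx":0,"ty":0,"tz":0.047,"hand":0.0},{"wx":0,"wy":0,"wz":0,"tx":-0.012,"ty":0,"tz":0,"hand":0.0},{"wx":0,"wy":0,"wz":0,"tx":-0.010,"ty":0,"tz":0,"hand":0.0},{"wx":0,"wy":0,"wz":0,"tx":-0.006,"ty":0,"tz":0,"hand":0.0},{"wx":0,"wy":0,"wz":0,"tx":-0.006,"ty":0,"tz":0,"hand":0.0},{"wx":0,"wy":0,"wz":0,"tx":-0.002,"ty":0,"tz":0,"hand":0.0},{"wx":0,"wy":0,"wz":0,"tx":0,"ty":0,"tz":0,"hand":0.0}]'
python3 -c "
from h import *
to(*bay(-.1875,.351),.081,1.62)
f=snap('top','t21');a=cv2.imread('pics/t21.png')
cv2.imwrite('pics/t21z.png',cv2.resize(a[200:290,190:370],None,fx=4.4,fy=4.4,interpolation=cv2.INTER_CUBIC))
"
```

```text
time_s: 36.55
position: [0.4323, 0.2205, 0.082]
tcp_rot: [[-0.999, -0.05, 0.0], [-0.05, 0.999, 0.0], [-0.0, 0.0, -1.0]]
ft_force: [0.1, -0.1, -1.2]
opening: 0.0132
t=36.5 pos [432.3 220.5  82. ] yaw 1.621 tilt [0. 0.] open 0.0132 F [ 0.1 -0.1 -1.2] q6 -1.21
shift(mm) [-1.9  0.3  1. ] n 1 each [-1.9  0.3  1. ] | wz 0.001 m 1 each 0.0009
 combined 1 rows wz 0.0009
```

View pics/t21z.png

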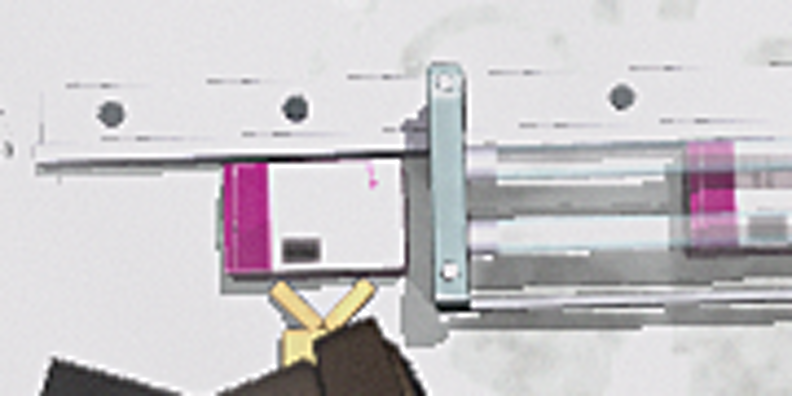

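```bash
python3 -m pendant '[{"wx":0,"wy":0,"wz":0,"tx":-0.002,"ty":0,"tz":0,"hand":0.0},{"wx":0,"wy":0,"wz":0,"tx":0,"ty":0,"tz":0,"hand":0.0}]'
python3 -m pendant '[{"wx":0,"wy":0,"wz":0,"tx":-0.0015,"ty":0,"tz":0,"hand":0.0},{"wx":0,"wy":0,"wz":0,"tx":0,"ty":0,"tz":0,"hand":0.0}]'
```

```text
time_s: 36.85
position: [0.4343, 0.2206, 0.0818]
tcp_rot: [[-0.999, -0.05, -0.0], [-0.05, 0.999, -0.0], [0.0, -0.0, -1.0]]
ft_force: [-0.6, 0.4, -1.1]
opening: 0.013
time_s: 37.1
position: [0.4359, 0.2207, 0.0818]
tcp_rot: [[-0.999, -0.05, 0.0], [-0.05, 0.999, 0.0], [-0.0, 0.0, -1.0]]
ft_force: [-1.1, 0.2, -0.6]
opening: 0.0136
```

```bash
python3 -m pendant '[{"wx":0,"wy":0,"wz":0,"tx":-0.0015,"ty":0,"tz":0,"hand":0.0},{"wx":0,"wy":0,"wz":0,"tx":0,"ty":0,"tz":0,"hand":0.0}]'
python3 -c "
from h import *
f=snap('top','t22');a=cv2.imread('pics/t22.png')
cv2.imwrite('pics/t22z.png',cv2.resize(a[200:290,190:370],None,fx=4.4,fy=4.4,interpolation=cv2.INTER_CUBIC))
s=manip.read_state();print(s['ft_force'],tobay(s['position']))
"
```

```text
time_s: 37.35
position: [0.4374, 0.2208, 0.0818]
tcp_rot: [[-0.999, -0.05, 0.0], [-0.05, 0.999, 0.0], [-0.0, 0.0, -1.0]]
ft_force: [-0.2, 0.4, -0.8]
opening: 0.0132
[ 0.3856833  -0.27821004 -0.73129362] [-0.18432535  0.35070669]
```

View pics/t22z.png

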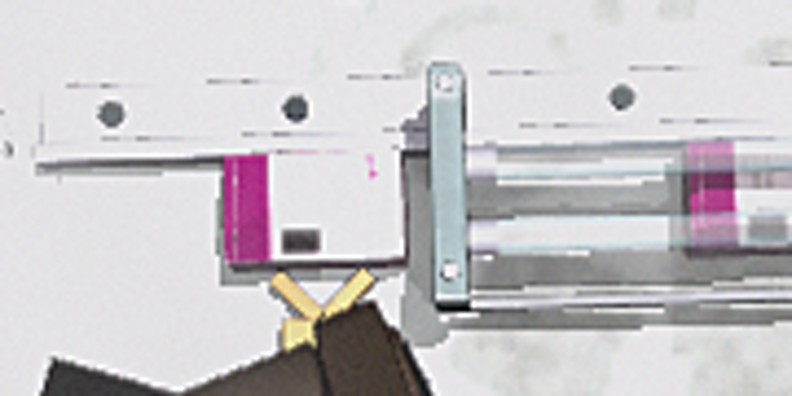

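```bash
python3 -m pendant '[{"wx":0,"wy":0,"wz":0,"tx":0.04,"ty":0,"tz":0,"hand":0.0},{"wx":0,"wy":0,"wz":0,"tx":0,"ty":0,"tz":-0.05,"hand":0.0},{"wx":0,"wy":0,"wz":0,"tx":0,"ty":0,"tz":0,"hand":0.0}]'
python3 -c "
from h import *
to(*bay(-.163,.500),.131,.835)"
```

```text
time_s: 37.78
position: [0.3987, 0.2196, 0.1344]
tcp_rot: [[-0.999, -0.051, 0.005], [-0.051, 0.999, 0.002], [-0.005, 0.002, -1.0]]
ft_force: [0.6, -0.6, -2.2]
opening: 0.0132
t=37.8 pos [398.7 219.6 134.4] yaw 1.621 tilt [0.005 0.002] open 0.0132 F [ 0.6 -0.6 -2.2] q6 -1.18
shift(mm) [-60.2 148.5   3.9] n 3 each [-20.1  49.5   1.3] | wz 0.786 m 5 each 0.1573
 combined 5 rows wz 0.1573
```

```bash
python3 -m pendant '[{"wx":0,"wy":0,"wz":0,"tx":-0.02,"ty":0.0495,"tz":0,"hand":0.0},{"wx":0,"wy":0,"wz":0,"tx":-0.02,"ty":0.0495,"tz":0,"hand":0.0},{"wx":0,"wy":0,"wz":0,"tx":-0.02,"ty":0.0495,"tz":0,"hand":0.0},{"wx":0,"wy":0,"wz":0.157,"tx":0,"ty":0,"tz":0,"hand":0.0},{"wx":0,"wy":0,"wz":0.157,"tx":0,"ty":0,"tz":0,"hand":0.0},{"wx":0,"wy":0,"wz":0.157,"tx":0,"ty":0,"tz":0,"hand":0.0},{"wx":0,"wy":0,"wz":0.157,"tx":0,"ty":0,"tz":0,"hand":0.0},{"wx":0,"wy":0,"wz":0.157,"tx":0,"ty":0,"tz":0,"hand":0.0}]'
python3 -m pendant '[{"wx":0,"wy":0,"wz":0,"tx":0,"ty":0,"tz":0,"hand":0.0}]'
python3 -c "
from h import *
to(*bay(-.163,.500),.082,.835)
f=snap('top','t23');a=cv2.imread('pics/t23.png');cv2.imwrite('pics/t23z.png',cv2.resize(a[200:290,190:370],None,fx=4.4,fy=4.4,interpolation=cv2.INTER_CUBIC))
for n,u,v in [('rear in',223,155),('rear out',226,262),('front out',404,261)]:
    print(n,np.round(tobay(ray(f,190+u/4.4,200+v/4.4,.04))*1e3,1))"
```

```text
time_s: 38.78
position: [0.4498, 0.3699, 0.1309]
tcp_rot: [[-0.738, 0.674, -0.0], [0.674, 0.738, -0.0], [0.0, -0.001, -1.0]]
ft_force: [-1.2, 0.8, -1.0]
opening: 0.0135
time_s: 38.9
position: [0.4497, 0.3699, 0.1311]
tcp_rot: [[-0.742, 0.67, -0.0], [0.67, 0.742, -0.0], [0.0, -0.001, -1.0]]
ft_force: [-0.1, 0.2, -0.8]
opening: 0.0131
t=38.9 pos [449.7 369.9 131.1] yaw 0.837 tilt [-0. -0.] open 0.0131 F [-0.1  0.2 -0.8] q6 -0.20
shift(mm) [-0.6  1.9 49.1] n 1 each [-0.6  1.9 49.1] | wz 0.002 m 1 each 0.0017
 combined 1 rows wz 0.0017
rear in [ -1.  392.7]
rear out [-52.1 392.3]
front out [-54.3 308.3]
```

View pics/t23z.png

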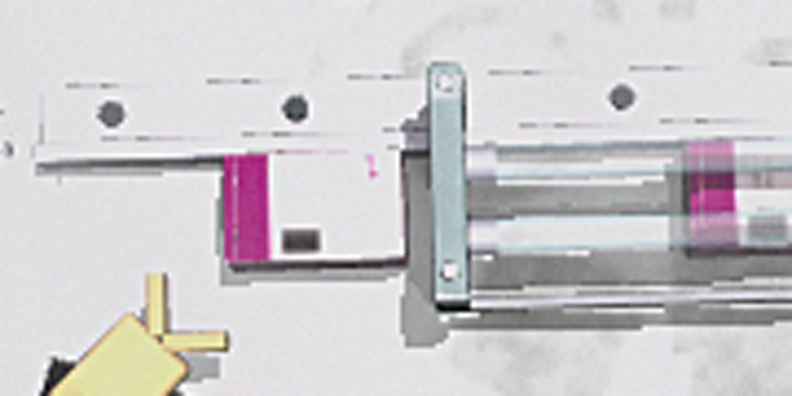

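```bash
python3 -m pendant '[{"wx":0,"wy":0,"wz":0.002,"tx":0,"ty":0.003,"tz":0.049,"hand":0.0},{"wx":0,"wy":0,"wz":0,"tx":-0.02,"ty":0,"tz":0,"hand":0.0},{"wx":0,"wy":0,"wz":0,"tx":-0.016,"ty":0,"tz":0,"hand":0.0},{"wx":0,"wy":0,"wz":0,"tx":-0.006,"ty":0,"tz":0,"hand":0.0},{"wx":0,"wy":0,"wz":0,"tx":-0.007,"ty":-0.007,"tz":0,"hand":0.0},{"wx":0,"wy":0,"wz":0,"tx":-0.0105,"ty":-0.0105,"tz":0,"hand":0.0},{"wx":0,"wy":0,"wz":0,"tx":0,"ty":0,"tz":0,"hand":0.0}]'
python3 -c "
from h import *
s=manip.read_state();print(s['ft_force'],tobay(s['position']),s['position'])
f=snap('top','t24');a=cv2.imread('pics/t24.png');cv2.imwrite('pics/t24z.png',cv2.resize(a[200:290,190:370],None,fx=4.4,fy=4.4,interpolation=cv2.INTER_CUBIC))"
```

```text
time_s: 39.83
position: [0.4838, 0.3181, 0.0829]
tcp_rot: [[-0.74, 0.672, -0.001], [0.672, 0.74, -0.0], [0.0, -0.001, -1.0]]
ft_force: [-0.2, -0.2, -0.3]
opening: 0.0133
[-0.23125558 -0.19288309 -0.2895195 ] [-0.13327663  0.44563401] [0.483756   0.31807119 0.08294304]
```

View pics/t24z.png

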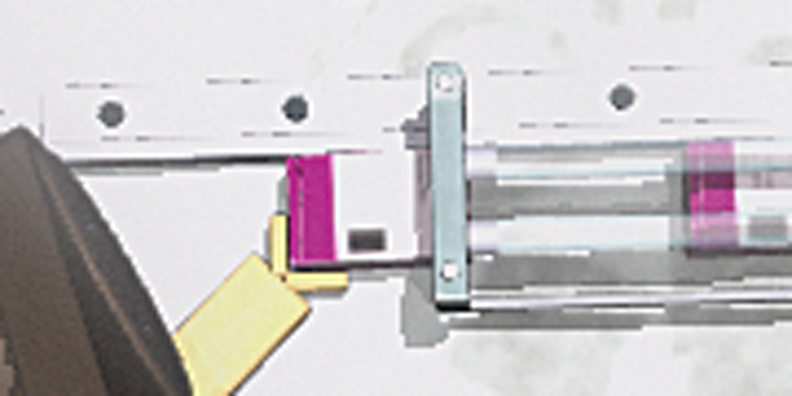

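```bash
python3 -m pendant '[{"wx":0,"wy":0,"wz":0,"tx":-0.009,"ty":-0.008,"tz":0,"hand":0.0},{"wx":0,"wy":0,"wz":0,"tx":-0.0105,"ty":-0.0105,"tz":0,"hand":0.0},{"wx":0,"wy":0,"wz":0,"tx":-0.0105,"ty":-0.0105,"tz":0,"hand":0.0},{"wx":0,"wy":0,"wz":0,"tx":-0.0105,"ty":-0.0105,"tz":0,"hand":0.0},{"wx":0,"wy":0,"wz":0,"tx":-0.0105,"ty":-0.0105,"tz":0,"hand":0.0},{"wx":0,"wy":0,"wz":0,"tx":-0.0105,"ty":-0.0105,"tz":0,"hand":0.0},{"wx":0,"wy":0,"wz":0,"tx":-0.008,"ty":-0.008,"tz":0,"hand":0.0},{"wx":0,"wy":0,"wz":0,"tx":0,"ty":0,"tz":0,"hand":0.0}]'
python3 -c "
from h import *
s=manip.read_state();print(s['ft_force'],tobay(s['position']),s['position'])
f=snap('scene','s25');a=cv2.imread('pics/s25.png');cv2.imwrite('pics/s25z.png',cv2.resize(a[180:330,260:480],None,fx=3.5,fy=3.5,interpolation=cv2.INTER_CUBIC))"
```

```text
time_s: 40.88
position: [0.4895, 0.221, 0.0827]
tcp_rot: [[-0.74, 0.673, -0.0], [0.673, 0.74, -0.0], [0.0, -0.0, -1.0]]
ft_force: [-1.3, 0.0, -0.7]
opening: 0.0133
[-1.26402403  0.03969892 -0.68203823] [-0.13227611  0.34843656] [0.48951609 0.22103941 0.0827479 ]
```

View pics/s25z.png

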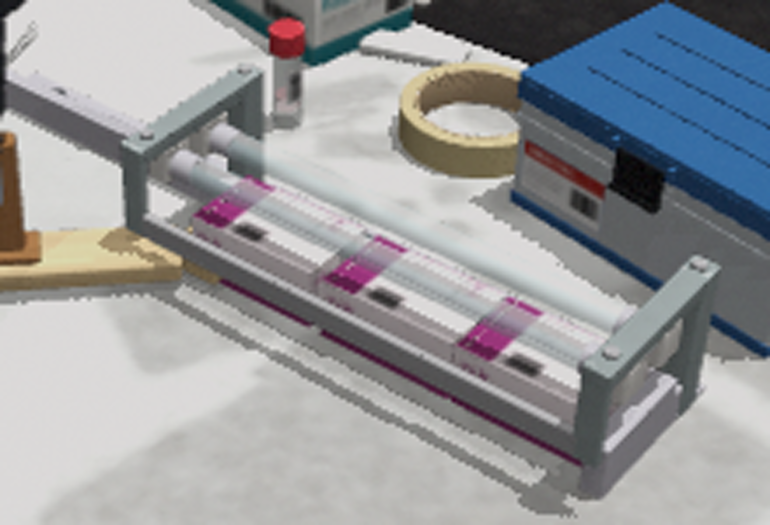

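```bash
python3 -m pendant '[{"wx":0,"wy":0,"wz":0,"tx":-0.004,"ty":-0.004,"tz":0,"hand":0.0},{"wx":0,"wy":0,"wz":0,"tx":-0.002,"ty":-0.002,"tz":0,"hand":0.0},{"wx":0,"wy":0,"wz":0,"tx":0,"ty":0,"tz":0,"hand":0.0}]'
python3 -m pendant '[{"wx":0,"wy":0,"wz":0,"tx":-0.0015,"ty":-0.0015,"tz":0,"hand":0.0},{"wx":0,"wy":0,"wz":0,"tx":0,"ty":0,"tz":0,"hand":0.0}]'
python3 -m pendant '[{"wx":0,"wy":0,"wz":0,"tx":-0.0015,"ty":-0.001,"tz":0,"hand":0.0},{"wx":0,"wy":0,"wz":0,"tx":0,"ty":0,"tz":0,"hand":0.0}]'
python3 -c "
from h import *
s=manip.read_state();print(s['ft_force'],tobay(s['position']),s['position'])"
```

```text
time_s: 41.3
position: [0.4899, 0.2134, 0.0828]
tcp_rot: [[-0.741, 0.672, -0.0], [0.672, 0.741, -0.0], [0.0, -0.0, -1.0]]
ft_force: [0.2, -0.3, -1.6]
opening: 0.013
time_s: 41.55
position: [0.4902, 0.2119, 0.083]
tcp_rot: [[-0.741, 0.672, 0.0], [0.672, 0.741, 0.001], [0.0, 0.001, -1.0]]
ft_force: [-1.7, 7.7, 0.8]
opening: 0.0133
time_s: 41.8
position: [0.49, 0.2111, 0.0832]
tcp_rot: [[-0.741, 0.672, -0.0], [0.672, 0.741, 0.002], [0.001, 0.001, -1.0]]
ft_force: [-10.4, 20.4, 9.0]
opening: 0.0133
[-10.37332989  20.44077839   9.02449711] [-0.13232777  0.33845876] [0.48995321 0.21107106 0.08323377]
```

```bash
python3 -m pendant '[{"wx":0,"wy":0,"wz":0,"tx":0.008,"ty":0.001,"tz":0,"hand":0.0},{"wx":0,"wy":0,"wz":0,"tx":0.04,"ty":0,"tz":0,"hand":0.0},{"wx":0,"wy":0,"wz":0,"tx":0.048,"ty":0,"tz":0,"hand":0.0},{"wx":0,"wy":0,"wz":0,"tx":0,"ty":0,"tz":-0.045,"hand":0.0},{"wx":0,"wy":0,"wz":0,"tx":0,"ty":0,"tz":0,"hand":0.0}]'
python3 - <<'E'
from h import *
to(.3768,.3585,.125,1.311)
f=snap('top','t26');g=snap('scene','s26');a=cv2.imread('pics/t26.png');cv2.imwrite('pics/t26z.png',cv2.resize(a[200:290,270:450],None,fx=4.4,fy=4.4,interpolation=cv2.INTER_CUBIC))
a=cv2.imread('pics/s26.png');cv2.imwrite('pics/s26z.png',cv2.resize(a[180:330,260:480],None,fx=3.5,fy=3.5,interpolation=cv2.INTER_CUBIC))
E
```

```text
time_s: 42.42
position: [0.4211, 0.2761, 0.1301]
tcp_rot: [[-0.742, 0.671, 0.004], [0.671, 0.742, 0.002], [-0.001, 0.004, -1.0]]
ft_force: [0.0, -0.6, -0.8]
opening: 0.0133
t=42.4 pos [421.1 276.1 130.1] yaw 0.835 tilt [0.004 0.002] open 0.0133 F [ 0.  -0.6 -0.8] q6 -0.31
shift(mm) [88.1 31.4  5.1] n 2 each [44.1 15.7  2.6] | wz -0.476 m 3 each -0.1585
 combined 3 rows wz -0.1585
```

View pics/t26z.png

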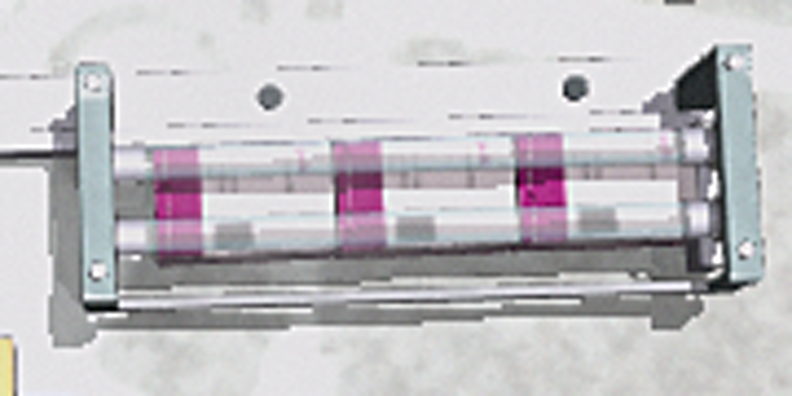

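View pics/s26z.png

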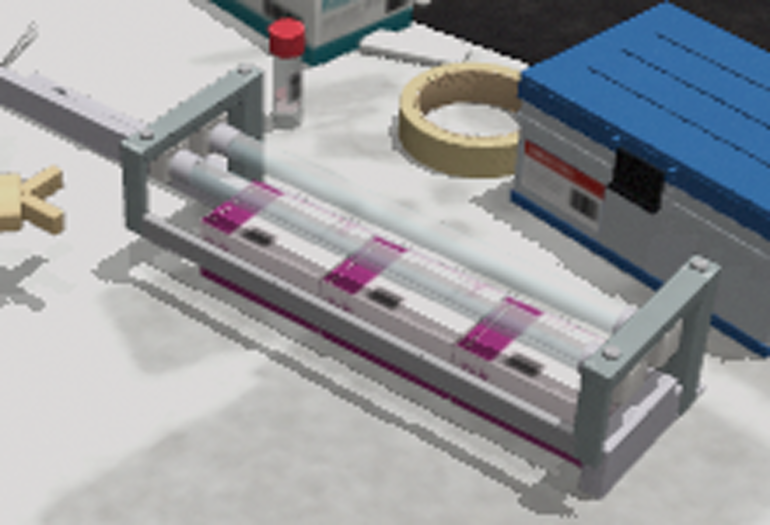

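```bash
python3 - <<'E'
from h import *
f=imaging.grab_frame('top')
for u,v in [(155,150),(158,254),(336,143),(338,250),(516,135),(521,243)]:
    print(np.round(tobay(ray(f,270+u/4.4,200+v/4.4,.04))*1e3,1))
E
python3 -m pendant '[{"wx":0,"wy":0,"wz":0,"tx":0.044,"ty":0.0155,"tz":0,"hand":0.0},{"wx":0,"wy":0,"wz":0,"tx":0.044,"ty":0.0155,"tz":0,"hand":0.0},{"wx":0,"wy":0,"wz":-0.159,"tx":0,"ty":0,"tz":0,"hand":0.0},{"wx":0,"wy":0,"wz":-0.159,"tx":0,"ty":0,"tz":0,"hand":0.0},{"wx":0,"wy":0,"wz":-0.159,"tx":0,"ty":0,"tz":0,"hand":0.0},{"wx":0,"wy":0,"wz":0,"tx":0,"ty":0,"tz":0,"hand":0.0}]'
python3 - <<'E'
from h import *
to(.3768,.3585,.0805,1.311); snap('wrist','w27')
E
```

```text
[ -2.9 258. ]
[-52.6 258.2]
[ -2.2 171.9]
[-53.4 173.1]
[-1.1 86.2]
[-52.8  86.3]
time_s: 43.32
position: [0.3755, 0.3563, 0.1268]
tcp_rot: [[-0.966, 0.258, -0.001], [0.258, 0.966, -0.001], [0.001, -0.001, -1.0]]
ft_force: [-0.1, 0.5, -0.6]
opening: 0.0129
t=43.3 pos [375.5 356.3 126.8] yaw 1.310 tilt [-0.001 -0.001] open 0.0129 F [-0.1  0.5 -0.6] q6 -0.61
shift(mm) [-0.7  2.5 46.3] n 1 each [-0.7  2.5 46.3] | wz -0.001 m 1 each -0.0013
 combined 1 rows wz -0.0013
```

View pics/w27.png

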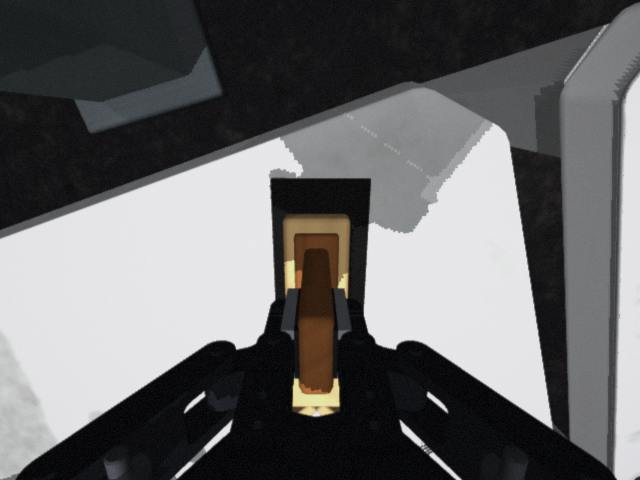

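Cartons' rear edges read at y 258/172/86 mm with x −2…−53: exactly the expected packed positions. Setting the stick down.

```bash
python3 -m pendant '[{"wx":0,"wy":0,"wz":0,"tx":0,"ty":0.0025,"tz":0.035,"hand":0.0},{"wx":0,"wy":0,"wz":0,"tx":0,"ty":0,"tz":0.011,"hand":0.0},{"wx":0,"wy":0,"wz":0,"tx":0,"ty":0,"tz":0,"hand":0.0},{"wx":0,"wy":0,"wz":0,"tx":0,"ty":0,"tz":0,"hand":0.085},{"wx":0,"wy":0,"wz":0,"tx":0,"ty":0,"tz":0,"hand":0.085},{"wx":0,"wy":0,"wz":0,"tx":0,"ty":0,"tz":0,"hand":0.085},{"wx":0,"wy":0,"wz":0,"tx":0,"ty":0,"tz":0,"hand":0.085},{"wx":0,"wy":0,"wz":0,"tx":0,"ty":0,"tz":-0.03,"hand":0.085}]'
python3 -m pendant '[{"wx":0,"wy":0,"wz":0,"tx":0,"ty":0,"tz":-0.05,"hand":0.085},{"wx":0,"wy":0,"wz":0,"tx":-0.035,"ty":-0.022,"tz":-0.03,"hand":0.085},{"wx":0,"wy":0,"wz":0,"tx":-0.035,"ty":-0.022,"tz":0,"hand":0.085},{"wx":0,"wy":0,"wz":0,"tx":-0.035,"ty":-0.022,"tz":0,"hand":0.085},{"wx":0,"wy":0,"wz":0,"tx":0,"ty":-0.05,"tz":0,"hand":0.085},{"wx":0,"wy":0,"wz":0,"tx":0,"ty":-0.05,"tz":0,"hand":0.085},{"wx":0,"wy":0,"wz":0,"tx":0,"ty":0,"tz":0,"hand":0.085}]'
python3 - <<'E'
from h import *
to(.4394,-.1439,.12,1.47)
f=snap('top','t28'); a=cv2.imread('pics/t28.png')
cv2.imwrite('pics/t28z.png',cv2.resize(a[270:390,165:325],None,fx=5,fy=5,interpolation=cv2.INTER_CUBIC))
hsv=cv2.cvtColor(a,cv2.COLOR_BGR2HSV); m=((hsv[...,0]<8)|(hsv[...,0]>172))&(hsv[...,1]>150)&(hsv[...,2]>90)
m[:, :400]=0; m[:270]=0
n,l,st,c=cv2.connectedComponentsWithStats(m.astype(np.uint8)); 
for i in range(1,n):
    ys,xs=np.where(l==i)
    if len(xs)>10:
        P=np.array([ray(f,u,v,.046)[:2] for u,v in zip(xs,ys)]);mu=P.mean(0);w,V=np.linalg.eigh(np.cov((P-mu).T));print(len(xs),mu,np.arctan2(V[1,1],V[0,1]))
E
```

```text
time_s: 44.38
position: [0.3754, 0.3585, 0.1108]
tcp_rot: [[-0.966, 0.257, -0.003], [0.257, 0.966, -0.002], [0.002, -0.003, -1.0]]
ft_force: [-0.3, 0.2, -0.3]
opening: 0.0847
time_s: 45.25
position: [0.4339, 0.1693, 0.1918]
tcp_rot: [[-0.966, 0.26, -0.001], [0.26, 0.966, -0.001], [0.001, -0.001, -1.0]]
ft_force: [0.0, 0.4, 0.7]
opening: 0.085
t=45.2 pos [433.9 169.3 191.8] yaw 1.308 tilt [-0.001 -0.001] open 0.0850 F [0.  0.4 0.7] q6 -1.00
shift(mm) [ -86.7 -301.    72. ] n 6 each [-14.4 -50.2  12. ] | wz -0.162 m 1 each -0.1618
 combined 6 rows wz -0.027
52 [ 0.4405571  -0.14328436] 2.9676089142975943
```

View pics/t28z.png

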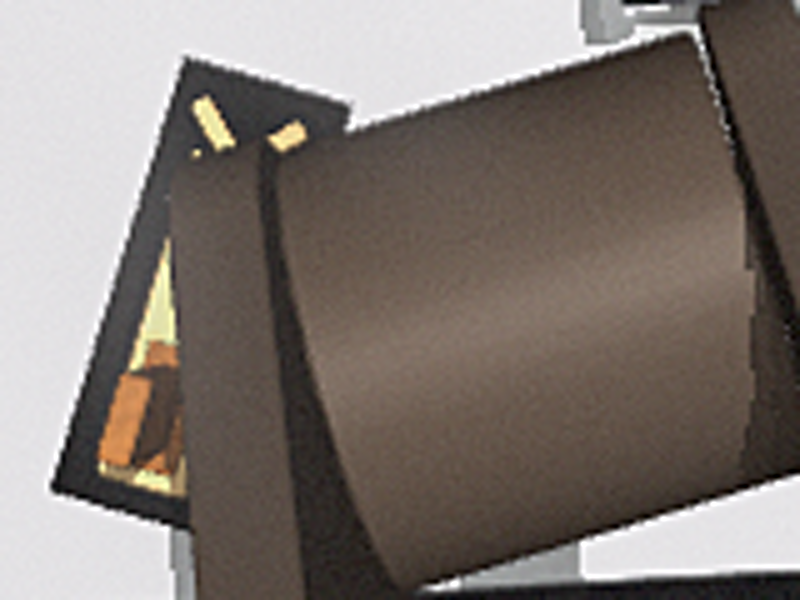

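```bash
python3 -m pendant '[{"wx":0,"wy":0,"wz":0,"tx":-0.0145,"ty":-0.05,"tz":0,"hand":0.085},{"wx":0,"wy":0,"wz":0,"tx":-0.0145,"ty":-0.05,"tz":0,"hand":0.085},{"wx":0,"wy":0,"wz":0,"tx":-0.0145,"ty":-0.05,"tz":0,"hand":0.085},{"wx":0,"wy":0,"wz":0,"tx":-0.0145,"ty":-0.05,"tz":0,"hand":0.085},{"wx":0,"wy":0,"wz":0,"tx":-0.0145,"ty":-0.05,"tz":0,"hand":0.085},{"wx":0,"wy":0,"wz":0,"tx":-0.0145,"ty":-0.05,"tz":0,"hand":0.085},{"wx":0,"wy":0,"wz":0.18,"tx":0,"ty":0,"tz":0.03,"hand":0.085},{"wx":0,"wy":0,"wz":0.18,"tx":0,"ty":0,"tz":0.03,"hand":0.06}]' 25
python3 -m pendant '[{"wx":0,"wy":0,"wz":0.18,"tx":0,"ty":0,"tz":0,"hand":0.06},{"wx":0,"wy":0,"wz":0.18,"tx":0,"ty":0,"tz":0,"hand":0.06},{"wx":0,"wy":0,"wz":0.18,"tx":0,"ty":0,"tz":0,"hand":0.06},{"wx":0,"wy":0,"wz":0.18,"tx":0,"ty":0,"tz":0,"hand":0.06},{"wx":0,"wy":0,"wz":0.18,"tx":0,"ty":0,"tz":0,"hand":0.06},{"wx":0,"wy":0,"wz":0.18,"tx":0,"ty":0,"tz":0,"hand":0.06},{"wx":0,"wy":0,"wz":0.18,"tx":0,"ty":0,"tz":0,"hand":0.06},{"wx":0,"wy":0,"wz":0.18,"tx":0,"ty":0,"tz":0,"hand":0.06}]'
python3 -m pendant '[{"wx":0,"wy":0,"wz":0.18,"tx":0,"ty":0,"tz":0,"hand":0.06},{"wx":0,"wy":0,"wz":0.18,"tx":0,"ty":0,"tz":0,"hand":0.06},{"wx":0,"wy":0,"wz":0.18,"tx":0,"ty":0,"tz":0,"hand":0.06},{"wx":0,"wy":0,"wz":0.18,"tx":0,"ty":0,"tz":0,"hand":0.06},{"wx":0,"wy":0,"wz":0.18,"tx":0,"ty":0,"tz":0,"hand":0.06},{"wx":0,"wy":0,"wz":0.18,"tx":0,"ty":0,"tz":0,"hand":0.06},{"wx":0,"wy":0,"wz":0.17,"tx":0,"ty":0,"tz":0,"hand":0.06},{"wx":0,"wy":0,"wz":0,"tx":0,"ty":0,"tz":0,"hand":0.06}]'
python3 - <<'E'
from h import *
to(.4400,-.1436,.056,-1.745);snap('wrist','w29')
f=snap('top','t29');a=cv2.imread('pics/t29.png')
E
```

```text
time_s: 46.3
position: [0.4434, -0.1409, 0.1313]
tcp_rot: [[-0.81, 0.586, 0.002], [0.586, 0.81, -0.001], [-0.002, 0.001, -1.0]]
ft_force: [-0.1, 1.3, 0.2]
opening: 0.0691
time_s: 47.3
position: [0.4433, -0.1399, 0.1318]
tcp_rot: [[0.474, 0.88, 0.001], [0.88, -0.474, -0.0], [0.0, 0.001, -1.0]]
ft_force: [0.3, 1.0, -0.6]
opening: 0.0599
time_s: 48.3
position: [0.4431, -0.14, 0.1318]
tcp_rot: [[0.986, -0.166, 0.0], [-0.166, -0.986, -0.0], [0.0, 0.0, -1.0]]
ft_force: [0.0, -0.4, 0.2]
opening: 0.0597
t=48.3 pos [ 443.1 -140.   131.8] yaw -1.737 tilt [ 0. -0.] open 0.0597 F [ 0.  -0.4  0.2] q6 1.37
shift(mm) [-2.5  4.1 75.8] n 2 each [-1.2  2.  37.9] | wz 0.008 m 1 each 0.0076
 combined 2 rows wz 0.0038
```

View pics/w29.png

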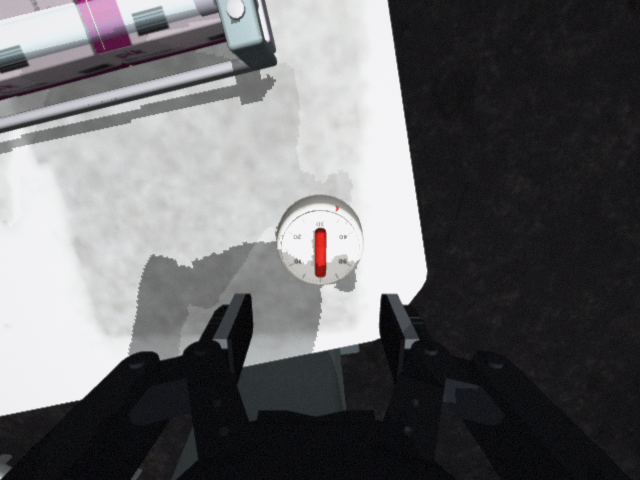

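View pics/t29.png

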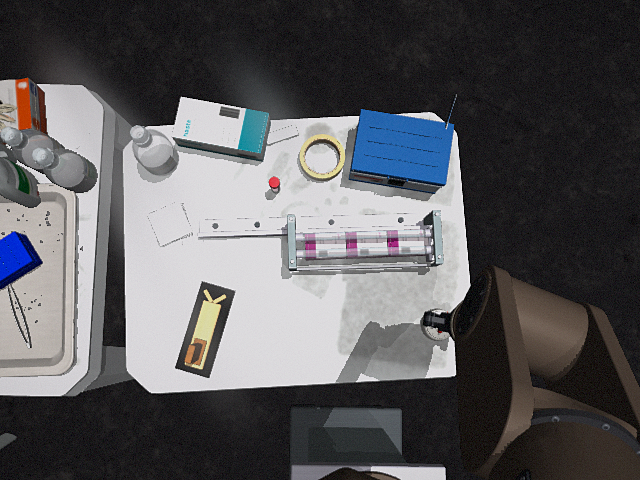

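```bash
python3 -m pendant '[{"wx":0,"wy":0,"wz":0.008,"tx":-0.0025,"ty":0.004,"tz":0.035,"hand":0.06},{"wx":0,"wy":0,"wz":0,"tx":0,"ty":0,"tz":0.03,"hand":0.04},{"wx":0,"wy":0,"wz":0,"tx":0,"ty":0,"tz":0.009,"hand":0.04},{"wx":0,"wy":0,"wz":0,"tx":0,"ty":0,"tz":0,"hand":0.0},{"wx":0,"wy":0,"wz":0,"tx":0,"ty":0,"tz":0,"hand":0.0},{"wx":0,"wy":0,"wz":0,"tx":0,"ty":0,"tz":0,"hand":0.0},{"wx":0,"wy":0,"wz":0,"tx":0,"ty":0,"tz":0,"hand":0.0}]' 25
python3 - <<'E'
from h import *
to(.4400,-.1436,.056,-1.745);print(manip.read_state()['ft_torque'])
f=snap('scene','s30');a=cv2.imread('pics/s30.png');cv2.imwrite('pics/s30z.png',cv2.resize(a[280:420,320:480],None,fx=4,fy=4,interpolation=cv2.INTER_CUBIC))
E
```

```text
time_s: 49.28
position: [0.4397, -0.143, 0.0587]
tcp_rot: [[0.985, -0.175, 0.001], [-0.175, -0.985, 0.0], [0.001, -0.001, -1.0]]
ft_force: [7.1, 18.8, -4.0]
opening: 0.0069
t=49.3 pos [ 439.7 -143.    58.7] yaw -1.747 tilt [0.001 0.   ] open 0.0069 F [ 7.1 18.8 -4. ] q6 1.36
shift(mm) [0.4 0.5 2.7] n 1 each [0.4 0.5 2.7] | wz -0.002 m 1 each -0.0017
 combined 1 rows wz -0.0017
[ 3.24841161 -1.08938636  0.04377164]
```

View pics/s30z.png

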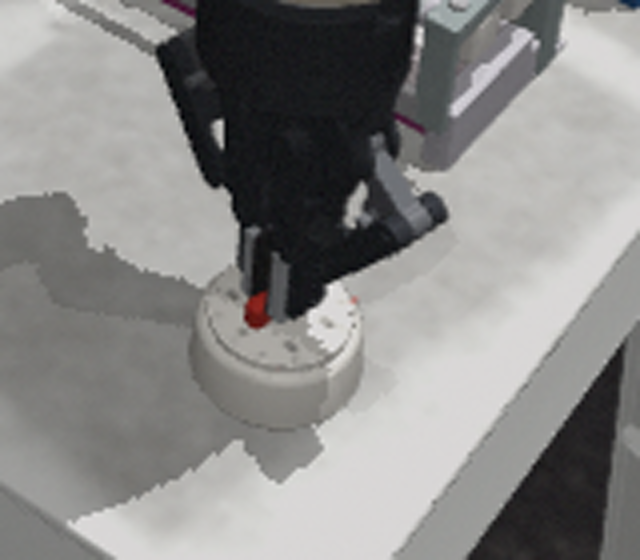

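```bash
python3 -m pendant '[{"wx":0,"wy":0,"wz":0,"tx":0,"ty":-0.0007,"tz":0,"hand":0.0},{"wx":0,"wy":0,"wz":0,"tx":0,"ty":0,"tz":0,"hand":0.0}]' 20
```

```text
time_s: 49.58
position: [0.4397, -0.1428, 0.0587]
tcp_rot: [[0.985, -0.175, 0.001], [-0.175, -0.985, -0.0], [0.001, -0.0, -1.0]]
ft_force: [3.6, 8.9, -5.3]
opening: 0.0069
```

```bash
python3 -m pendant '[{"wx":0,"wy":0,"wz":0,"tx":0,"ty":-0.0006,"tz":0,"hand":0.0},{"wx":0,"wy":0,"wz":-0.15,"tx":0,"ty":0,"tz":0,"hand":0.0},{"wx":0,"wy":0,"wz":-0.15,"tx":0,"ty":0,"tz":0,"hand":0.0},{"wx":0,"wy":0,"wz":0,"tx":0,"ty":0,"tz":0,"hand":0.0}]' 20
python3 -c "
from h import *
to(.4400,-.1436,.056,-1.745);print(manip.read_state()['ft_torque'])"
```

```text
time_s: 50.08
position: [0.4399, -0.143, 0.0586]
tcp_rot: [[0.992, 0.123, 0.001], [0.123, -0.992, -0.001], [0.001, 0.001, -1.0]]
ft_force: [-1.9, -4.0, 4.6]
opening: 0.007
t=50.1 pos [ 439.9 -143.    58.6] yaw -1.447 tilt [ 0.001 -0.001] open 0.0070 F [-1.9 -4.   4.6] q6 1.07
shift(mm) [0.1 0.6 2.6] n 1 each [0.1 0.6 2.6] | wz 0.298 m 2 each 0.1489
 combined 2 rows wz 0.1489
[-0.7487294   0.32651614  0.01531556]
```

Turning freely; low forces. Continue winding and watch the torque.

```bash
python3 -m pendant '[{"wx":0,"wy":0,"wz":-0.15,"tx":0,"ty":0,"tz":0,"hand":0.0},{"wx":0,"wy":0,"wz":-0.15,"tx":0,"ty":0,"tz":0,"hand":0.0},{"wx":0,"wy":0,"wz":-0.15,"tx":0,"ty":0,"tz":0,"hand":0.0},{"wx":0,"wy":0,"wz":-0.15,"tx":0,"ty":0,"tz":0,"hand":0.0},{"wx":0,"wy":0,"wz":-0.15,"tx":0,"ty":0,"tz":0,"hand":0.0},{"wx":0,"wy":0,"wz":0,"tx":0,"ty":0,"tz":0,"hand":0.0}]' 20
python3 -c "
from h import *
to(.4400,-.1436,.056,-1.745);print(manip.read_state()['ft_torque']); snap('wrist','w31')"
```

```text
time_s: 50.82
position: [0.4404, -0.1438, 0.0586]
tcp_rot: [[0.643, 0.766, 0.002], [0.766, -0.643, -0.002], [0.0, 0.003, -1.0]]
ft_force: [-3.7, -14.6, 3.2]
opening: 0.0069
t=50.8 pos [ 440.4 -143.8   58.6] yaw -0.698 tilt [ 0.002 -0.002] open 0.0069 F [ -3.7 -14.6   3.2] q6 0.32
shift(mm) [-0.1 -0.4  2.6] n 1 each [-0.1 -0.4  2.6] | wz 1.047 m 6 each 0.1744
 combined 6 rows wz 0.1744
[-2.61194903  0.43370157 -0.01650379]
```

View pics/w31.png

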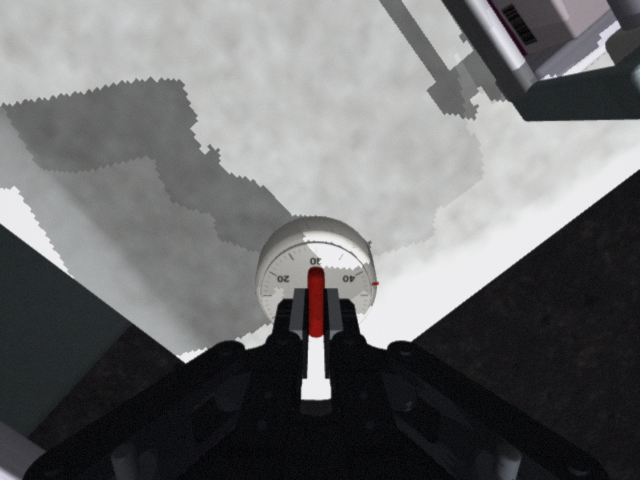

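```bash
python3 -m pendant '[{"wx":0,"wy":0,"wz":-0.12,"tx":-0.0007,"ty":0.0004,"tz":0,"hand":0.0},{"wx":0,"wy":0,"wz":-0.12,"tx":0,"ty":0,"tz":0,"hand":0.0},{"wx":0,"wy":0,"wz":-0.12,"tx":0,"ty":0,"tz":0,"hand":0.0},{"wx":0,"wy":0,"wz":0,"tx":0,"ty":0,"tz":0,"hand":0.0}]' 20
python3 -c "
from h import *
to(.4400,-.1436,.056,-1.745);print(manip.read_state()['ft_torque'])"
python3 -m pendant '[{"wx":0,"wy":0,"wz":-0.06,"tx":0,"ty":0,"tz":0,"hand":0.0},{"wx":0,"wy":0,"wz":-0.06,"tx":0,"ty":0,"tz":0,"hand":0.0},{"wx":0,"wy":0,"wz":0,"tx":0,"ty":0,"tz":0,"hand":0.0}]' 20
python3 -c "
from h import *
to(.4400,-.1436,.056,-1.745);print(manip.read_state()['ft_torque']); snap('wrist','w32')"
```

```text
time_s: 51.38
position: [0.4408, -0.1442, 0.0586]
tcp_rot: [[0.333, 0.943, 0.003], [0.943, -0.333, -0.001], [-0.0, 0.004, -1.0]]
ft_force: [3.1, -5.4, 0.9]
opening: 0.0072
t=51.4 pos [ 440.8 -144.2   58.6] yaw -0.339 tilt [ 0.003 -0.001] open 0.0072 F [ 3.1 -5.4  0.9] q6 -0.04
shift(mm) [ 0.3 -1.   2.6] n 1 each [ 0.3 -1.   2.6] | wz 1.406 m 8 each 0.1757
 combined 8 rows wz 0.1757
[-0.92906685 -0.57677604 -0.05022709]
time_s: 51.75
position: [0.441, -0.1442, 0.0586]
tcp_rot: [[0.218, 0.976, 0.004], [0.976, -0.218, -0.002], [-0.001, 0.004, -1.0]]
ft_force: [3.9, -5.0, -0.4]
opening: 0.0072
t=51.8 pos [ 441.  -144.2   58.6] yaw -0.220 tilt [ 0.004 -0.002] open 0.0072 F [ 3.9 -5.  -0.4] q6 -0.16
shift(mm) [ 0.4 -1.1  2.6] n 1 each [ 0.4 -1.1  2.6] | wz 1.525 m 9 each 0.1694
 combined 9 rows wz 0.1694
[-0.88850547 -0.68350349  0.02201194]
```

View pics/w32.png

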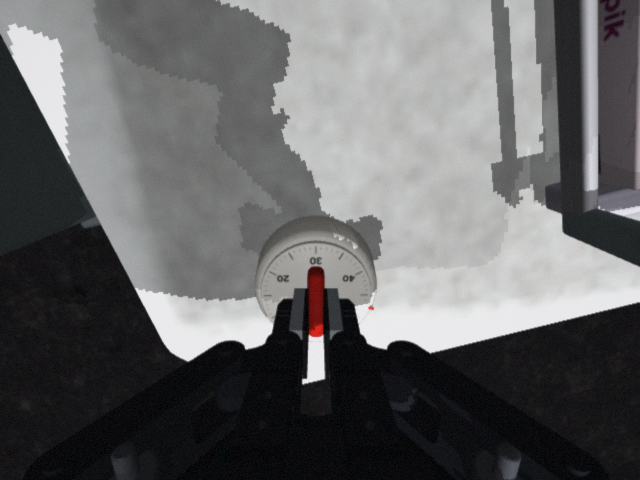

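```bash
python3 -m pendant '[{"wx":0,"wy":0,"wz":-0.08,"tx":0,"ty":0,"tz":0,"hand":0.0},{"wx":0,"wy":0,"wz":-0.08,"tx":0,"ty":0,"tz":0,"hand":0.0},{"wx":0,"wy":0,"wz":-0.08,"tx":0,"ty":0,"tz":0,"hand":0.0},{"wx":0,"wy":0,"wz":0,"tx":0,"ty":0,"tz":0,"hand":0.0}]' 20
python3 -c "
from h import *
to(.4400,-.1436,.056,-1.745);print(manip.read_state()['ft_torque'])"
python3 -m pendant '[{"wx":0,"wy":0,"wz":-0.05,"tx":0,"ty":0,"tz":0,"hand":0.0},{"wx":0,"wy":0,"wz":-0.05,"tx":0,"ty":0,"tz":0,"hand":0.0},{"wx":0,"wy":0,"wz":0,"tx":0,"ty":0,"tz":0,"hand":0.0}]' 20
python3 -c "
from h import *
to(.4400,-.1436,.056,-1.745);print(manip.read_state()['ft_torque']); snap('wrist','w33')"
```

```text
time_s: 52.3
position: [0.4413, -0.1443, 0.0587]
tcp_rot: [[-0.02, 1.0, 0.004], [1.0, 0.02, -0.002], [-0.002, 0.004, -1.0]]
ft_force: [6.5, -3.8, -1.9]
opening: 0.0068
t=52.3 pos [ 441.3 -144.3   58.7] yaw 0.020 tilt [ 0.004 -0.002] open 0.0068 F [ 6.5 -3.8 -1.9] q6 -0.40
shift(mm) [ 0.7 -1.3  2.7] n 1 each [ 0.7 -1.3  2.7] | wz -1.376 m 8 each -0.1721
 combined 8 rows wz -0.1721
[-0.67887455 -1.02736749 -0.00531993]
time_s: 52.68
position: [0.4414, -0.1443, 0.0587]
tcp_rot: [[-0.119, 0.993, 0.004], [0.993, 0.119, -0.002], [-0.002, 0.004, -1.0]]
ft_force: [6.9, -2.8, -2.1]
opening: 0.0068
t=52.7 pos [ 441.4 -144.3   58.7] yaw 0.120 tilt [ 0.004 -0.002] open 0.0068 F [ 6.9 -2.8 -2.1] q6 -0.50
shift(mm) [ 0.8 -1.3  2.7] n 1 each [ 0.8 -1.3  2.7] | wz -1.277 m 8 each -0.1596
 combined 8 rows wz -0.1596
[-0.59631638 -1.18561897 -0.05993327]
```

View pics/w33.png

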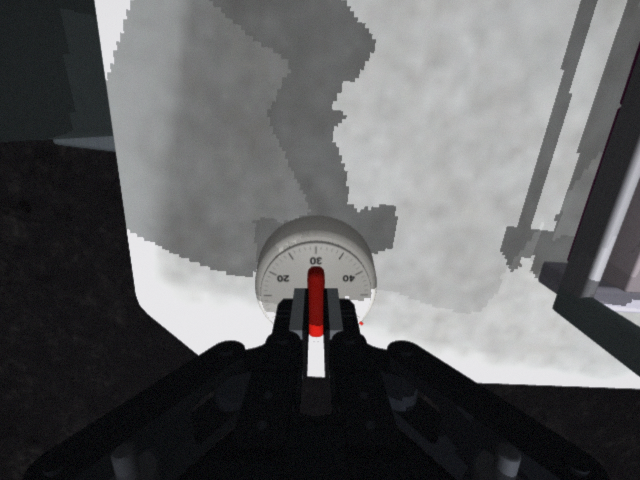

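```bash
for i in 1; do python3 -m pendant '[{"wx":0,"wy":0,"wz":-0.05,"tx":0,"ty":0,"tz":0,"hand":0.0},{"wx":0,"wy":0,"wz":-0.05,"tx":0,"ty":0,"tz":0,"hand":0.0},{"wx":0,"wy":0,"wz":0,"tx":0,"ty":0,"tz":0,"hand":0.0}]' 20 | grep force; done
python3 -c "
from h import *
s=manip.read_state();print(s['ft_torque'])"
python3 -m pendant '[{"wx":0,"wy":0,"wz":-0.05,"tx":0,"ty":0,"tz":0,"hand":0.0},{"wx":0,"wy":0,"wz":-0.05,"tx":0,"ty":0,"tz":0,"hand":0.0},{"wx":0,"wy":0,"wz":0,"tx":0,"ty":0,"tz":0,"hand":0.0}]' 20 | grep force
python3 -c "
from h import *
s=manip.read_state();print(s['ft_torque'])"
python3 -m pendant '[{"wx":0,"wy":0,"wz":-0.05,"tx":0,"ty":0,"tz":0,"hand":0.0},{"wx":0,"wy":0,"wz":-0.05,"tx":0,"ty":0,"tz":0,"hand":0.0},{"wx":0,"wy":0,"wz":0,"tx":0,"ty":0,"tz":0,"hand":0.0}]' 20 | grep force
python3 -c "
from h import *
s=manip.read_state();print(s['ft_torque']); snap('wrist','w34')"
```

```text
ft_force: [7.8, -2.4, -2.6]
[-0.35187048 -1.34851034  0.01216969]
ft_force: [8.7, -1.6, -3.5]
[-0.1490973  -1.51981741 -0.00381772]
ft_force: [9.8, -0.3, -4.7]
[ 0.06542287 -1.69357927  0.04895034]
```

View pics/w34.png

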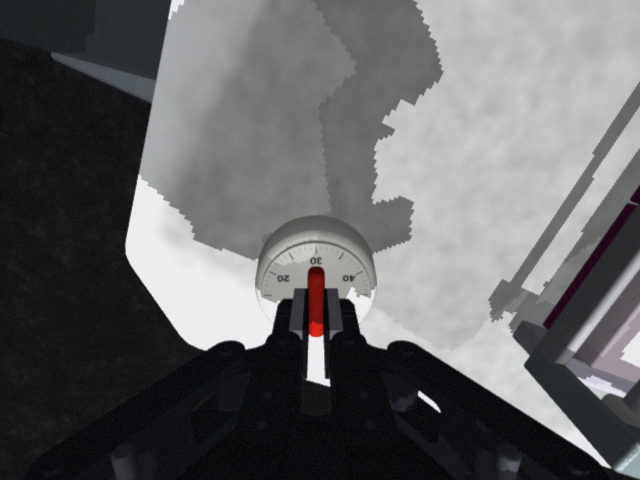

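```bash
python3 -m pendant '[{"wx":0,"wy":0,"wz":-0.08,"tx":-0.0003,"ty":0.0008,"tz":0,"hand":0.0},{"wx":0,"wy":0,"wz":-0.08,"tx":0,"ty":0,"tz":0,"hand":0.0},{"wx":0,"wy":0,"wz":-0.08,"tx":0,"ty":0,"tz":0,"hand":0.0},{"wx":0,"wy":0,"wz":0,"tx":0,"ty":0,"tz":0,"hand":0.0}]' 20 | grep force
python3 -c "
from h import *
s=manip.read_state();print(s['ft_torque'])"
python3 -m pendant '[{"wx":0,"wy":0,"wz":-0.08,"tx":0,"ty":0,"tz":0,"hand":0.0},{"wx":0,"wy":0,"wz":-0.08,"tx":0,"ty":0,"tz":0,"hand":0.0},{"wx":0,"wy":0,"wz":0,"tx":0,"ty":0,"tz":0,"hand":0.0}]' 20 | grep force
python3 -c "
from h import *
s=manip.read_state();print(s['ft_torque'])"
python3 -m pendant '[{"wx":0,"wy":0,"wz":-0.08,"tx":0,"ty":0,"tz":0,"hand":0.0},{"wx":0,"wy":0,"wz":-0.08,"tx":0,"ty":0,"tz":0,"hand":0.0},{"wx":0,"wy":0,"wz":0,"tx":0,"ty":0,"tz":0,"hand":0.0}]' 20 | grep force
python3 -c "
from h import *
s=manip.read_state();print(s['ft_torque']);to(.44,-.1436,.058)"
```

```text
ft_force: [8.3, -0.3, -1.7]
[ 0.07887959 -1.28076198  0.03436852]
ft_force: [8.9, 3.0, -1.8]
[ 0.62612875 -1.5233034   0.05326221]
ft_force: [10.3, 6.0, -1.3]
[ 1.14297381 -1.78194265 -0.01569479]
t=55.1 pos [ 442.5 -143.7   58.7] yaw 0.980 tilt [ 0.004 -0.001] open 0.0067 F [10.3  6.  -1.3] q6 -1.36
shift(mm) [ 2.1 -1.3  0.7] n 1 each [ 2.1 -1.3  0.7] | wz 0 m 1 each 0.0
 combined 1 rows wz 0.0
```

```bash
python3 -m pendant '[{"wx":0,"wy":0,"wz":-0.08,"tx":-0.0005,"ty":0.001,"tz":0,"hand":0.0},{"wx":0,"wy":0,"wz":-0.08,"tx":0,"ty":0,"tz":0,"hand":0.0},{"wx":0,"wy":0,"wz":-0.08,"tx":0,"ty":0,"tz":0,"hand":0.0},{"wx":0,"wy":0,"wz":0,"tx":0,"ty":0,"tz":0,"hand":0.0}]' 20 | grep force
python3 -c "
from h import *
s=manip.read_state();print(s['ft_torque'])"
python3 -m pendant '[{"wx":0,"wy":0,"wz":-0.08,"tx":0,"ty":0,"tz":0,"hand":0.0},{"wx":0,"wy":0,"wz":-0.08,"tx":0,"ty":0,"tz":0,"hand":0.0},{"wx":0,"wy":0,"wz":0,"tx":0,"ty":0,"tz":0,"hand":0.0}]' 20 | grep force
python3 -c "
from h import *
s=manip.read_state();print(s['ft_torque'])"
python3 -m pendant '[{"wx":0,"wy":0,"wz":-0.08,"tx":0,"ty":0,"tz":0,"hand":0.0},{"wx":0,"wy":0,"wz":-0.08,"tx":0,"ty":0,"tz":0,"hand":0.0},{"wx":0,"wy":0,"wz":0,"tx":0,"ty":0,"tz":0,"hand":0.0}]' 20 | grep force
python3 -c "
from h import *
s=manip.read_state();print(s['ft_torque']);to(.44,-.1436,.058);snap('wrist','w35')"
```

```text
ft_force: [4.2, 0.6, 1.3]
[ 0.12958936 -0.79028124  0.0343348 ]
ft_force: [6.1, 3.3, 0.9]
[ 0.72936423 -1.01873694  0.03300193]
ft_force: [7.2, 6.7, 0.8]
[ 1.25936684 -1.22222677 -0.01763671]
t=56.4 pos [ 442.8 -142.9   58.6] yaw 1.540 tilt [ 0.003 -0.001] open 0.0066 F [7.2 6.7 0.8] q6 -1.92
shift(mm) [ 2.7 -0.8  0.6] n 1 each [ 2.7 -0.8  0.6] | wz 0 m 1 each 0.0
 combined 1 rows wz 0.0
```

View pics/w35.png

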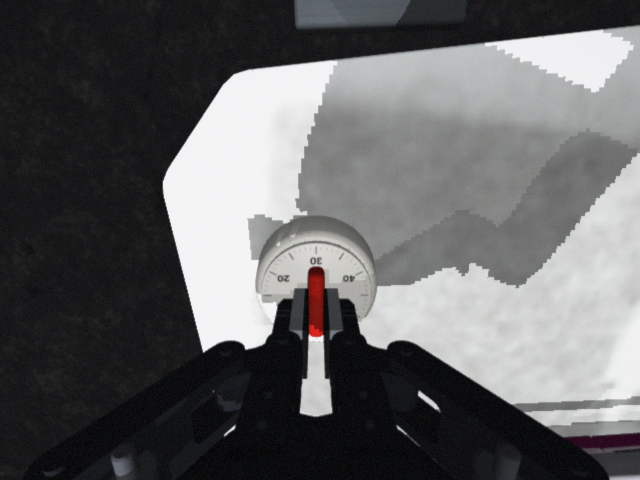

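```bash
python3 -m pendant '[{"wx":0,"wy":0,"wz":-0.08,"tx":-0.0005,"ty":0.0007,"tz":0,"hand":0.0},{"wx":0,"wy":0,"wz":-0.08,"tx":0,"ty":0,"tz":0,"hand":0.0},{"wx":0,"wy":0,"wz":-0.08,"tx":0,"ty":0,"tz":0,"hand":0.0},{"wx":0,"wy":0,"wz":0,"tx":0,"ty":0,"tz":0,"hand":0.0}]' 20 | grep force
python3 -c "
from h import *
s=manip.read_state();print(s['ft_torque'])"
python3 -m pendant '[{"wx":0,"wy":0,"wz":-0.08,"tx":0,"ty":0,"tz":0,"hand":0.0},{"wx":0,"wy":0,"wz":-0.08,"tx":0,"ty":0,"tz":0,"hand":0.0},{"wx":0,"wy":0,"wz":-0.08,"tx":0,"ty":0,"tz":0,"hand":0.0},{"wx":0,"wy":0,"wz":0,"tx":0,"ty":0,"tz":0,"hand":0.0}]' 20 | grep force
python3 -c "
from h import *
s=manip.read_state();print(s['ft_torque'])"
python3 -m pendant '[{"wx":0,"wy":0,"wz":-0.08,"tx":0,"ty":0,"tz":0,"hand":0.0},{"wx":0,"wy":0,"wz":-0.08,"tx":0,"ty":0,"tz":0,"hand":0.0},{"wx":0,"wy":0,"wz":-0.08,"tx":0,"ty":0,"tz":0,"hand":0.0},{"wx":0,"wy":0,"wz":-0.08,"tx":0,"ty":0,"tz":0,"hand":0.0},{"wx":0,"wy":0,"wz":0,"tx":0,"ty":0,"tz":0,"hand":0.0}]' 20 | grep force
python3 -c "
from h import *
s=manip.read_state();print(s['ft_torque']);to(.44,-.1436,.058);snap('wrist','w36')"
```

```text
ft_force: [4.8, 3.1, 7.6]
[ 0.34290308 -0.60046836 -0.01833204]
ft_force: [4.5, 5.7, 10.3]
[ 1.03052695 -0.76031567  0.00985058]
ft_force: [4.6, 10.1, 11.6]
[ 1.64830242 -0.7099307   0.02214919]
t=58.1 pos [ 442.3 -141.8   58.5] yaw 2.339 tilt [ 0.002 -0.   ] open 0.0070 F [ 4.6 10.1 11.6] q6 -2.72
shift(mm) [2.9 0.4 0.5] n 1 each [2.9 0.4 0.5] | wz 0 m 1 each 0.0
 combined 1 rows wz 0.0
```

View pics/w36.png

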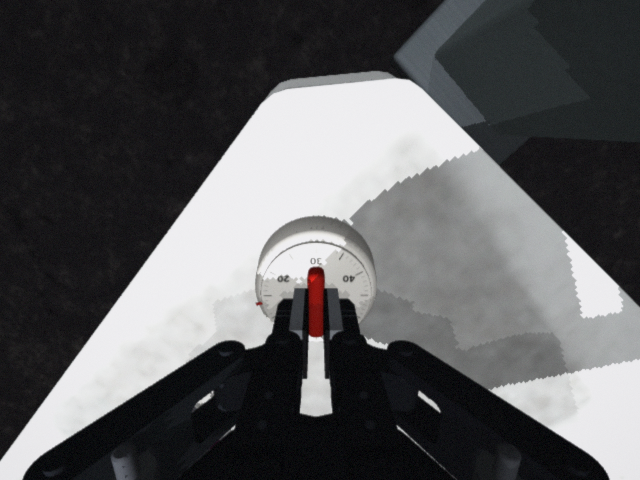

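```bash
python3 -m pendant '[{"wx":0,"wy":0,"wz":0,"tx":0,"ty":0,"tz":0,"hand":0.05},{"wx":0,"wy":0,"wz":0,"tx":0,"ty":0,"tz":0,"hand":0.05},{"wx":0,"wy":0,"wz":0,"tx":0,"ty":0,"tz":0,"hand":0.05},{"wx":0,"wy":0,"wz":0,"tx":0,"ty":0,"tz":-0.045,"hand":0.05},{"wx":0,"wy":0,"wz":0.18,"tx":0,"ty":0,"tz":0,"hand":0.05},{"wx":0,"wy":0,"wz":0.18,"tx":0,"ty":0,"tz":0,"hand":0.05},{"wx":0,"wy":0,"wz":0.18,"tx":0,"ty":0,"tz":0,"hand":0.05},{"wx":0,"wy":0,"wz":0.18,"tx":0,"ty":0,"tz":0,"hand":0.05}]' 20
python3 -m pendant '[{"wx":0,"wy":0,"wz":0.18,"tx":0,"ty":0,"tz":0,"hand":0.05},{"wx":0,"wy":0,"wz":0.18,"tx":0,"ty":0,"tz":0,"hand":0.05},{"wx":0,"wy":0,"wz":0.18,"tx":0,"ty":0,"tz":0,"hand":0.05},{"wx":0,"wy":0,"wz":0.18,"tx":0,"ty":0,"tz":0,"hand":0.05},{"wx":0,"wy":0,"wz":0.18,"tx":0,"ty":0,"tz":0,"hand":0.05},{"wx":0,"wy":0,"wz":0.18,"tx":0,"ty":0,"tz":0,"hand":0.05},{"wx":0,"wy":0,"wz":0.18,"tx":0,"ty":0,"tz":0,"hand":0.05},{"wx":0,"wy":0,"wz":0.18,"tx":0,"ty":0,"tz":0,"hand":0.05}]'
python3 -m pendant '[{"wx":0,"wy":0,"wz":0.18,"tx":0,"ty":0,"tz":0,"hand":0.05},{"wx":0,"wy":0,"wz":0.18,"tx":0,"ty":0,"tz":0,"hand":0.05},{"wx":0,"wy":0,"wz":0.18,"tx":0,"ty":0,"tz":0,"hand":0.05},{"wx":0,"wy":0,"wz":0.18,"tx":0,"ty":0,"tz":0,"hand":0.05},{"wx":0,"wy":0,"wz":0.18,"tx":0,"ty":0,"tz":0,"hand":0.05},{"wx":0,"wy":0,"wz":0.08,"tx":0,"ty":0,"tz":0,"hand":0.05},{"wx":0,"wy":0,"wz":0,"tx":0,"ty":0,"tz":0,"hand":0.05}]'
python3 -c "
from h import *
to(.4404,-.1438,.0585,2.339-3.1416);snap('wrist','w37')"
```

```text
time_s: 59.12
position: [0.4414, -0.1421, 0.1028]
tcp_rot: [[-0.999, -0.045, -0.0], [-0.045, 0.999, 0.0], [0.0, 0.0, -1.0]]
ft_force: [-0.5, -0.6, 0.4]
opening: 0.0501
time_s: 60.12
position: [0.4414, -0.1421, 0.1027]
tcp_rot: [[-0.175, 0.985, -0.0], [0.985, 0.175, 0.0], [0.0, -0.0, -1.0]]
ft_force: [0.1, -0.2, -0.6]
opening: 0.0502
time_s: 61.0
position: [0.4414, -0.1421, 0.1027]
tcp_rot: [[0.715, 0.699, -0.0], [0.699, -0.715, 0.0], [-0.0, -0.0, -1.0]]
ft_force: [-0.2, -0.0, 0.3]
opening: 0.0502
t=61.0 pos [ 441.4 -142.1  102.7] yaw -0.797 tilt [-0.  0.] open 0.0502 F [-0.2 -0.   0.3] q6 0.42
shift(mm) [-1.9  0.5 44.2] n 1 each [-1.9  0.5 44.2] | wz 0.005 m 1 each 0.0054
 combined 1 rows wz 0.0054
```

View pics/w37.png

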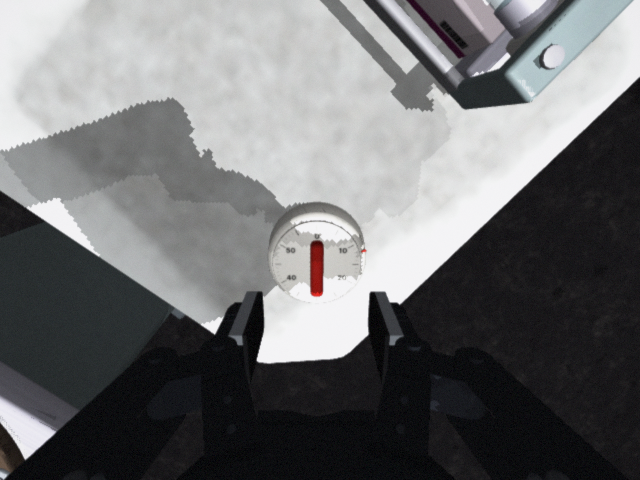

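Bar aligned again (col 317), index mark at (364,251), near "13". Regrasp and go on.

```bash
python3 -m pendant '[{"wx":0,"wy":0,"wz":0.005,"tx":-0.002,"ty":0.0005,"tz":0.025,"hand":0.05},{"wx":0,"wy":0,"wz":0,"tx":0,"ty":0,"tz":0.019,"hand":0.04},{"wx":0,"wy":0,"wz":0,"tx":0,"ty":0,"tz":0,"hand":0.0},{"wx":0,"wy":0,"wz":0,"tx":0,"ty":0,"tz":0,"hand":0.0},{"wx":0,"wy":0,"wz":0,"tx":0,"ty":0,"tz":0,"hand":0.0},{"wx":0,"wy":0,"wz":0,"tx":0,"ty":0,"tz":0,"hand":0.0}]' 20 | grep -E "force|open"
python3 -m pendant '[{"wx":0,"wy":0,"wz":-0.08,"tx":0,"ty":0,"tz":0,"hand":0.0},{"wx":0,"wy":0,"wz":-0.08,"tx":0,"ty":0,"tz":0,"hand":0.0},{"wx":0,"wy":0,"wz":-0.08,"tx":0,"ty":0,"tz":0,"hand":0.0},{"wx":0,"wy":0,"wz":-0.08,"tx":0,"ty":0,"tz":0,"hand":0.0},{"wx":0,"wy":0,"wz":0,"tx":0,"ty":0,"tz":0,"hand":0.0}]' 20 | grep force
python3 -c "
from h import *
s=manip.read_state();print(s['ft_torque'])"
python3 -m pendant '[{"wx":0,"wy":0,"wz":-0.08,"tx":0,"ty":0,"tz":0,"hand":0.0},{"wx":0,"wy":0,"wz":-0.08,"tx":0,"ty":0,"tz":0,"hand":0.0},{"wx":0,"wy":0,"wz":-0.08,"tx":0,"ty":0,"tz":0,"hand":0.0},{"wx":0,"wy":0,"wz":0,"tx":0,"ty":0,"tz":0,"hand":0.0}]' 20 | grep force
python3 -c "
from h import *
s=manip.read_state();print(s['ft_torque']);to(.4404,-.1438,.0585)"
```

```text
ft_force: [-1.5, 0.6, -2.2]
opening: 0.0068
ft_force: [-1.0, -0.7, 0.2]
[-0.18112812  0.19540734 -0.04693317]
ft_force: [0.7, -1.1, 2.0]
[-0.30526712 -0.08300964 -0.09469709]
t=62.9 pos [ 441.  -144.1   59.1] yaw -0.244 tilt [ 0.001 -0.   ] open 0.0069 F [ 0.7 -1.1  2. ] q6 -0.14
shift(mm) [ 0.2 -0.7  0.6] n 1 each [ 0.2 -0.7  0.6] | wz 0 m 1 each 0.0
 combined 1 rows wz 0.0
```

Total 4.65 rad turned. Small steps now.

```bash
python3 -m pendant '[{"wx":0,"wy":0,"wz":-0.06,"tx":0,"ty":0,"tz":0,"hand":0.0},{"wx":0,"wy":0,"wz":-0.06,"tx":0,"ty":0,"tz":0,"hand":0.0},{"wx":0,"wy":0,"wz":0,"tx":0,"ty":0,"tz":0,"hand":0.0}]' 20 | grep force
python3 -c "
from h import *
s=manip.read_state();print(s['ft_torque'])"
python3 -m pendant '[{"wx":0,"wy":0,"wz":-0.05,"tx":0,"ty":0,"tz":0,"hand":0.0},{"wx":0,"wy":0,"wz":0,"tx":0,"ty":0,"tz":0,"hand":0.0}]' 20 | grep force
python3 -c "
from h import *
s=manip.read_state();print(s['ft_torque'])"
python3 -m pendant '[{"wx":0,"wy":0,"wz":-0.05,"tx":0,"ty":0,"tz":0,"hand":0.0},{"wx":0,"wy":0,"wz":0,"tx":0,"ty":0,"tz":0,"hand":0.0}]' 20 | grep force
python3 -c "
from h import *
s=manip.read_state();print(s['ft_torque']);to(.4404,-.1438,.0585)"
```

```text
ft_force: [0.5, -1.1, 4.2]
[-0.31606485 -0.33606481  0.02010065]
ft_force: [3.5, -1.3, 5.5]
[-0.35571104 -0.52581069  0.00701257]
ft_force: [2.7, -2.6, 5.4]
[-0.34830219 -0.58955033 -0.11939573]
t=63.8 pos [ 441.2 -144.2   59.1] yaw -0.025 tilt [ 0.002 -0.001] open 0.0071 F [ 2.7 -2.6  5.4] q6 -0.36
shift(mm) [ 0.3 -0.8  0.6] n 1 each [ 0.3 -0.8  0.6] | wz 0 m 1 each 0.0
 combined 1 rows wz 0.0
```

```bash
python3 -m pendant '[{"wx":0,"wy":0,"wz":-0.05,"tx":0,"ty":0,"tz":0,"hand":0.0},{"wx":0,"wy":0,"wz":0,"tx":0,"ty":0,"tz":0,"hand":0.0}]' 20 | grep force
python3 -c "
from h import *
s=manip.read_state();print(s['ft_torque'],s['joint_torque'][5])"
python3 -m pendant '[{"wx":0,"wy":0,"wz":-0.05,"tx":0,"ty":0,"tz":0,"hand":0.0},{"wx":0,"wy":0,"wz":0,"tx":0,"ty":0,"tz":0,"hand":0.0}]' 20 | grep force
python3 -c "
from h import *
s=manip.read_state();print(s['ft_torque'],s['joint_torque'][5])"
python3 -m pendant '[{"wx":0,"wy":0,"wz":-0.05,"tx":0,"ty":0,"tz":0,"hand":0.0},{"wx":0,"wy":0,"wz":0,"tx":0,"ty":0,"tz":0,"hand":0.0}]' 20 | grep force
python3 -c "
from h import *
s=manip.read_state();print(s['ft_torque'],s['joint_torque'][5]);to(.4404,-.1438,.0585);snap('wrist','w38')"
```

```text
ft_force: [3.0, -1.9, 5.0]
[-0.35627611 -0.55512781 -0.41039443] -1.15408044308424
ft_force: [3.7, -1.5, 6.6]
[-0.29785805 -0.54544524 -0.62753849] -1.3768767938017845
ft_force: [2.7, -1.7, 6.2]
[-0.35424286 -0.53805318 -0.88279605] -1.607082523405552
t=64.5 pos [ 441.2 -144.2   59.1] yaw 0.124 tilt [ 0.002 -0.   ] open 0.0073 F [ 2.7 -1.7  6.2] q6 -0.51
shift(mm) [ 0.5 -0.8  0.6] n 1 each [ 0.5 -0.8  0.6] | wz 0 m 1 each 0.0
 combined 1 rows wz 0.0
```

View pics/w38.png

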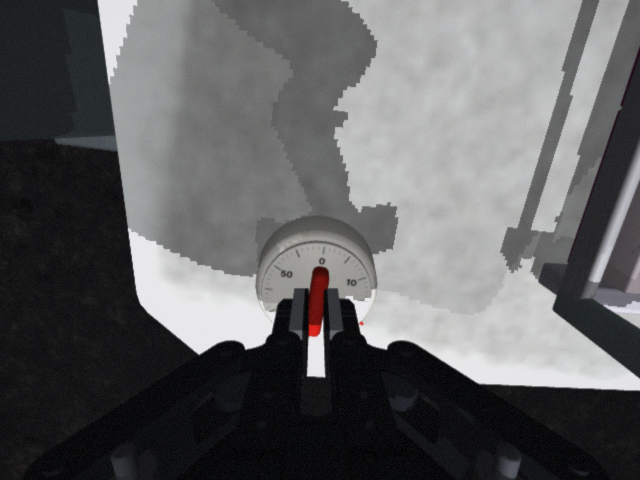

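Stop reached: torque climbs to −0.88 N·m and the bar now lags in the jaws. Ease off, release, rise.

```bash
python3 -m pendant '[{"wx":0,"wy":0,"wz":0.06,"tx":0,"ty":0,"tz":0,"hand":0.0},{"wx":0,"wy":0,"wz":0,"tx":0,"ty":0,"tz":0,"hand":0.05},{"wx":0,"wy":0,"wz":0,"tx":0,"ty":0,"tz":0,"hand":0.05},{"wx":0,"wy":0,"wz":0,"tx":0,"ty":0,"tz":0,"hand":0.05},{"wx":0,"wy":0,"wz":0,"tx":0,"ty":0,"tz":-0.045,"hand":0.05},{"wx":0,"wy":0,"wz":0,"tx":0,"ty":0,"tz":-0.05,"hand":0.05},{"wx":0,"wy":0,"wz":0,"tx":0,"ty":0,"tz":-0.05,"hand":0.05},{"wx":0,"wy":0,"wz":0,"tx":0,"ty":0,"tz":0,"hand":0.05}]' 20
python3 - <<'E'
from h import *
to(.44,-.14,.1,0);snap('wrist','w39');f=snap('top','t39');g=snap('scene','s39')
E
```

```text
time_s: 65.6
position: [0.4422, -0.1445, 0.2071]
tcp_rot: [[-0.068, 0.998, 0.006], [0.998, 0.068, -0.002], [-0.003, 0.005, -1.0]]
ft_force: [0.5, 0.7, -0.2]
opening: 0.0502
t=65.6 pos [ 442.2 -144.5  207.1] yaw 0.068 tilt [ 0.006 -0.002] open 0.0502 F [ 0.5  0.7 -0.2] q6 -0.45
shift(mm) [  4.9  -2.4 107.1] n 2 each [ 2.5 -1.2 53.5] | wz 0.068 m 1 each 0.0683
 combined 2 rows wz 0.0341
```

View pics/w39.png

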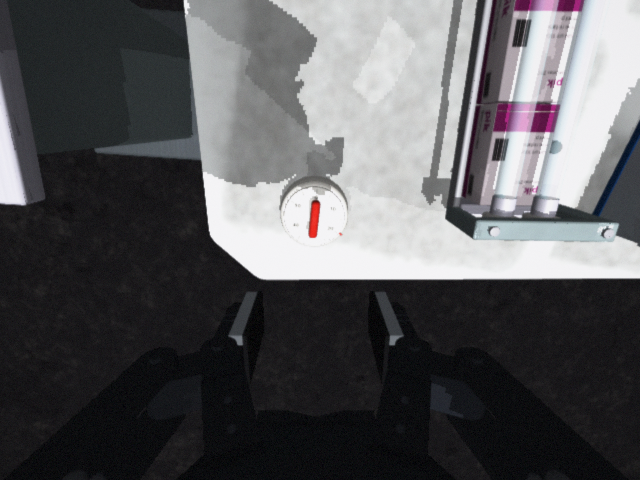

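View pics/t39.png

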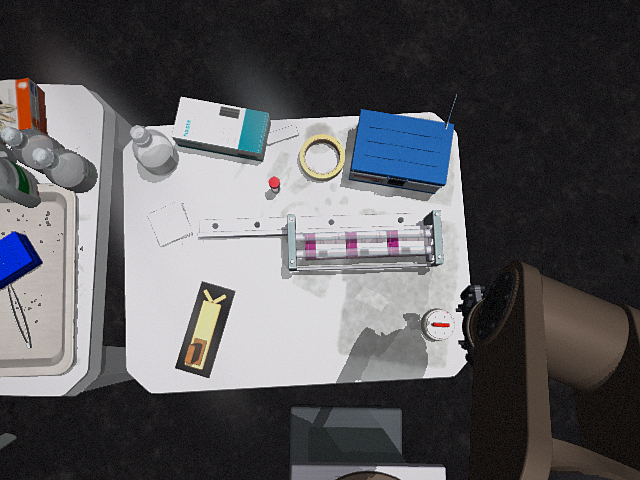

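View pics/s39.png

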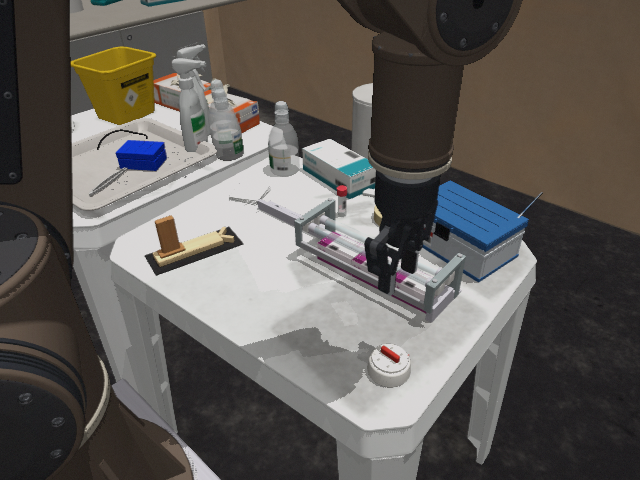

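Run:
```python
from h import *
f=imaging.grab_frame('top'); a=cv2.cvtColor(f['pixels'],cv2.COLOR_RGB2BGR)
cv2.imwrite('pics/t40a.png',cv2.resize(a[275:385,170:300],None,fx=5,fy=5,interpolation=cv2.INTER_CUBIC))
hsv=cv2.cvtColor(a,cv2.COLOR_BGR2HSV); m=((hsv[...,0]<8)|(hsv[...,0]>172))&(hsv[...,1]>150)&(hsv[...,2]>90)
m[:, :400]=0; m[:270]=0
n,l,st,c=cv2.connectedComponentsWithStats(m.astype(np.uint8))
for i in range(1,n):
    ys,xs=np.where(l==i)
    if len(xs)>10:
        P=np.array([ray(f,u,v,.046)[:2] for u,v in zip(xs,ys)]);mu=P.mean(0);w,V=np.linalg.eigh(np.cov((P-mu).T));print(len(xs),mu,np.arctan2(V[1,1],V[0,1]))
# magenta bands under lamps
m=((hsv[...,0]>140)&(hsv[...,0]<170)&(hsv[...,1]>70)); m[:220]=0;m[270:]=0
n,l,st,c=cv2.connectedComponentsWithStats(m.astype(np.uint8))
for i in range(1,n):
    if st[i,4]>30: print(st[i],[np.round(tobay(ray(f,u,v,.04))*1e3) for u,v in [(st[i,0],c[i][1])]])
# yellow foot
m=(hsv[...,0]>18)&(hsv[...,0]<38)&(hsv[...,1]>60)&(hsv[...,2]>150); m[:275]=0; m[:,:170]=0; m[:,250:]=0
ys,xs=np.where(m); P=np.array([ray(f,u,v,.017)[:2] for u,v in zip(xs,ys)]);print('foot x-range',P.min(0),P.max(0))
```

```text
51 [ 0.44016616 -0.14279265] 1.5045094641567776
[346 239  11  10  95] [array([-25., 174.])]
[388 238  11   9  95] [array([-25.,  86.])]
[305 241  11   9  99] [array([-26., 259.])]
foot x-range [0.34242347 0.3034419 ] [0.50621612 0.38168282]
```

View pics/t40a.png

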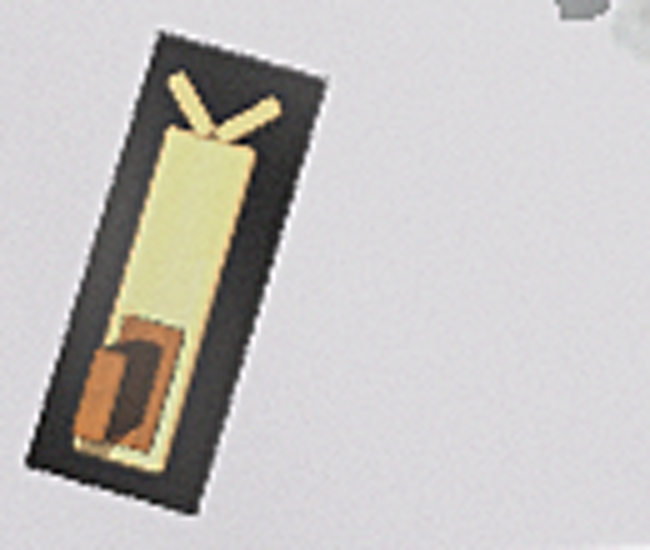

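The ease-off may have pulled the bar back ~0.06 rad from the stop; I'll regrasp and nudge it home, releasing without easing off.

```bash
python3 -m pendant '[{"wx":0,"wy":0,"wz":0.13,"tx":0,"ty":-0.001,"tz":0.05,"hand":0.05},{"wx":0,"wy":0,"wz":0,"tx":0,"ty":0,"tz":0.05,"hand":0.05},{"wx":0,"wy":0,"wz":0,"tx":0,"ty":0,"tz":0.02,"hand":0.05},{"wx":0,"wy":0,"wz":0,"tx":0,"ty":0,"tz":0,"hand":0.05}]' 20
python3 -c "
from h import *
to(.4411,-.1440,.059,-.066);snap('wrist','w41')"
```

```text
time_s: 66.3
position: [0.4376, -0.1432, 0.0816]
tcp_rot: [[0.062, 0.998, -0.005], [0.998, -0.062, 0.002], [0.002, -0.005, -1.0]]
ft_force: [0.2, 0.1, 0.4]
opening: 0.0499
t=66.3 pos [ 437.6 -143.2   81.6] yaw -0.062 tilt [-0.005  0.002] open 0.0499 F [0.2 0.1 0.4] q6 -0.32
shift(mm) [-0.6  3.7 22.6] n 1 each [-0.6  3.7 22.6] | wz 0.004 m 1 each 0.004
 combined 1 rows wz 0.004
```

View pics/w41.png

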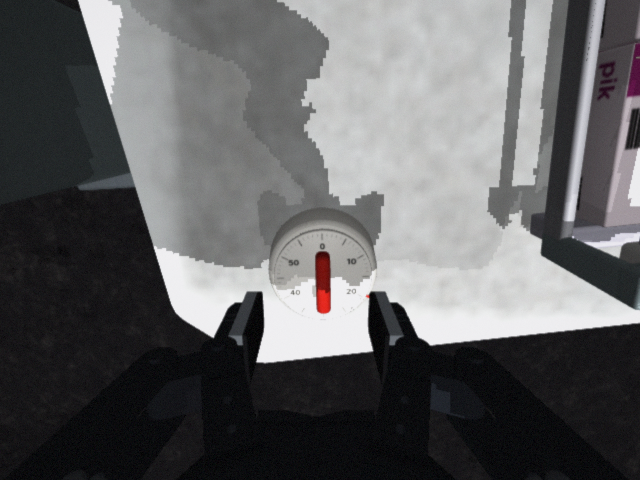

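```bash
python3 -m pendant '[{"wx":0,"wy":0,"wz":0,"tx":-0.0005,"ty":0.0035,"tz":0.011,"hand":0.05},{"wx":0,"wy":0,"wz":0,"tx":0,"ty":0,"tz":0.011,"hand":0.04},{"wx":0,"wy":0,"wz":0,"tx":0,"ty":0,"tz":0,"hand":0.0},{"wx":0,"wy":0,"wz":0,"tx":0,"ty":0,"tz":0,"hand":0.0},{"wx":0,"wy":0,"wz":0,"tx":0,"ty":0,"tz":0,"hand":0.0},{"wx":0,"wy":0,"wz":0,"tx":0,"ty":0,"tz":0,"hand":0.0}]' 20
python3 -c "
from h import *
s=manip.read_state();print(s['ft_torque'],s['joint_torque'][5])"
python3 -m pendant '[{"wx":0,"wy":0,"wz":-0.04,"tx":0,"ty":0,"tz":0,"hand":0.0},{"wx":0,"wy":0,"wz":-0.04,"tx":0,"ty":0,"tz":0,"hand":0.0},{"wx":0,"wy":0,"wz":0,"tx":0,"ty":0,"tz":0,"hand":0.0}]' 20
python3 -c "
from h import *
s=manip.read_state();print(s['ft_torque'],s['joint_torque'][5])"
```

```text
time_s: 67.1
position: [0.4415, -0.1444, 0.0619]
tcp_rot: [[0.062, 0.998, -0.002], [0.998, -0.062, 0.001], [0.0, -0.002, -1.0]]
ft_force: [-6.9, -3.4, -0.7]
opening: 0.0063
[-0.55034648  1.14935648 -0.00153991] 0.020413955789990723
time_s: 67.47
position: [0.4416, -0.1443, 0.0619]
tcp_rot: [[-0.018, 1.0, -0.002], [1.0, 0.018, 0.001], [0.001, -0.002, -1.0]]
ft_force: [-6.4, -3.1, -1.1]
opening: 0.0069
[-0.44995122  1.19390273 -0.24154203] -0.8772815577685833
```

At the stop (torque −0.24 N·m, from 0). Release directly and rise.

```bash
python3 -m pendant '[{"wx":0,"wy":0,"wz":0,"tx":0,"ty":0,"tz":0,"hand":0.05},{"wx":0,"wy":0,"wz":0,"tx":0,"ty":0,"tz":0,"hand":0.05},{"wx":0,"wy":0,"wz":0,"tx":0,"ty":0,"tz":0,"hand":0.05},{"wx":0,"wy":0,"wz":0,"tx":0,"ty":0,"tz":-0.045,"hand":0.05},{"wx":0,"wy":0,"wz":0,"tx":0,"ty":0,"tz":-0.05,"hand":0.05},{"wx":0,"wy":0,"wz":0,"tx":0,"ty":0,"tz":-0.05,"hand":0.05},{"wx":0,"wy":0,"wz":0,"tx":0,"ty":0,"tz":0,"hand":0.05},{"wx":0,"wy":0,"wz":0,"tx":0,"ty":0,"tz":0,"hand":0.05}]' 20
python3 - <<'E'
from h import *
f=snap('top','t42'); a=cv2.imread('pics/t42.png');snap('wrist','w42')
hsv=cv2.cvtColor(a,cv2.COLOR_BGR2HSV); m=((hsv[...,0]<8)|(hsv[...,0]>172))&(hsv[...,1]>150)&(hsv[...,2]>90)
m[:, :400]=0; m[:270]=0
ys,xs=np.where(m);P=np.array([ray(f,u,v,.046)[:2] for u,v in zip(xs,ys)]);mu=P.mean(0);w,V=np.linalg.eigh(np.cov((P-mu).T));print(len(xs),mu,np.arctan2(V[1,1],V[0,1]))
E
```

```text
time_s: 68.47
position: [0.4428, -0.1446, 0.2067]
tcp_rot: [[-0.018, 1.0, 0.0], [1.0, 0.018, -0.0], [-0.0, 0.0, -1.0]]
ft_force: [-0.5, 0.0, -0.7]
opening: 0.0499
52 [ 0.44066335 -0.14304856] 1.5997870975668897
```

View pics/t42.png

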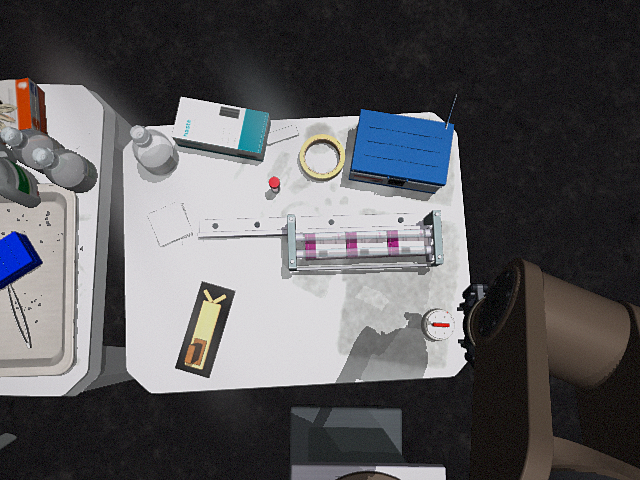

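Bar is now at 1.60 rad (0.10 further, at the stop). The three cartons are in, the stick stands on its mat, the tape, gauze and vial are unmoved, and the gripper is clear at z = 0.21 m. Handing in.

```bash
python3 -c "
from h import *
print(order.close_job())"
```

```text
the job is handed in; nothing more can be done
None
```

The job is handed in, and my last checks agree with every end condition. No verdict is reported.

- **Cartons:** All three were set on the infeed and fed with the push stick, the first two as a train, then the third. The last pictures put their rear edges at y ≈ 86, 173 and 258 mm, with side faces at x ≈ −2 and −53 mm. That is packed tight from the end stop and flat on the fence.
- **Third carton:** It was released about 11 mm off the fence. I squared it up with both prongs of the stick before feeding it, while it was still in the infeed.
- **Push stick:** It stands on its mat, within a few millimetres of where it started.
- **Timer:** I wound the dial counter-clockwise in two grasps until the torque rose at the stop. Easing off before release pulled the bar back about 0.06 to 0.1 rad, so I regrasped it, turned it to the stop again and let go without easing off. The picture afterwards shows the bar about 0.1 rad further round. The dial value itself could not be read; the stop was judged from torque and bar angle.
- **Bystanders:** The tape, gauze pad and vial look unmoved.
- **Robot:** The gripper hung clear, about 0.2 m above the table, at hand-in. The clock read about 68 s of the 210 s allowed.

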